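# Load the vibratory tumbler with stone tiles and clamp its lid down

## Task

Load the tumbler: pour the stone tiles out of the white cup into its bowl, put in the loose tiles lying on the table too, and stand the empty cup upright back on the wood slice. Then slide the lid down over the centre shaft until it sits flat on the bowl's rim, and turn both clamp knobs so that their steel straps point to the shaft, over the lid; a strap that starts over the bowl has to be swung clear before the lid can go down. Do not disturb the other things on the table.

Things in the scene. Friction and masses are not known exactly. Their poses are not given: they have to be found in the camera images.
- tumbler: the vibratory tumbler, fixed: blue round motor base 172 mm across with an open grey bowl on it; a steel shaft stands up in the bowl's middle. Two lugs on the rim, at the tumbler's +y and -y sides, carry the two clamps: a steel strap with a black bar knob on top, on a pivot 122 mm from the shaft (origin: on the table under the shaft; x points from the switch panel to the back, z up)
- bowl_rim (a point): centre of the bowl's mouth on the shaft's axis, in the rim's plane, 180 mm above the table. Bowl 190 mm across outside and 182 mm inside at the rim, inner floor 105 mm above the table. In its middle a grey cone and post (24 mm across, up to 172 mm above the table), out of which the bare shaft, 12 mm thick with a bevelled tip, rises to 232 mm
- clamp_left (a joint): clamp at the tumbler's +y side, rad: 0 = strap clear, pointing to the tumbler's -x; grows counter-clockwise from above; 1.57 = strap points to the shaft; stops at both ends; stays where left (friction 0.05 N m); above 0.3 it blocks the lid. Knob bar along the strap, 42 x 12 mm, 207 to 229 mm above the table; strap 16 x 5 mm, its end 46 mm from the pivot, its underside 8 mm above the rim
- clamp_right (a joint): the same kind of clamp at the tumbler's -y side, rad: 0 = strap clear, pointing to the tumbler's -x; grows clockwise from above; 1.57 = strap points to the shaft
- lid: loose lid: flat grey disc 196 mm across and 6 mm thick with a black round hub in its middle, 40 mm across, up to 42 mm above the disc's underside; a bore 16 mm wide goes right through disc and hub (origin: centre of the disc's underside, z up). It lies on the table, hub up. About 0.16 kg
- slice: the wood slice with bark, fixed: a disc 180 mm across and 22 mm thick; the cup stands on it (origin: centre of its underside, on the table)
- cup: straight white cup, 66 mm across and 90 mm high, wall 3 mm, bottom 4 mm, no handle, smooth inside (friction on the tiles about 0.35), holding 6 to 8 tiles (origin: centre of its underside; z up to the mouth). About 0.06 kg empty
- cup_rim (a point): centre of the cup's mouth
- tile0: a stone tile that starts in the cup: 19 x 19 x 12 mm, 12 g (origin: centre of one square face, the lower one at the start; z across its thickness); may be absent
- tile1: a stone tile that starts in the cup: 19 x 19 x 12 mm, 12 g (origin: centre of one square face, the lower one at the start; z across its thickness); may be absent
- tile2: a stone tile that starts in the cup: 19 x 19 x 12 mm, 12 g (origin: centre of one square face, the lower one at the start; z across its thickness); may be absent
- tile3: a stone tile that starts in the cup: 19 x 19 x 12 mm, 12 g (origin: centre of one square face, the lower one at the start; z across its thickness); may be absent
- tile4: a stone tile that starts in the cup: 19 x 19 x 12 mm, 12 g (origin: centre of one square face, the lower one at the start; z across its thickness); may be absent
- tile5: a stone tile that starts in the cup: 19 x 19 x 12 mm, 12 g (origin: centre of one square face, the lower one at the start; z across its thickness); may be absent
- tile6: a stone tile that starts in the cup: 19 x 19 x 12 mm, 12 g (origin: centre of one square face, the lower one at the start; z across its thickness); may be absent
- tile7: a stone tile that starts in the cup: 19 x 19 x 12 mm, 12 g (origin: centre of one square face, the lower one at the start; z across its thickness); may be absent
- stray0: a stone tile, the same, that starts lying flat on the table; may be absent
- stray1: a stone tile, the same, that starts lying flat on the table; may be absent
- stray2: a stone tile, the same, that starts lying flat on the table; may be absent
- water: bystander: water bottle 64 mm across, 200 mm high (origin: centre of its underside)
- phone: bystander: phone lying flat, 150 x 72 x 9 mm (origin: centre of its underside, long along its x)
- pencil: bystander: red pencil, 160 mm long (origin: under its middle, long along its x)
- glue: bystander: glue jar 60 mm across, 85 mm high (origin: centre of its underside)
- brush: bystander: paint brush lying on the table, 200 mm long along its x
Things that resemble listed ones, but are neither listed nor needed, are in the scene too. Of the things shaped like the slice, the wood one is meant.

How it is judged:
By the outcome, as a careful person would: the job done as asked, in the order asked, and still so for the second after the job is handed in, with the robot touching nothing.
Of tile5, tile6, tile7 only 1 to 3 are there at a start; the rules pass over those that are not, and their reading is None.
Of stray0, stray1, stray2 only 1 to 3 are there at a start; the rules pass over those that are not, and their reading is None.
At some moment in a run one of stray0, stray1, stray2, lid may be knocked a few centimetres aside while the robot is not near it.
It also fails if it takes over 210 s, if anything falls off the work surface, if the arm or the gripper's body presses on something with over 40 N, if the wrist force passes 120 N, or if a joint passes its speed limit or range.

## Robot

A 7-joint arm with a two-finger parallel gripper is mounted at the origin on the work surface. World frame = base frame: x ahead of the robot, y to its left, z up, the work surface at z = 0. Lengths are in m, angles in rad, forces in N, time in s.
With the tool pointing down it reaches from about 0.35 to 0.9 m from the base axis. Payload 8.1 kg.
Tool frame: the origin (TCP) lies midway between the tips of the shut fingers; the grasp point (between the pads) lies 19 mm behind it; z points along the fingers, x is the direction in which the jaws open and shut, and the axes are right-handed (so a half turn about z gives the same grasp; the last joint's range is limited). The gripper opens to 92 mm and grips with 3 to 60 N. Pads are 19 mm wide; open, the fingers measure 130 mm over their backs; the gripper's body (75 mm by 190 mm) begins 47 mm behind the grasp point.
Start: joints at [-1.221, 0.434, 0.025, 1.573, -0.012, 1.134, -0.075], TCP at [0.273, 0.562, 0.187] pointing down, gripper open.
Joint ranges: [-2.62, 2.62], [-0.44, 2.09], [-1.27, 1.32], [0.08, 2.57], [-1.32, 4.46], [0.12, 2], [-2.74, 2.74]. Speed limits (rad/s): [2.22, 2.22, 3.01, 3.01, 3.14, 3.14, 3.14].

## Interface

Orientations are given as a unit quaternion [w, x, y, z].
In Python, from rig import * gives the robot as it stands.
- The arm moves only by the tool play_rows, never from a script. Its argument "increments" is a list of rows, each a list of 7 numbers: the turn, a rotation vector about the tool's x, y, z in degrees, then the shift along the tool's x, y, z in mm, then the closure, from 0 (fully open) to 1 (shut). In form: [[ax, ay, az, tx, ty, tz, jaw], ...]. A call has 1 to 12 rows; each row is the pose to reach, as a shift and turn from the pose commanded when the call began, along the tool's axes at that moment; what a row does not reach only later rows make up. A row lasts 1/10 s, in which the tool goes at most 50 mm and 8.59 degrees, less where a joint would pass 70% of its speed; a pose out of reach is approached as far as the arm can. A call with a gripper value outside its range is refused whole. The fingers move at their own pace and stop on an object; "force" is the grip in N (left out, the last holds). Time passes only in rows, so rows that repeat a pose let the fingers close. It gives the time, the measured TCP pose, the force and the opening at its end, in the units of the state.
- read_state(): the state, without advancing time (a new reading comes with each control period).
- camera(name): name is "scene" or "top" or "wrist"; returns a dict with "color" (400x640x3 uint8, blue, green, red), "fx", "fy", "cx", "cy" (pixels), "world_from_camera" (4x4, takes a point from camera to world coordinates); the wrist camera has in their place "T_tool_cam" (4x4, takes a point from camera to tool coordinates, whose origin is the TCP and whose axes are the tool frame's). Camera axes: x right, y up, looking along -z (the intrinsics and any distortion apply to the point x, -y, -z); pixel columns grow to the right and rows downward; lengths in m; the calibration is good to about 2 mm. A picture is of the moment at which its call begins: read the wrist's pose just before it. There is no depth.
- hand_in(): hands the job in, once; it reports no verdict.
The state is a dict: "time": time; "joint_pos": joint angles; "qvel": joint speeds; "effort": joint torques, N m; "tcp_pos": TCP position; "eef_rot": TCP orientation; "wrist_force": force on the tool from outside, world axes, zero at the start; "ft_torque": the same for the moment, N m; "grip_width": finger opening in m.
Only numpy, scipy, OpenCV 4.12 (cv2) and the standard library are available. Lean on these libraries where they do the work, as an engineer would, in place of code of your own. Each camera call takes 0.05 s, during which the arm holds its last target.

## Working session

There is one attempt and no reset: what is moved stays moved. The work goes in short steps, Python scripts to look and compute and a tool call to move; the robot and the scene stay as the last step left them, time stands still between calls to the robot, and variables do not carry over. Pictures are saved under pics/ and viewed, and the job is handed in when it is done.

Besides the shell and the picture viewer there is one more tool, called after "Emit:" by a JSON object that holds its "api" and its "payload". play_rows: Moves the arm, as the interface text tells. Its arguments: {"type":"object","properties":{"increments":{"type":"array","items":{"type":"array","items":{"type":"number"}}},"force":{"type":"number"}},"required":["increments"]}

```bash
ls -la; mkdir -p pics
python3 - <<'E'
from rig import *
import cv2
s=read_state(); print(s)
for n in ["scene","top","wrist"]:
    c=camera(n); cv2.imwrite(f"pics/{n}0.png",c["color"])
    print(n,{k:v for k,v in c.items() if k!="color"})
E
```

```text
total 12
drwxr-xr-x  3 agent agent 4096 Dec  6 12:46 .
drwxr-xr-x 23 root  root  4096 Dec  6 12:46 ..
drwxr-xr-x  2 agent agent 4096 Dec  6 12:46 pics
{'time': 0.0, 'joint_pos': array([-1.22060017,  0.43519946,  0.0249959 ,  1.57409073, -0.01158407,
        1.13397056, -0.07506449]), 'qvel': array([-0.0004573 , -0.00171696, -0.00106449, -0.00018849, -0.00313212,
        0.00047623,  0.0002054 ]), 'effort': array([-6.67128552e-05, -6.67845440e+01,  9.84774716e-01, -3.14468157e+01,
       -6.08104491e-02,  4.28172550e-02,  1.59838828e-04]), 'tcp_pos': array([0.27325545, 0.56148024, 0.18606235]), 'eef_rot': array([ 4.70487825e-04,  8.47798385e-01,  5.30318129e-01, -5.99031430e-04]), 'wrist_force': array([1.13775577, 0.12046683, 0.15706985]), 'ft_torque': array([-0.04375197, -0.02346834, -0.01831257]), 'grip_width': 0.09165820929406714}
scene {'fx': 462.0449356756921, 'fy': 462.0449356756921, 'cx': 322.43284335877206, 'cy': 195.286363923387, 'world_from_camera': array([[ 0.07763424, -0.65169075,  0.75450122,  1.46732048],
       [ 0.99696954,  0.04697623, -0.06200785, -0.04669018],
     
[... 255 characters left out ...]
[-0.0134068 ,  0.99812521, -0.05971869,  0.40423441],
       [-0.99985367, -0.01401674, -0.00980637,  0.01185612],
       [-0.01062505,  0.05957848,  0.99816708,  1.47821904],
       [ 0.        ,  0.        ,  0.        ,  1.        ]])}
wrist {'fx': 292.141759539642, 'fy': 292.141759539642, 'cx': 317.6344656980063, 'cy': 198.35970193194757, 'T_tool_cam': array([[ 9.99999897e-01, -2.48218810e-04, -3.80997901e-04,
         1.61102299e-03],
       [-3.47371882e-04, -9.57686685e-01, -2.87812599e-01,
        -7.85543245e-02],
       [-2.93436116e-04,  2.87812701e-01, -9.57686673e-01,
        -1.97650067e-01],
       [ 0.00000000e+00,  0.00000000e+00,  0.00000000e+00,
         1.00000000e+00]])}
```

View pics/scene0.png

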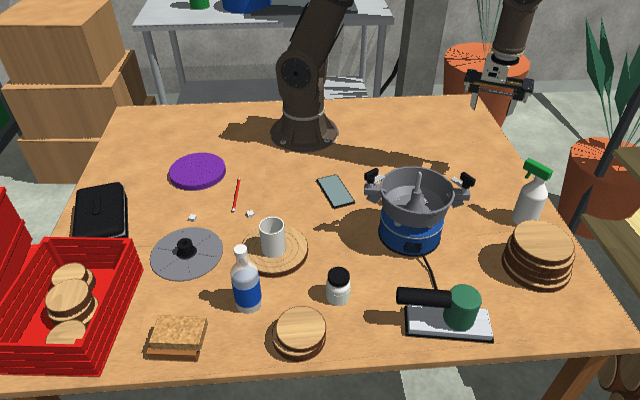

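View pics/top0.png

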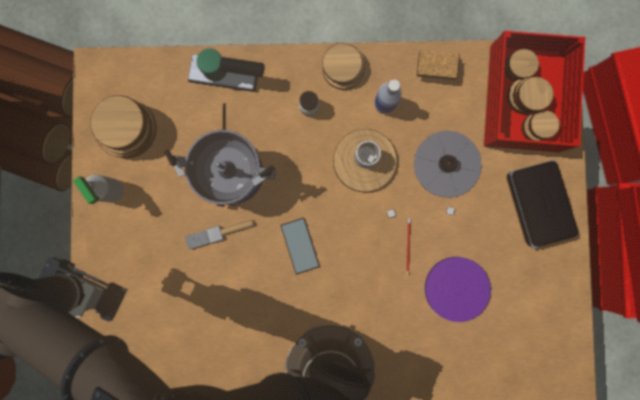

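View pics/wrist0.png

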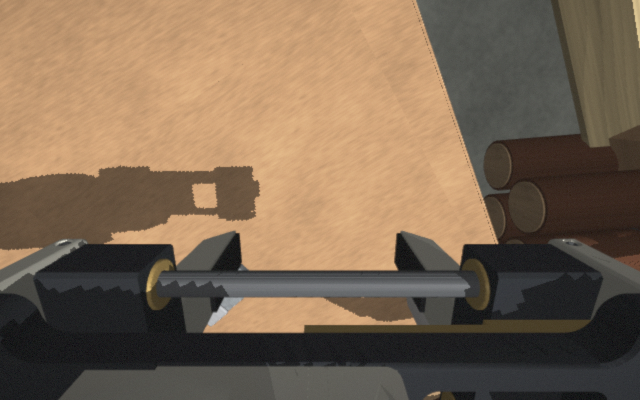

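```bash
cat > h.py <<'E'
from rig import *
import numpy as np, cv2
from scipy.spatial.transform import Rotation as R
def Rq(q): return R.from_quat([q[1],q[2],q[3],q[0]])
def cam(n):
    s=read_state(); c=camera(n)
    if n=="wrist":
        T=np.eye(4); T[:3,:3]=Rq(s["eef_rot"]).as_matrix(); T[:3,3]=s["tcp_pos"]
        c["world_from_camera"]=T@c["T_tool_cam"]
    return c
def ray(c,u,v):
    W=c["world_from_camera"]
    d=W[:3,:3]@np.array([(u-c["cx"])/c["fx"],-(v-c["cy"])/c["fy"],-1.0])
    return W[:3,3],d/np.linalg.norm(d)
def onz(c,u,v,z):
    o,d=ray(c,u,v); return o+d*(z-o[2])/d[2]
def proj(c,p):
    W=c["world_from_camera"]; q=W[:3,:3].T@(np.asarray(p)-W[:3,3])
    return np.array([c["cx"]-c["fx"]*q[0]/q[2], c["cy"]+c["fy"]*q[1]/q[2]])
def crop(c,name,u0,v0,u1,v1,k):
    im=cv2.resize(c["color"][v0:v1,u0:u1],None,fx=k,fy=k,interpolation=cv2.INTER_CUBIC); cv2.imwrite("pics/"+name,im)
def down(psi):
    # tool pointing down, jaw axis x at world angle psi(deg)
    a=np.radians(psi); x=np.array([np.cos(a),np.sin(a),0]); z=np.array([0,0,-1.]); return R.from_matrix(np.column_stack([x,np.cross(z,x),z]))
def go(p,rot=None,state=None):
    s=state or read_state(); R0=Rq(s["eef_rot"])
    t=R0.inv().apply(np.asarray(p)-s["tcp_pos"])*1000
    rv=np.zeros(3) if rot is None else np.degrees((R0.inv()*rot).as_rotvec())
    print("rv",rv.round(2),"t",t.round(1)); return rv,t
def st():
    s=read_state(); Rm=Rq(s["eef_rot"]).as_matrix()
    print("t",round(s["time"],2),"tcp",s["tcp_pos"].round(4),"x",Rm[:,0].round(3),"z",Rm[:,2].round(3),"w",round(s["grip_width"],4),"F",s["wrist_force"].round(1),"j",s["joint_pos"].round(2))
    return s
E
python3 - <<'E'
from h import *
c=cam("top"); crop(c,"t1.png",150,110,310,220,5); crop(c,"t1b.png",320,110,480,220,5)
c=cam("scene"); crop(c,"s1.png",350,150,500,260,5); crop(c,"s1b.png",140,160,340,290,4)
E
```

```text
(no output)
```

View pics/t1.png

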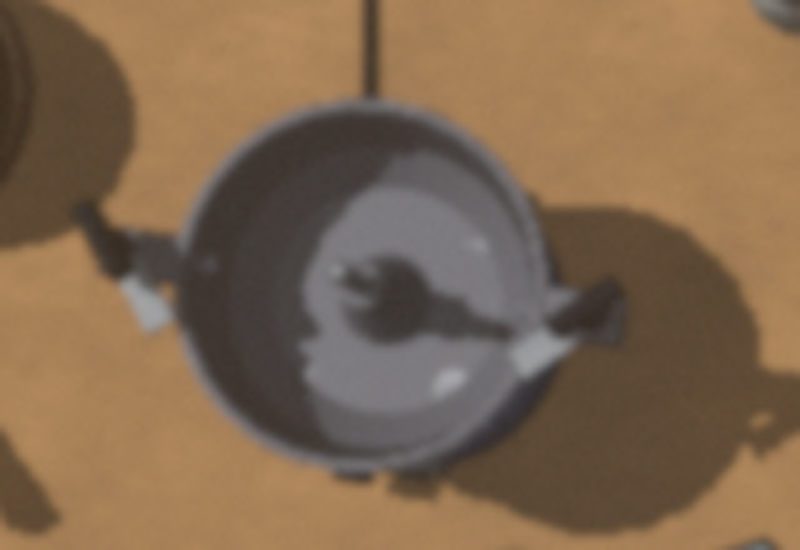

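View pics/t1b.png

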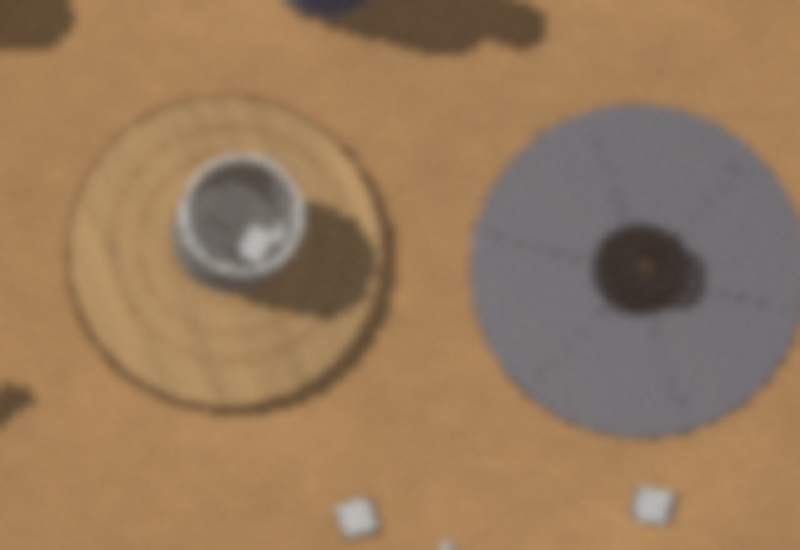

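View pics/s1.png

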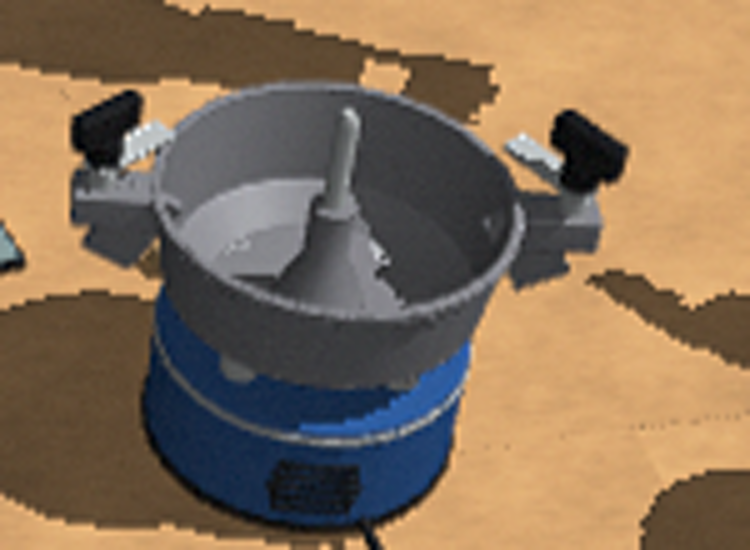

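View pics/s1b.png

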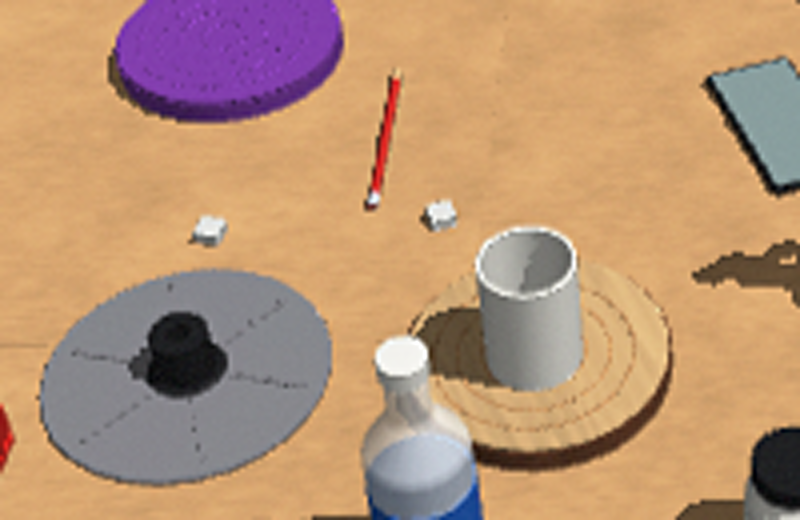

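Run:
```python
from h import *
c=cam("top"); s=cam("scene")
print("rim top",onz(c,223.1,166.8,.18)); print("shaft scene",onz(s,419.8,171.6,.232))
p=lambda a,b:(150+a/5,110+b/5); q=lambda a,b:(320+a/5,110+b/5)
print("knobs", onz(c,*p(103,242),.218),onz(c,*p(590,306),.218))
sp=lambda a,b:(350+a/5,150+b/5)
print("knobs scene R(-y)", onz(s,*sp(107,128),.218),"L",onz(s,*sp(590,148),.218))
print("cup rim",onz(c,*q(240,217),.112)); 
sq=lambda a,b:(140+a/4,160+b/4)
print("cup rim scene",onz(s,*sq(527,263),.112))
print("slice",onz(c,*q(228,252),.022))
print("lid",onz(c,*q(636,270),.006),"hub top",onz(c,*q(640,267),.042),"scene hub",onz(s,*sq(179,330),.042))
print("strays",onz(c,*q(356,516),.012),onz(c,*q(654,504),.012), "scene",onz(s,*sq(441,210),.012),onz(s,*sq(209,225),.012))
for n,b in dict(water=(387,90),glue=(310,102),phone=(300,246),).items(): print(n,onz(c,*b,0))
```

```text
rim top [0.55964725 0.26674465 0.18      ]
shaft scene [0.56236302 0.27528311 0.232     ]
knobs [0.57811197 0.39060731 0.218     ] [0.54245051 0.1473536  0.218     ]
knobs scene R(-y) [0.55232874 0.1538734  0.218     ] L [0.58601715 0.39585262 0.218     ]
cup rim [ 0.59839165 -0.11167656  0.112     ]
cup rim scene [ 0.60837147 -0.10687143  0.112     ]
slice [ 0.59103804 -0.11253541  0.022     ]
lid [ 0.57910088 -0.34999715  0.006     ] hub top [ 0.57649738 -0.34345366  0.042     ] scene hub [ 0.58401357 -0.34467987  0.042     ]
strays [ 0.43862315 -0.18398194  0.012     ] [ 0.4431736  -0.35497869  0.012     ] scene [ 0.44509955 -0.17818533  0.012     ] [ 0.44906257 -0.34805158  0.012     ]
water [ 0.80109071 -0.1812156   0.        ]
glue [0.7689883 0.0456217 0.       ]
phone [0.34770282 0.0798117  0.        ]
```

Run:
```python
from h import *
st(); go([.58,.39,.33],down(126))
```

```text
t 0.35 tcp [0.2734 0.5619 0.1867] x [ 0.438  0.899 -0.   ] z [-0. -0. -1.] w 0.0915 F [ 0.4 -0.1 -0. ] j [-1.22  0.43  0.03  1.57 -0.01  1.13 -0.08]
rv [-1.000e-02  2.000e-02 -6.195e+01] t [ -20.5  350.9 -143.3]
```

Emit:
{"api": "play_rows", "payload": {"increments": [[0,0,0,0,40,-40,0],[0,0,-7,-2,80,-80,0],[0,0,-15,-5,120,-120,0],[0,0,-23,-8,165,-143,0],[0,0,-31,-10,210,-143,0],[0,0,-39,-12,255,-143,0],[0,0,-47,-15,300,-143,0],[0,0,-55,-18,340,-143,0],[0,0,-62,-20,351,-143,0],[0,0,-62,-20,351,-143,0],[0,0,-62,-20,351,-143,0]]}}

```text
time: 1.45
tcp_pos: [0.5795, 0.3913, 0.3297]
eef_rot: [-0.001, 0.455, 0.891, 0.0]
wrist_force: [-0.8, -0.2, 0.0]
grip_width: 0.0919
```

Run:
```python
from h import *
st(); c=cam("wrist"); cv2.imwrite("pics/w1.png",c["color"]); print(c["world_from_camera"].round(3))
```

```text
t 1.45 tcp [0.5795 0.3913 0.3297] x [-0.586  0.81   0.001] z [-0.001  0.001 -1.   ] w 0.0919 F [-0.8 -0.2  0. ] j [-0.63  0.51 -0.07  1.11  0.03  1.53  1.5 ]
[[-0.586 -0.776 -0.232  0.517]
 [ 0.81  -0.561 -0.17   0.347]
 [ 0.001 -0.288  0.958  0.527]
 [ 0.     0.     0.     1.   ]]
```

View pics/w1.png

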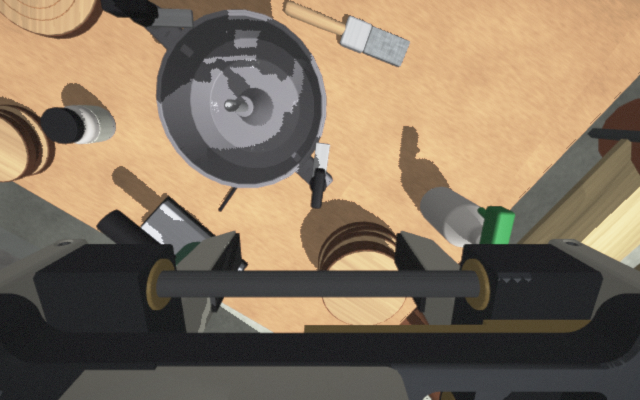

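Run:
```python
from h import *
c=cam("wrist"); crop(c,"w1c.png",90,0,350,220,3)
for z in (.207,.229): print(onz(c,317.5,188,z))
print("shaft tip",onz(c,230,104,.232))
```

```text
[0.58399301 0.39736838 0.207     ]
[0.57933385 0.39396649 0.229     ]
shaft tip [0.56057625 0.27625755 0.232     ]
```

View pics/w1c.png

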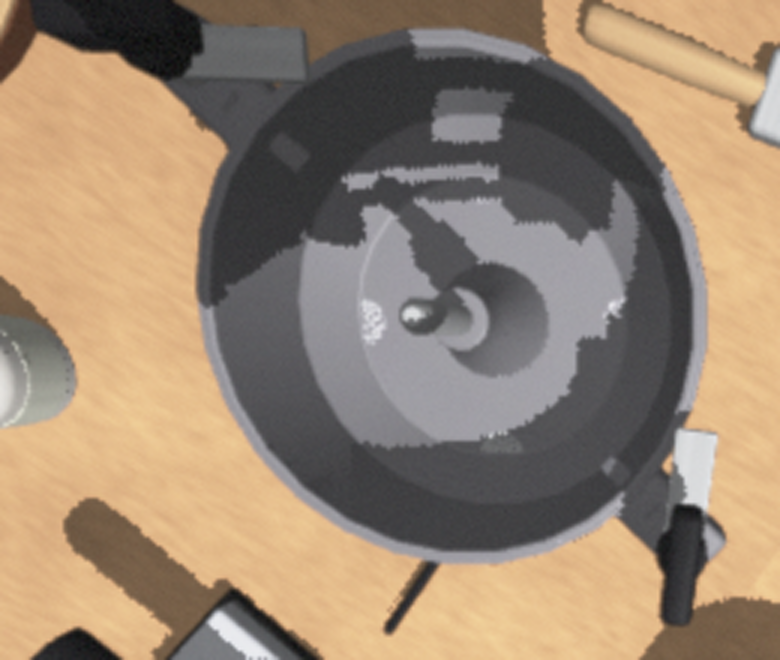

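Run:
```python
from h import *
go([.581,.3955,.208],down(126))
```

```text
rv [ 0.   -0.07  0.04] t [  1.2   3.9 122.1]
```

Emit:
{"api": "play_rows", "payload": {"increments": [[0,0,0,1,4,40,0.4],[0,0,0,1,4,80,0.4],[0,0,0,1,4,115,0.4],[0,0,0,1,4,122,0.5],[0,0,0,1,4,122,0.7],[0,0,0,1,4,122,1],[0,0,0,1,4,122,1],[0,0,0,1,4,122,1],[0,0,0,1,4,122,1],[0,0,0,1,4,122,1]], "force": 12}}

```text
time: 2.55
tcp_pos: [0.5832, 0.3937, 0.2083]
eef_rot: [0.0, 0.454, 0.891, 0.0]
wrist_force: [-0.6, 0.2, -0.0]
grip_width: 0.0164
```

Run:
```python
from h import *
st(); c=cam("wrist"); crop(c,"w2.png",100,0,500,280,2)
```

```text
t 2.55 tcp [0.5832 0.3937 0.2083] x [-0.588  0.809  0.   ] z [ 0.001  0.    -1.   ] w 0.0164 F [-0.6  0.2 -0. ] j [-0.62  0.56 -0.08  1.32  0.05  1.27  1.49]
```

View pics/w2.png

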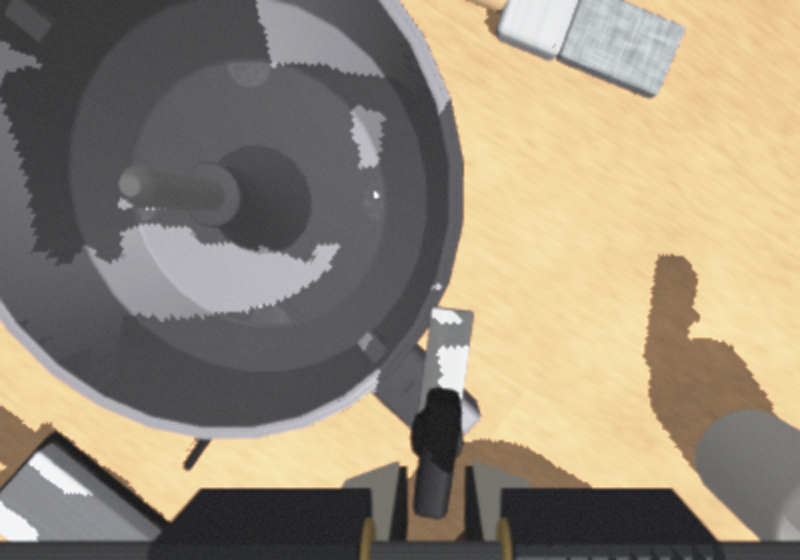

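Emit:
{"api": "play_rows", "payload": {"increments": [[0,0,0,0,0,0,1],[0,0,0,0,0,0,1],[0,0,0,0,0,0,1]]}}

```text
time: 2.9
tcp_pos: [0.583, 0.3936, 0.2078]
eef_rot: [-0.0, 0.454, 0.891, -0.0]
wrist_force: [0.0, -1.0, -0.8]
grip_width: 0.0006
```

Run:
```python
from h import *
s=st(); c=cam("wrist"); 
for z in (.208,.218,.229): print(z,proj(c,[*s["tcp_pos"][:2],z]))
# bar centre at top face from crop (436,450)
print(onz(c,100+436/2,450/2,.229))
```

```text
t 2.9 tcp [0.583  0.3936 0.2078] x [-0.589  0.808  0.   ] z [-0. -0. -1.] w 0.0006 F [ 0.  -1.  -0.8] j [-0.62  0.56 -0.08  1.32  0.05  1.27  1.49]
0.208 [315.6712892  221.38344455]
0.218 [315.57657288 226.6486921 ]
0.229 [315.46141789 233.05011847]
[0.57740835 0.39161872 0.229     ]
```

Run:
```python
from h import *
c=cam("wrist"); crop(c,"w3.png",200,140,440,300,3)
c=cam("scene"); crop(c,"s3.png",400,100,540,220,5)
```

```text
(no output)
```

View pics/w3.png

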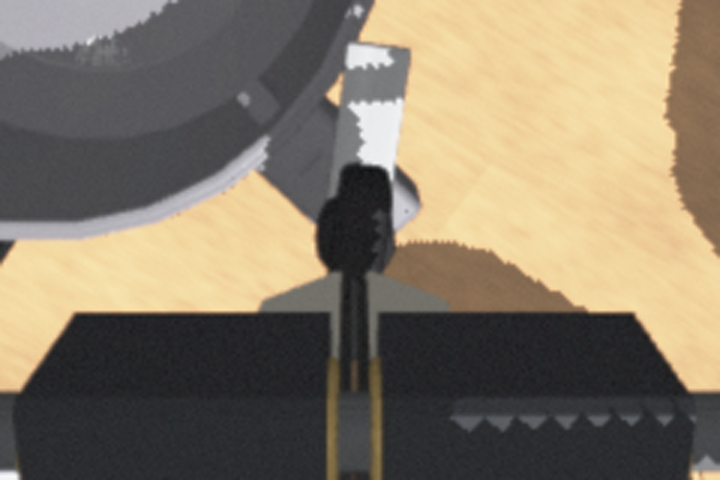

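View pics/s3.png

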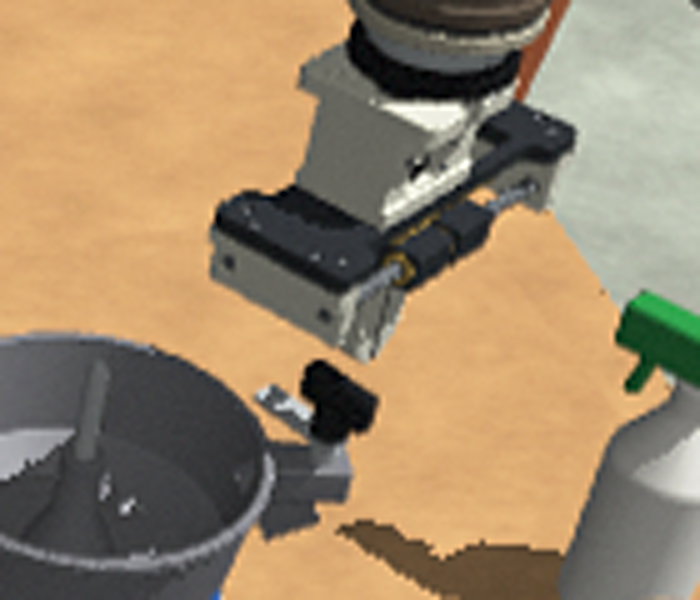

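Run:
```python
from h import *
s=st(); 
for n in("scene","top"):
  c=cam(n); print(n,proj(c,s["tcp_pos"]), (proj(c,s["tcp_pos"])-[400,100])*5)
  if n=="top": crop(c,"t3.png",130,110,250,210,6)
```

```text
t 3.05 tcp [0.5829 0.3936 0.2078] x [-0.589  0.808  0.   ] z [-0. -0. -1.] w 0.0005 F [ 0.  -0.3 -0.3] j [-0.62  0.56 -0.08  1.32  0.05  1.27  1.5 ]
scene [465.92512463 181.99320466] [329.62562313 409.9660233 ]
top [170.62385458 157.05551025] [-1146.88072709   285.27755127]
```

View pics/t3.png

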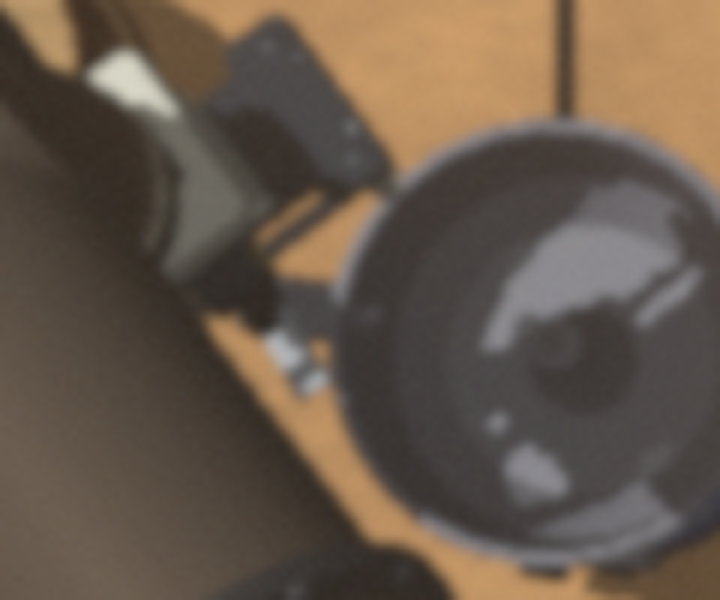

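Run:
```python
from h import *
c=cam("scene")
for z in (.208,.23,.25,.27): print(z,(proj(c,[.583,.3936,z])-[400,100])*5)
print(proj(c,[.273,.562,.187]))
w=cam("wrist"); 
print("tcp in wrist img", [proj(w,[.583,.3936,.208])])
im=cv2.imread("pics/scene0.png"); cv2.imwrite("pics/s0g.png",cv2.resize(im[40:140,430:570],None,fx=5,fy=5))
```

```text
0.208 [329.7024469 409.751616 ]
0.23 [338.76459213 375.93084078]
0.25 [347.19899126 344.45287283]
0.27 [355.82677502 312.25317529]
[486.35966022 122.0145096 ]
tcp in wrist img [array([315.64877605, 221.3582481 ])]
```

View pics/s0g.png

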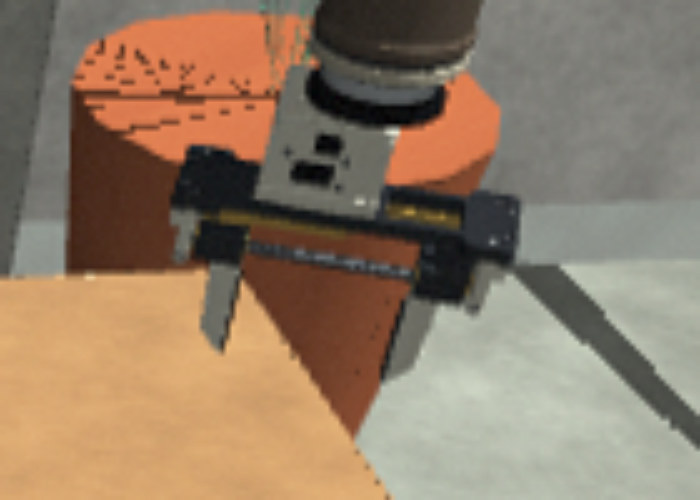

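Emit:
{"api": "play_rows", "payload": {"increments": [[0,0,0,0,0,-5,0.5],[0,0,0,0,0,-5,0.5],[0,0,0,0,0,-5,0.5],[0,0,0,0,0,5,0.5],[0,0,0,0,0,12,0.5],[0,0,0,0,0,20,0.5],[0,0,0,0,0,20,0.5]]}}

```text
time: 3.95
tcp_pos: [0.5821, 0.3929, 0.1857]
eef_rot: [-0.001, 0.454, 0.891, -0.001]
wrist_force: [0.1, -0.3, 0.8]
grip_width: 0.0453
```

Emit:
{"api": "play_rows", "payload": {"increments": [[0,0,0,0,0,0,0.7],[0,0,0,0,0,0,1],[0,0,0,0,0,0,1],[0,0,0,0,0,0,1],[0,0,0,0,0,0,1],[0,0,0,0,0,0,1]]}}

```text
time: 4.55
tcp_pos: [0.583, 0.3938, 0.1881]
eef_rot: [0.0, 0.454, 0.891, 0.0]
wrist_force: [-0.2, -0.2, -0.1]
grip_width: 0.0111
```

Run:
```python
from h import *
c=cam("wrist"); crop(c,"w4.png",200,140,440,300,3)
c=cam("scene"); crop(c,"s4.png",400,100,540,220,5)
```

```text
(no output)
```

View pics/w4.png

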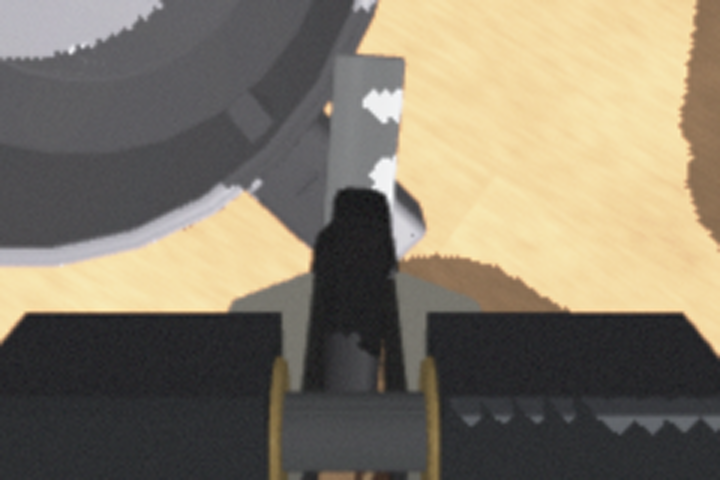

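View pics/s4.png

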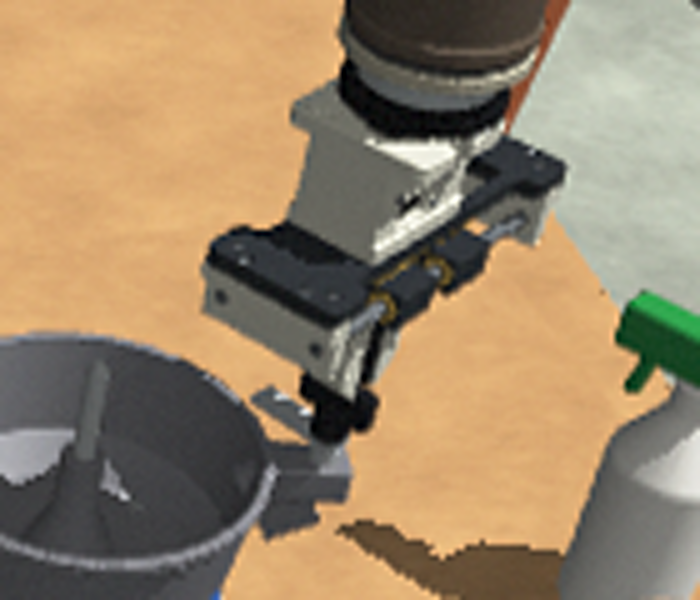

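Emit:
{"api": "play_rows", "payload": {"increments": [[0,0,0,0,0,0,1],[0,0,7,0,0,0,1],[0,0,14,0,0,0,1],[0,0,21,0,0,0,1],[0,0,28,0,0,0,1],[0,0,35,0,0,0,1],[0,0,41,0,0,0,1],[0,0,43,0,0,0,1],[0,0,43,0,0,0,1],[0,0,43,0,0,0,1]], "force": 20}}

```text
time: 5.65
tcp_pos: [0.583, 0.3929, 0.188]
eef_rot: [0.0, 0.748, 0.663, -0.0]
wrist_force: [-1.8, -3.9, 4.1]
grip_width: 0.0105
```

Run:
```python
from h import *
s=st();print(s["ft_torque"]); c=cam("wrist"); crop(c,"w5.png",150,60,470,300,2)
```

```text
t 5.65 tcp [0.583  0.3929 0.188 ] x [ 0.12   0.993 -0.001] z [ 0.    -0.001 -1.   ] w 0.0105 F [-1.8 -3.9  4.1] j [-0.72  0.56  0.09  1.36 -0.05  1.22  0.82]
[-0.83513406  0.32149694  0.02877995]
```

View pics/w5.png

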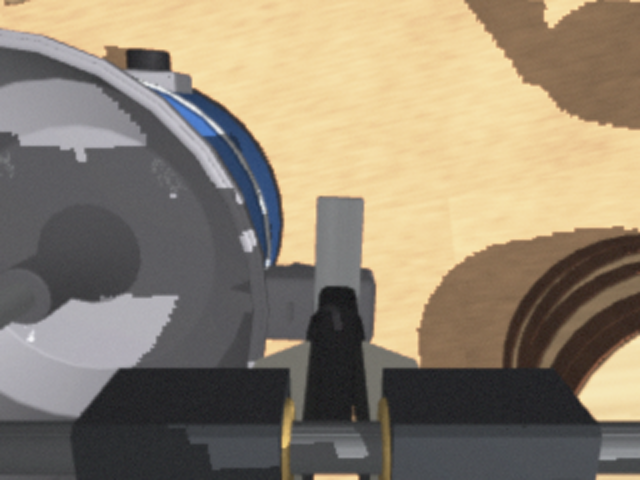

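Run:
```python
from h import *
go([.545,.153,.29],down(40))
```

```text
rv [2.00e-02 4.00e-02 4.31e+01] t [-242.9   -8.9 -101.8]
```

Emit:
{"api": "play_rows", "payload": {"increments": [[0,0,0,0,0,0,0.5],[0,0,0,0,0,0,0.5],[0,0,0,0,0,0,0.5],[0,0,0,0,0,-45,0.5],[0,0,0,0,0,-90,0.5],[0,0,7,-45,-2,-102,0.5],[0,0,15,-93,-4,-102,0.5],[0,0,23,-142,-6,-102,0.5],[0,0,31,-190,-8,-102,0.5],[0,0,39,-235,-9,-102,0.5],[0,0,43,-243,-9,-102,0.5],[0,0,43,-243,-9,-102,0.5]]}}

```text
time: 6.9
tcp_pos: [0.5448, 0.1516, 0.2904]
eef_rot: [-0.0, 0.94, 0.34, 0.001]
wrist_force: [-0.0, -0.3, 0.2]
grip_width: 0.0457
```

Run:
```python
from h import *
s=st(); c=cam("wrist"); crop(c,"w6.png",150,60,470,300,2)
```

```text
t 6.9 tcp [0.5448 0.1516 0.2904] x [0.768 0.64  0.001] z [ 0.001  0.    -1.   ] w 0.0457 F [-0.  -0.3  0.2] j [-0.59  0.27  0.3   1.58 -0.08  1.31  0.41]
```

View pics/w6.png

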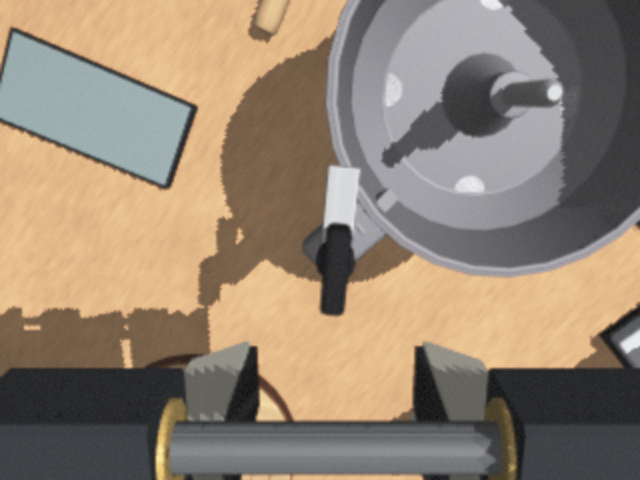

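Run:
```python
from h import *
c=cam("wrist"); p=onz(c,318,195,.229); print(p, "shaft tip",onz(c,150+553/2,60+93/2,.232)); go([p[0],p[1],.186],down(35))
```

```text
[0.54295787 0.15845034 0.229     ] shaft tip [0.56209915 0.27633294 0.232     ]
rv [-0.04 -0.04  5.27] t [  0.9  -3.7 103.8]
```

Emit:
{"api": "play_rows", "payload": {"increments": [[0,0,3,1,-3,45,0.5],[0,0,5,1,-3,85,0.5],[0,0,5,1,-3,104,0.5],[0,0,5,1,-3,104,0.7],[0,0,5,1,-3,104,1],[0,0,5,1,-3,104,1],[0,0,5,1,-3,104,1],[0,0,5,1,-3,104,1],[0,0,5,1,-3,104,1],[0,0,5,1,-3,104,1]]}}

```text
time: 8.0
tcp_pos: [0.542, 0.1552, 0.1866]
eef_rot: [0.0, 0.954, 0.301, -0.001]
wrist_force: [-7.4, -4.6, 7.2]
grip_width: 0.0112
```

Emit:
{"api": "play_rows", "payload": {"increments": [[0,0,-7,0,0,0,1],[0,0,-14,0,0,0,1],[0,0,-21,0,0,0,1],[0,0,-28,0,0,0,1],[0,0,-35,0,0,0,1],[0,0,-41,0,0,0,1],[0,0,-45,0,0,0,1],[0,0,-45,0,0,0,1],[0,0,-45,0,0,0,1]]}}

```text
time: 8.9
tcp_pos: [0.5405, 0.1528, 0.1866]
eef_rot: [-0.0, 0.766, 0.642, -0.003]
wrist_force: [-14.2, -10.7, 13.9]
grip_width: 0.011
```

Run:
```python
from h import *
s=st();print(s["ft_torque"]); c=cam("wrist"); crop(c,"w7.png",150,60,470,300,2)
```

```text
t 8.9 tcp [0.5405 0.1528 0.1866] x [ 0.175  0.985 -0.005] z [-0.005 -0.004 -1.   ] w 0.011 F [-14.2 -10.7  13.9] j [-0.47  0.33  0.13  1.73 -0.05  1.08  1.07]
[-2.45767776  3.31216489 -0.02181117]
```

View pics/w7.png

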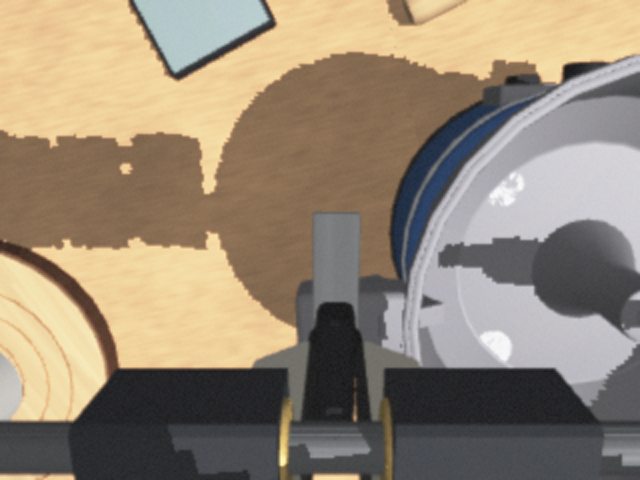

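Emit:
{"api": "play_rows", "payload": {"increments": [[0,0,0,0,0,0,0.5],[0,0,0,0,0,0,0.5],[0,0,0,0,0,0,0.5],[0,0,0,0,0,-45,0.5],[0,0,0,0,0,-90,0.5],[0,0,0,0,0,-135,0.3]]}}

```text
time: 9.55
tcp_pos: [0.5434, 0.1567, 0.3228]
eef_rot: [0.0, 0.766, 0.643, 0.0]
wrist_force: [1.3, 0.3, 0.2]
grip_width: 0.0501
```

Run:
```python
from h import *
s=st(); go([.5,-.1,.42],down(0))
c=cam("scene"); cv2.imwrite("pics/s7.png",c["color"])
```

```text
t 9.55 tcp [0.5434 0.1567 0.3228] x [0.172 0.985 0.   ] z [ 0.  0. -1.] w 0.0501 F [1.3 0.3 0.2] j [-0.49  0.25  0.15  1.51 -0.04  1.38  1.06]
rv [ 0.000e+00 -4.000e-02  8.008e+01] t [-260.3    1.5  -97.3]
```

View pics/s7.png

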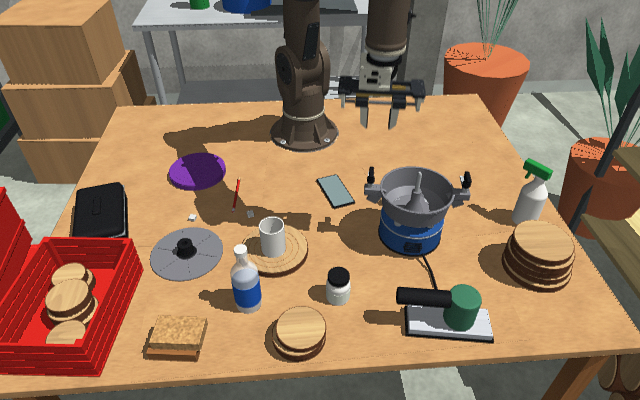

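Emit:
{"api": "play_rows", "payload": {"increments": [[0,0,8,-30,0,-30,0],[0,0,16,-70,0,-60,0],[0,0,24,-110,0,-97,0],[0,0,32,-150,0,-97,0],[0,0,40,-190,0,-97,0],[0,0,48,-230,0,-97,0],[0,0,56,-260,0,-97,0],[0,0,64,-260,0,-97,0],[0,0,72,-260,0,-97,0],[0,0,80,-260,0,-97,0],[0,0,80,-260,0,-97,0]]}}

```text
time: 10.7
tcp_pos: [0.4989, -0.0995, 0.4181]
eef_rot: [-0.0, 1.0, -0.0, 0.0]
wrist_force: [-0.4, 0.1, 0.8]
grip_width: 0.0918
```

Run:
```python
from h import *
st()
```

```text
t 10.7 tcp [ 0.4989 -0.0995  0.4181] x [ 1.    -0.001  0.001] z [ 0.001  0.    -1.   ] w 0.0918 F [-0.4  0.1  0.8] j [-0.3   0.13  0.46  1.45 -0.06  1.58  0.16]
```

Emit:
{"api": "play_rows", "payload": {"increments": [[8,0,0,0,0,0,0],[16,0,0,0,0,0,0],[24,0,0,0,0,0,0],[32,0,0,0,0,0,0],[40,0,0,0,0,0,0],[48,0,0,0,0,0,0],[56,0,0,0,0,0,0],[64,0,0,0,0,0,0],[70,0,0,0,0,0,0],[70,0,0,0,0,0,0]]}}

```text
time: 11.7
tcp_pos: [0.4976, -0.1026, 0.4151]
eef_rot: [-0.577, 0.817, -0.002, 0.0]
wrist_force: [-0.7, -1.1, -1.1]
grip_width: 0.0919
```

Run:
```python
from h import *
st()
c=cam("scene"); cv2.imwrite("pics/s8.png",c["color"])
```

```text
t 11.7 tcp [ 0.4976 -0.1026  0.4151] x [ 1.    -0.003 -0.001] z [ 0.002  0.943 -0.334] w 0.0919 F [-0.7 -1.1 -1.1] j [ 0.69  0.59  0.02  1.43 -0.91  1.99  0.72]
```

View pics/s8.png

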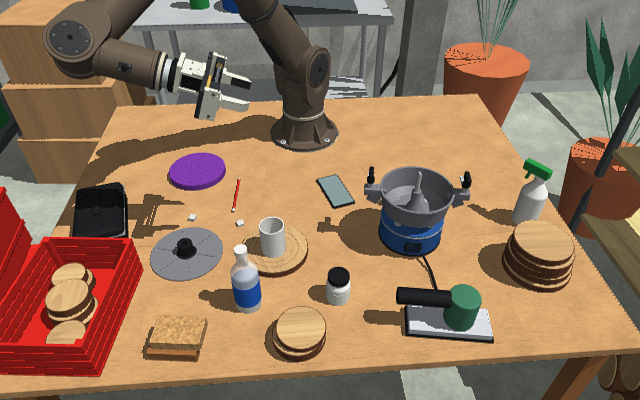

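Run:
```python
from h import *
s=st(); c=cam("scene"); im=c["color"].copy(); Rm=Rq(s["eef_rot"]).as_matrix()
for d in (0,-.019,-.066):
  for x in (-.046,0,.046):
    u=proj(c,s["tcp_pos"]+Rm@[x,0,d]); cv2.circle(im,tuple(int(round(a*1)) for a in u),1,(0,0,255) if d==0 else (0,255,0),-1)
cv2.imwrite("pics/s8b.png",cv2.resize(im[40:140,140:280],None,fx=5,fy=5,interpolation=cv2.INTER_CUBIC))
c=cam("top"); im=c["color"].copy()
for d in (0,-.019,-.066):
  for x in (-.046,0,.046):
    u=proj(c,s["tcp_pos"]+Rm@[x,0,d]); print(u);cv2.circle(im,tuple(int(round(a*1)) for a in u),1,(0,0,255) if d==0 else (0,255,0),-1)
cv2.imwrite("pics/t8b.png",cv2.resize(im[140:300,320:520],None,fx=4,fy=4,interpolation=cv2.INTER_CUBIC))
```

```text
t 11.75 tcp [ 0.4981 -0.102   0.4163] x [ 1.    -0.002  0.001] z [ 0.002  0.94  -0.34 ] w 0.0917 F [ 0.4 -0.4  0.1] j [ 0.68  0.58  0.03  1.43 -0.91  1.99  0.72]
[377.46748702 202.35470982]
[377.05975319 180.36716774]
[376.6540994 158.4917942]
[386.43337675 202.10709735]
[386.00001719 179.98246131]
[385.56888221 157.97139838]
[409.10363256 201.48100913]
[408.6041974  179.00978607]
[408.10736625 156.65572608]
```

View pics/s8b.png

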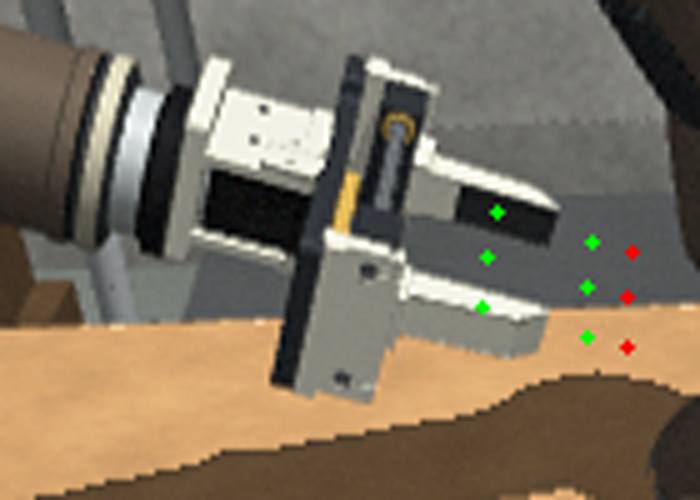

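View pics/t8b.png

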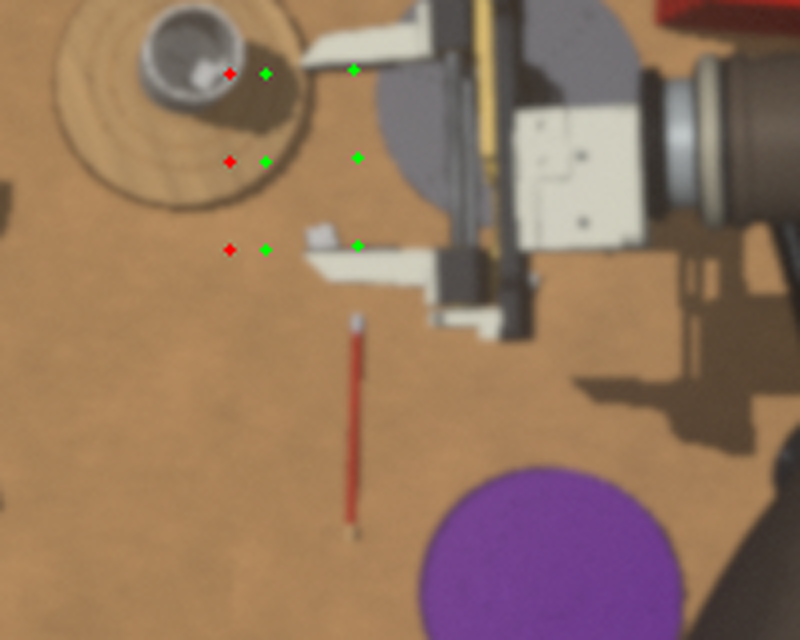

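```bash
cat >> h.py <<'E'
TIP=.0375
def gotip(p,rot):
    z=rot.apply([0,0,1]); return go(np.asarray(p)+TIP*z,rot)
def pointing(d,xh):
    z=np.array(d,float);z/=np.linalg.norm(z); x=np.array(xh,float); x-=x@z*z; x/=np.linalg.norm(x)
    return R.from_matrix(np.column_stack([x,np.cross(z,x),z]))
E
python3 - <<'E'
from h import *
c=cam("top"); s=cam("scene")
cv2.imwrite("pics/t9.png",c["color"])
print(onz(c,487,148,0),onz(c,487,148,.1),onz(s,134,240,.1),onz(s,108,372,0.))
a=np.radians(25); gotip([.5,-.30,.25],pointing([0,np.cos(a),-np.sin(a)],[1,0,0]))
E
```

```text
[ 0.62497381 -0.46845251  0.        ] [ 0.61004102 -0.43596013  0.1       ] [ 0.62222098 -0.45472196  0.1       ] [ 0.92237693 -0.468167    0.        ]
rv [-4.7   0.1   0.25] t [-2.000e-01  2.313e+02 -9.290e+01]
```

View pics/t9.png

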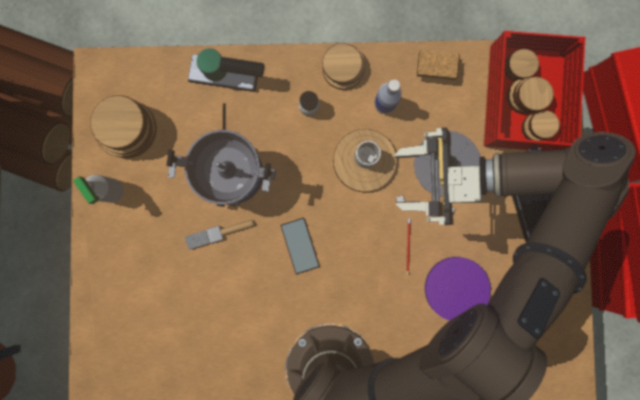

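Run:
```python
from h import *
a=np.radians(25); hd=np.radians(55)
zt=np.array([np.cos(hd)*np.cos(a),np.sin(hd)*np.cos(a),-np.sin(a)]); r=pointing(zt,[np.sin(hd),-np.cos(hd),0])
C=np.array([.603,-.109,.083]); pre=C+(.017-.12)*zt; print("pre tip",pre, zt); gotip(pre,r)
```

```text
pre tip [ 0.54945681 -0.1854676   0.12652968] [ 0.51983679  0.74240388 -0.42261826]
rv [-4.61 32.42 13.73] t [ 68.7 309.8  51.5]
```

Emit:
{"api": "play_rows", "payload": {"increments": [[-1,4,2,8,35,6,0],[-1,8,4,15,70,11,0],[-1,12,5,23,105,17,0],[-2,16,7,31,140,23,0],[-2,20,8,39,175,29,0],[-3,24,10,46,210,34,0],[-4,28,12,54,245,40,0],[-4.6,32.4,13.7,62,280,46,0],[-4.6,32.4,13.7,69,310,51,0],[-4.6,32.4,13.7,69,310,51,0],[-4.6,32.4,13.7,69,310,51,0]]}}

```text
time: 13.05
tcp_pos: [0.5684, -0.157, 0.1102]
eef_rot: [-0.513, 0.804, -0.254, 0.16]
wrist_force: [-0.1, -0.4, -1.1]
grip_width: 0.0913
```

Run:
```python
from h import *
st()
c=cam("wrist"); cv2.imwrite("pics/w10.png",c["color"])
c=cam("top"); crop(c,"t10.png",320,100,520,250,4)
c=cam("scene"); crop(c,"s10.png",120,100,360,280,3)
```

```text
t 13.05 tcp [ 0.5684 -0.157   0.1102] x [ 0.82  -0.572 -0.003] z [ 0.518  0.744 -0.421] w 0.0913 F [-0.1 -0.4 -1.1] j [ 0.76  0.78  0.09  1.91 -1.22  1.32  1.13]
```

View pics/w10.png

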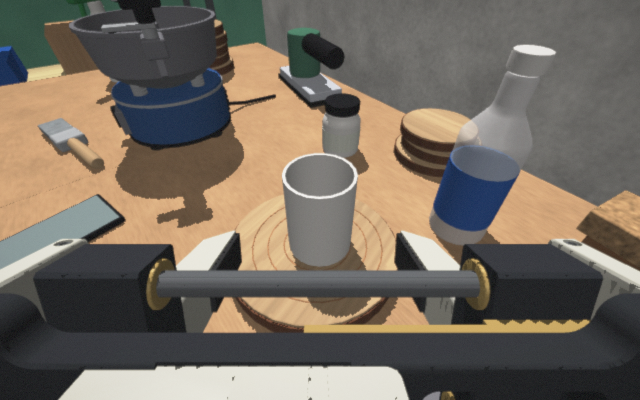

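View pics/t10.png

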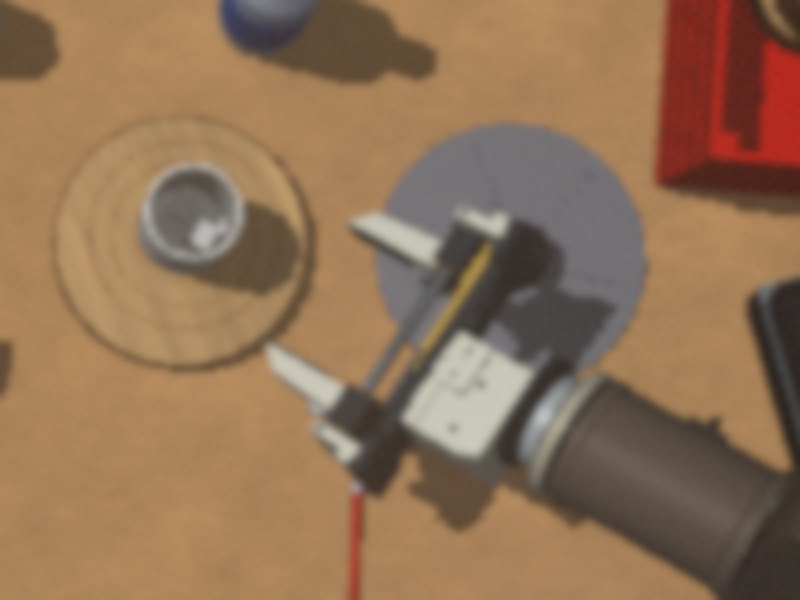

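View pics/s10.png

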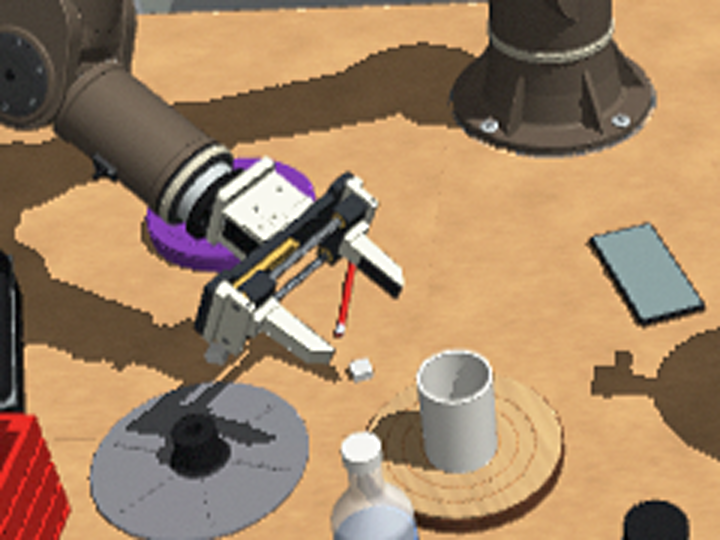

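Run:
```python
from h import *
c=cam("wrist"); print(onz(c,320,177,.112)); print(onz(c,284,180,.112),onz(c,356,180,.112))
p=onz(c,320,177,.112)
a=np.radians(25); hd=np.radians(55)
zt=np.array([np.cos(hd)*np.cos(a),np.sin(hd)*np.cos(a),-np.sin(a)]); r=pointing(zt,[np.sin(hd),-np.cos(hd),0])
C=np.array([p[0],p[1],.083]); gotip(C+.017*zt,r)
```

```text
[ 0.60028276 -0.11385709  0.112     ]
[ 0.57292869 -0.09971551  0.112     ] [ 0.62279444 -0.13479085  0.112     ]
rv [-0.11  0.01 -0.13] t [  1.1   2.4 115.5]
```

Emit:
{"api": "play_rows", "payload": {"increments": [[0,0,0,1,2,30,0],[0,0,0,1,2,60,0],[0,0,0,1,2,90,0],[0,0,0,1,2,110,0],[0,0,0,1,2,117,0],[0,0,0,1,2,117,0],[0,0,0,1,2,117,0.15]], "force": 20}}

```text
time: 13.95
tcp_pos: [0.6287, -0.0735, 0.0585]
eef_rot: [-0.514, 0.803, -0.256, 0.161]
wrist_force: [-1.3, -0.4, 0.2]
grip_width: 0.0876
```

Run:
```python
from h import *
st()
c=cam("wrist"); cv2.imwrite("pics/w11.png",c["color"])
c=cam("top"); crop(c,"t11.png",320,100,480,220,5)
```

```text
t 13.95 tcp [ 0.6287 -0.0735  0.0585] x [ 0.817 -0.576 -0.004] z [ 0.521  0.742 -0.421] w 0.0876 F [-1.3 -0.4  0.2] j [ 0.79  0.87 -0.2   1.94 -1.31  1.03  1.16]
```

View pics/w11.png

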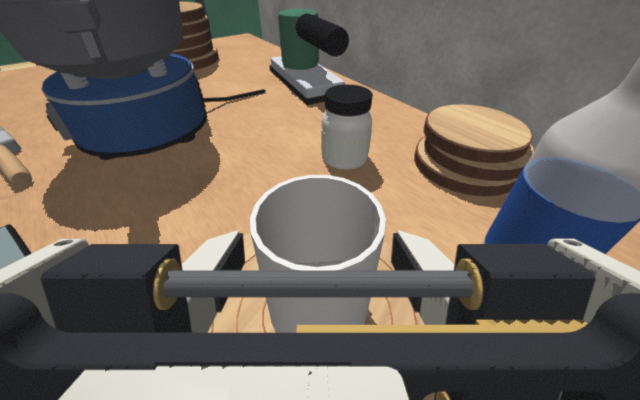

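View pics/t11.png

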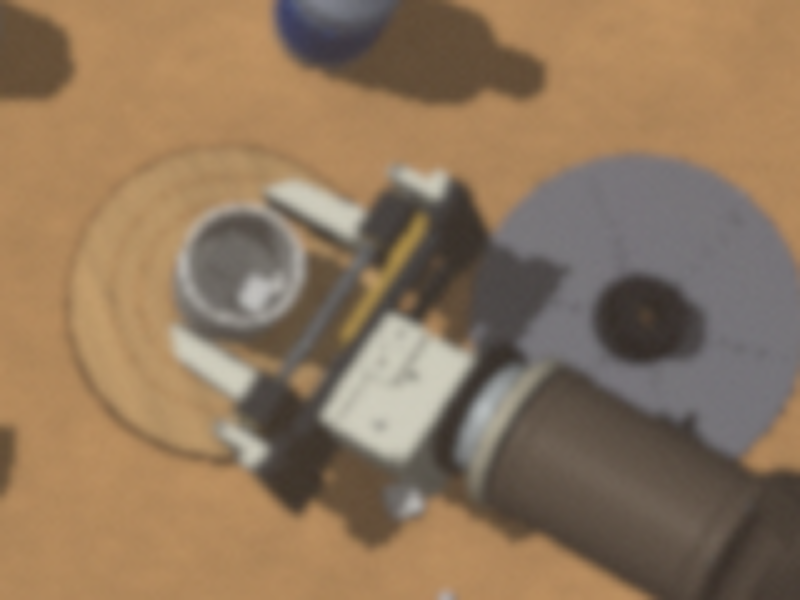

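Emit:
{"api": "play_rows", "payload": {"increments": [[0,0,0,0,0,4,0.15],[0,0,0,0,0,8,0.15],[0,0,0,0,0,8,0.3],[0,0,0,0,0,8,0.5],[0,0,0,0,0,8,1],[0,0,0,0,0,8,1],[0,0,0,0,0,8,1],[0,0,0,0,0,8,1]]}}

```text
time: 14.85
tcp_pos: [0.6329, -0.066, 0.0547]
eef_rot: [-0.514, 0.803, -0.256, 0.16]
wrist_force: [-0.2, 1.3, -0.1]
grip_width: 0.0643
```

Run:
```python
from h import *
st()
c=cam("top"); crop(c,"t12.png",320,100,480,220,5)
```

```text
t 14.85 tcp [ 0.6329 -0.066   0.0547] x [ 0.818 -0.575 -0.006] z [ 0.52   0.744 -0.42 ] w 0.0643 F [-0.2  1.3 -0.1] j [ 0.8   0.88 -0.24  1.94 -1.31  1.    1.16]
```

View pics/t12.png

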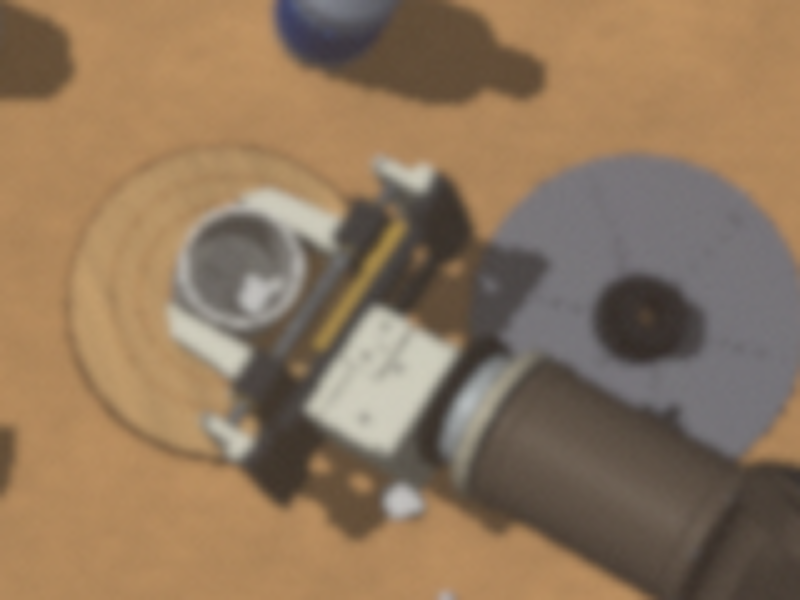

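Emit:
{"api": "play_rows", "payload": {"increments": [[0,0,0,0,-9,-4,1],[0,0,0,0,-27,-13,1],[0,0,0,0,-55,-25,1],[0,0,0,0,-90,-42,1],[0,0,0,0,-126,-58,1],[0,0,0,0,-162,-75,1],[0,0,0,0,-198,-92,1],[0,0,0,0,-218,-101,1],[0,0,0,0,-218,-101,1]]}}

```text
time: 15.8
tcp_pos: [0.6346, -0.0667, 0.2992]
eef_rot: [-0.513, 0.804, -0.254, 0.163]
wrist_force: [0.8, -0.4, -1.2]
grip_width: 0.0646
```

Run:
```python
from h import *
st()
c=cam("scene"); cv2.imwrite("pics/s13.png",c["color"])
a=np.radians(10); hd=np.radians(55)
zt=np.array([np.cos(hd)*np.cos(a),np.sin(hd)*np.cos(a),-np.sin(a)]); r=pointing(zt,[np.sin(hd),-np.cos(hd),0])
gotip(np.array([.480,.255,.31])+.02*zt,r)
```

```text
t 15.8 tcp [ 0.6346 -0.0667  0.2992] x [ 0.818 -0.575  0.001] z [ 0.522  0.742 -0.42 ] w 0.0646 F [ 0.8 -0.4 -1.2] j [ 0.78  0.48 -0.21  1.86 -1.18  1.2   0.68]
rv [14.89 -0.06 -0.13] t [-311.1  -99.8  208.7]
```

View pics/s13.png

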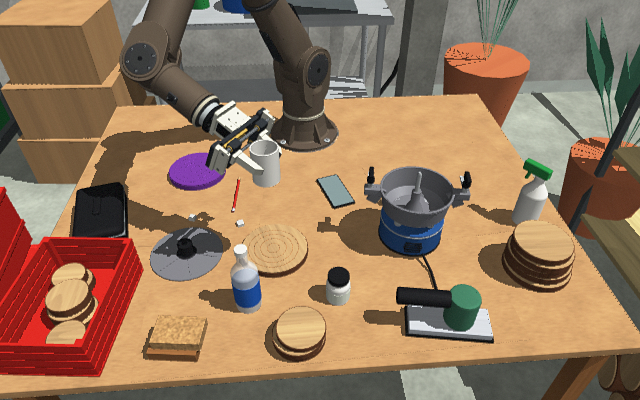

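Run:
```python
from h import *
s=st()
a=np.radians(10); hd=np.radians(55)
zt=np.array([np.cos(hd)*np.cos(a),np.sin(hd)*np.cos(a),-np.sin(a)]); r=pointing(zt,[np.sin(hd),-np.cos(hd),0])
go(np.array([.504,.254,.33])+.0618*zt,r)
```

```text
t 15.85 tcp [ 0.634  -0.0667  0.2967] x [ 0.818 -0.575 -0.002] z [ 0.521  0.743 -0.421] w 0.0648 F [ 0.  -0.5 -1.4] j [ 0.78  0.48 -0.21  1.86 -1.18  1.2   0.68]
rv [14.89 -0.06 -0.13] t [-291.  -124.5  216.2]
```

Emit:
{"api": "play_rows", "payload": {"increments": [[0,0,0,-10,-14,2,1],[2,0,0,-40,-28,22,1],[4,0,0,-75,-42,48,1],[6,0,0,-112,-57,76,1],[8,0,0,-150,-72,105,1],[10,0,0,-188,-87,134,1],[12,0,0,-226,-101,164,1],[14,0,0,-262,-114,192,1],[15,0,0,-284,-122,210,1],[15,0,0,-291,-125,216,1],[15,0,0,-291,-125,216,1]]}}

```text
time: 16.95
tcp_pos: [0.5769, 0.1522, 0.3206]
eef_rot: [-0.611, 0.746, -0.209, 0.159]
wrist_force: [-0.7, -0.5, -2.0]
grip_width: 0.0647
```

Run:
```python
from h import *
s=st()
c=cam("scene"); crop(c,"s14.png",250,60,530,260,2)
c=cam("top"); crop(c,"t14.png",130,90,330,240,4)
a=np.radians(10); hd=np.radians(55)
zt=np.array([np.cos(hd)*np.cos(a),np.sin(hd)*np.cos(a),-np.sin(a)]); r=pointing(zt,[np.sin(hd),-np.cos(hd),0])
go(np.array([.504,.254,.287])+.0618*zt,r)
```

```text
t 16.95 tcp [0.5769 0.1522 0.3206] x [ 0.862 -0.507 -0.018] z [ 0.494  0.846 -0.202] w 0.0647 F [-0.7 -0.5 -2. ] j [ 1.24  0.8  -1.27  2.19 -1.32  0.56  0.89]
rv [ 1.75  4.56 -0.09] t [-109.5   22.3  118.5]
```

View pics/s14.png

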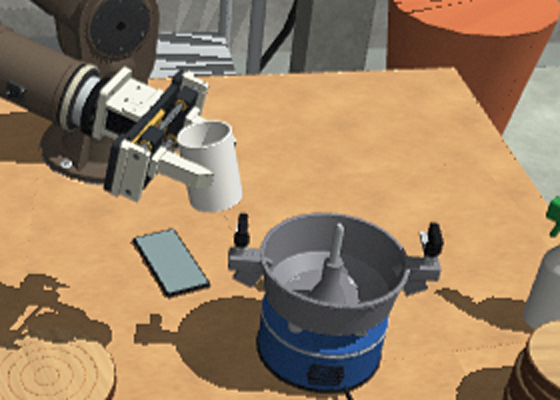

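View pics/t14.png

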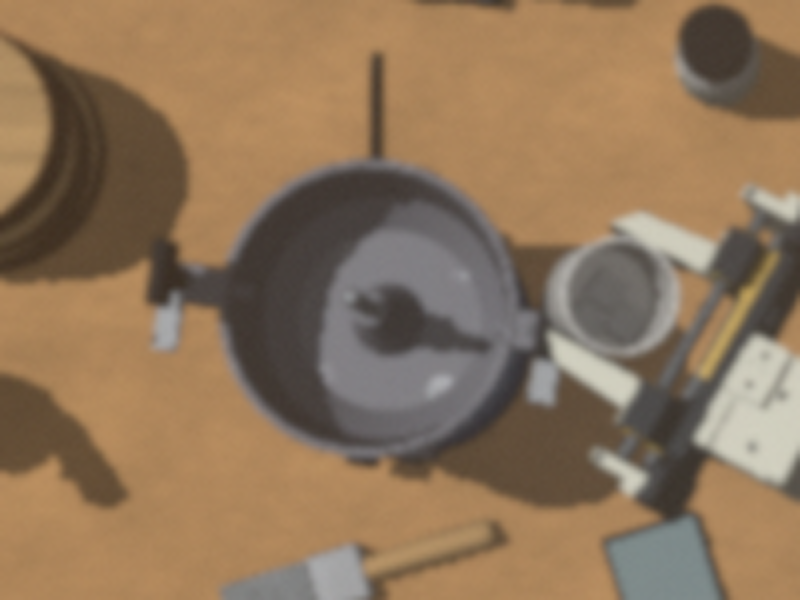

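```bash
cat >> h.py <<'E'
def cupgo(A,hd,phi,beta=0):
    a=np.radians(phi); h=np.radians(hd)
    zt=np.array([np.cos(h)*np.cos(a),np.sin(h)*np.cos(a),-np.sin(a)]); r=pointing(zt,[np.sin(h),-np.cos(h),0])*R.from_rotvec([0,0,np.radians(beta)])
    return go(np.array(A)+.0618*zt,r)
E
python3 - <<'E'
from h import *
cupgo([.58,.06,.34],95,20)
E
```

```text
rv [ -8.31 -33.96 -10.6 ] t [ 15.3   7.4 -29.5]
```

Emit:
{"api": "play_rows", "payload": {"increments": [[-1,-5,-2,3,1,-8,1],[-2,-10,-3,6,2,-15,1],[-4,-15,-5,8,3,-20,1],[-5,-20,-6,10,4,-25,1],[-6,-26,-8,12,6,-30,1],[-8,-31,-10,15,7,-30,1],[-8.3,-34,-10.6,15,7,-30,1],[-8.3,-34,-10.6,15,7,-30,1]]}}

```text
time: 17.85
tcp_pos: [0.5754, 0.1177, 0.3194]
eef_rot: [-0.574, 0.818, 0.037, -0.025]
wrist_force: [0.8, -0.2, -1.0]
grip_width: 0.0646
```

Run:
```python
from h import *
st(); cupgo([.50,.285,.335],100,20)
```

```text
t 17.85 tcp [0.5754 0.1177 0.3194] x [0.996 0.089 0.001] z [-0.083  0.937 -0.34 ] w 0.0646 F [ 0.8 -0.2 -1. ] j [ 0.88  0.83 -0.95  1.56 -0.58  1.31  0.37]
rv [-0.11 -4.62 -1.61] t [-65.1 -73.5 219.2]
```

Emit:
{"api": "play_rows", "payload": {"increments": [[0,-1,0,-5,-30,5,1],[0,-1,0,-10,-60,20,1],[0,-2,-1,-20,-74,55,1],[0,-2,-1,-30,-74,95,1],[0,-3,-1,-42,-74,135,1],[0,-4,-1,-54,-74,175,1],[0,-4.6,-1.6,-62,-74,205,1],[0,-4.6,-1.6,-65,-74,219,1],[0,-4.6,-1.6,-65,-74,219,1]]}}

```text
time: 18.75
tcp_pos: [0.4867, 0.3426, 0.3136]
eef_rot: [-0.573, 0.815, 0.07, -0.052]
wrist_force: [-0.5, -1.0, -1.5]
grip_width: 0.0644
```

Run:
```python
from h import *
s=st()
c=cam("scene"); crop(c,"s15.png",250,60,530,260,2)
c=cam("top"); crop(c,"t15.png",130,90,330,240,4)
cupgo([.50,.285,.305],100,20)
```

```text
t 18.75 tcp [0.4867 0.3426 0.3136] x [ 0.985  0.173 -0.004] z [-0.164  0.926 -0.339] w 0.0644 F [-0.5 -1.  -1.5] j [ 0.68  0.75 -1.08  1.84 -0.74  0.94  0.41]
rv [-0.16 -0.19 -0.23] t [ 0.5 27.5 11.7]
```

View pics/s15.png

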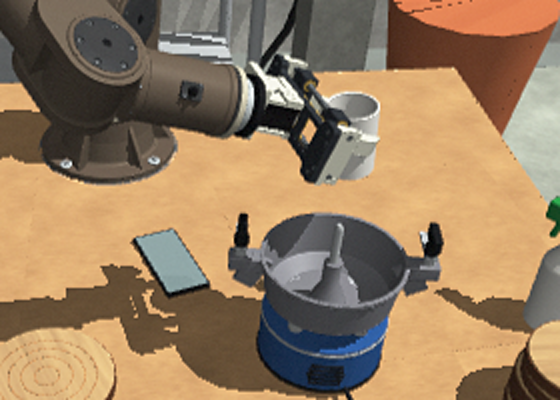

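View pics/t15.png

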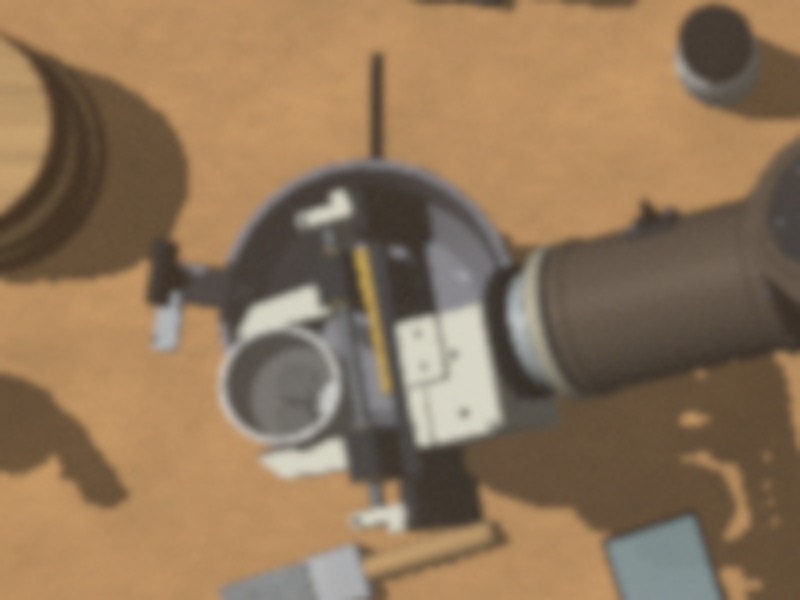

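Emit:
{"api": "play_rows", "payload": {"increments": [[0,0,0,0,14,6,1],[0,0,0,0,25,10,1],[0,0,8,0,25,10,1],[0,0,16,0,25,10,1],[0,0,24,0,25,10,1],[0,0,32,0,25,10,1],[0,0,40,0,25,10,1],[0,0,48,0,25,10,1],[0,0,56,0,25,10,1],[0,0,64,0,25,10,1],[0,0,72,0,25,10,1],[0,0,78,0,25,10,1]]}}

```text
time: 20.05
tcp_pos: [0.4901, 0.341, 0.2855]
eef_rot: [-0.412, 0.675, -0.462, -0.401]
wrist_force: [-0.0, -0.1, -1.6]
grip_width: 0.0645
```

Run:
```python
from h import *
s=st()
c=cam("scene"); crop(c,"s16.png",350,60,510,200,5)
```

```text
t 20.05 tcp [0.4901 0.341  0.2855] x [ 0.252 -0.293 -0.922] z [-0.16   0.927 -0.339] w 0.0645 F [-0.  -0.1 -1.6] j [ 0.49  0.65 -0.75  1.87 -0.96  1.06 -0.72]
```

View pics/s16.png

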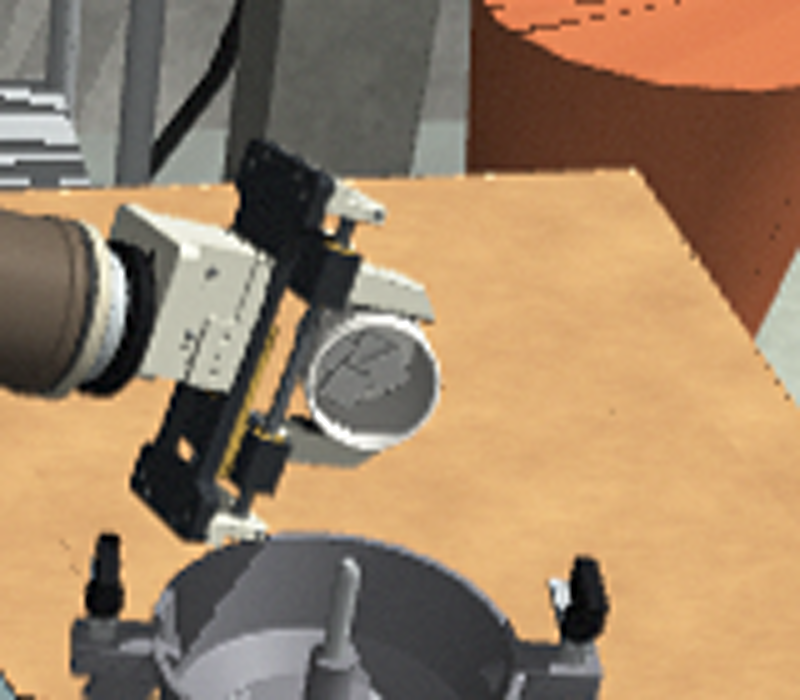

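Emit:
{"api": "play_rows", "payload": {"increments": [[0,0,4,0,0,0,1],[0,0,8,0,0,0,1],[0,0,12,0,0,0,1],[0,0,16,0,0,0,1],[0,0,20,0,0,0,1],[0,0,24,0,0,0,1],[0,0,28,0,0,0,1],[0,0,32,0,0,0,1],[0,0,36,0,0,0,1],[0,0,40,0,0,0,1],[0,0,44,0,0,0,1],[0,0,48,0,0,0,1]]}}

```text
time: 21.3
tcp_pos: [0.49, 0.3412, 0.2856]
eef_rot: [0.215, -0.431, 0.696, 0.533]
wrist_force: [-0.1, 0.1, -1.3]
grip_width: 0.0645
```

Run:
```python
from h import *
s=st()
c=cam("scene"); crop(c,"s17.png",350,60,510,220,4)
c=cam("top"); crop(c,"t17.png",130,90,330,240,4)
```

```text
t 21.3 tcp [0.49   0.3412 0.2856] x [-0.537 -0.37  -0.759] z [-0.16   0.927 -0.338] w 0.0645 F [-0.1  0.1 -1.3] j [ 0.39  0.61 -0.59  1.88 -1.04  1.14 -1.49]
```

View pics/s17.png

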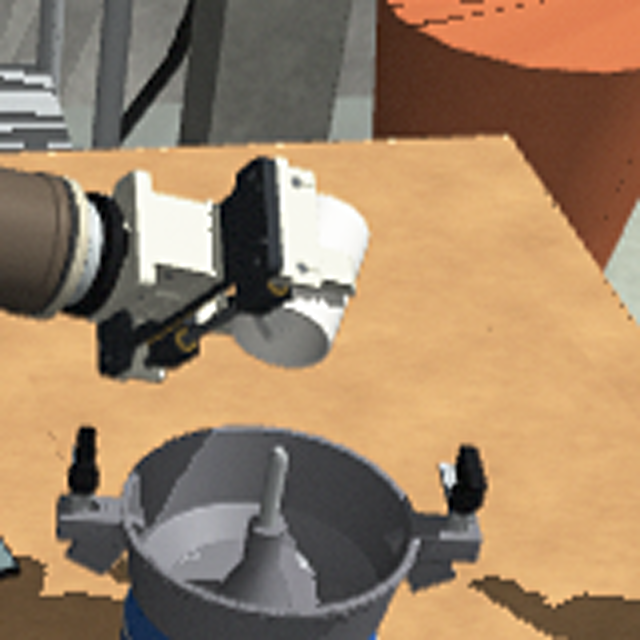

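Emit:
{"api": "play_rows", "payload": {"increments": [[0,0,5,0,0,0,1],[0,0,10,0,0,0,1],[0,0,15,0,0,0,1],[0,0,20,0,0,0,1],[0,0,25,0,0,0,1],[0,0,30,0,0,0,1],[0,0,34,0,0,0,1],[0,0,34,0,0,0,1],[0,0,34,0,0,0,1]]}}

```text
time: 22.3
tcp_pos: [0.4898, 0.3417, 0.2864]
eef_rot: [0.051, -0.211, 0.79, 0.573]
wrist_force: [-0.2, 0.1, -0.1]
grip_width: 0.0647
```

Run:
```python
from h import *
s=st()
c=cam("scene"); crop(c,"s18.png",350,60,510,220,4)
c=cam("top"); crop(c,"t18.png",130,90,330,240,4)
```

```text
t 22.3 tcp [0.4898 0.3417 0.2864] x [-0.906 -0.275 -0.322] z [-0.161  0.927 -0.338] w 0.0647 F [-0.2  0.1 -0.1] j [ 0.32  0.58 -0.49  1.89 -1.09  1.19 -2.04]
```

View pics/s18.png

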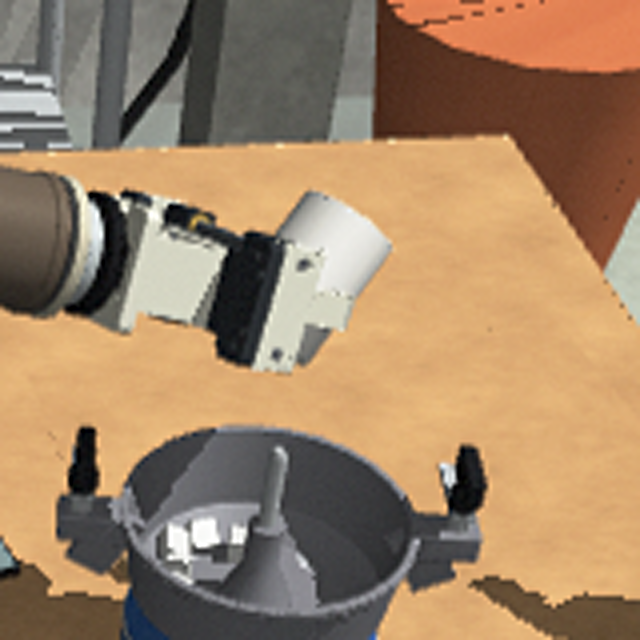

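View pics/t18.png

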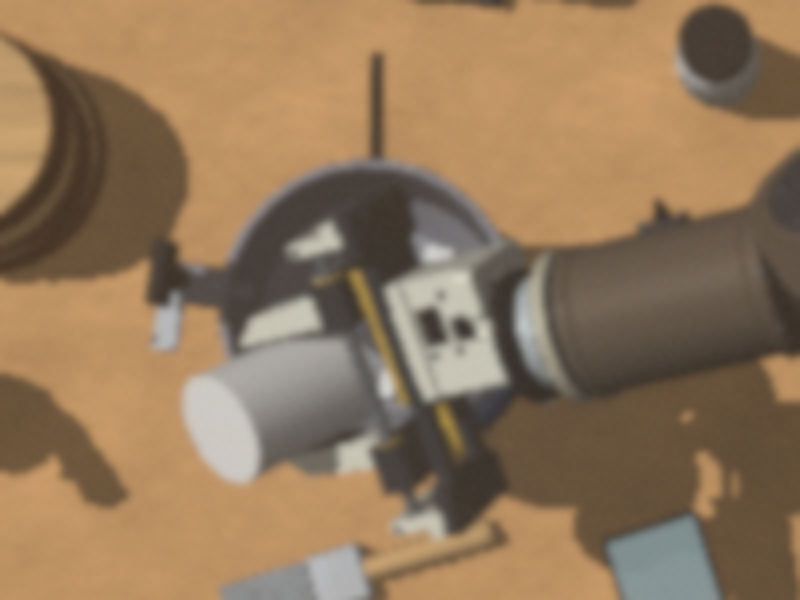

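Emit:
{"api": "play_rows", "payload": {"increments": [[0,0,8,0,0,5,1],[0,0,0,0,0,0,1],[0,0,8,0,0,5,1],[0,0,0,0,0,0,1],[0,0,-8,0,0,0,1],[0,0,-16,0,0,0,1],[0,0,-24,0,0,0,1],[0,0,-32,0,0,0,1],[0,0,-40,0,0,0,1],[0,0,-48,0,0,0,1],[0,0,-56,0,0,0,1],[0,0,-64,0,0,0,1]]}}

```text
time: 23.6
tcp_pos: [0.4898, 0.3417, 0.2868]
eef_rot: [-0.348, 0.599, -0.557, -0.458]
wrist_force: [0.7, -0.2, -0.9]
grip_width: 0.0645
```

Emit:
{"api": "play_rows", "payload": {"increments": [[0,0,-8,0,0,0,1],[0,0,-16,0,-20,-10,1],[0,0,-24,0,-20,-10,1],[0,0,-24,0,-20,-10,1]]}}

```text
time: 24.0
tcp_pos: [0.5117, 0.3348, 0.2881]
eef_rot: [-0.435, 0.7, -0.422, -0.377]
wrist_force: [0.4, -1.0, -1.0]
grip_width: 0.0646
```

Run:
```python
from h import *
s=st()
c=cam("scene"); crop(c,"s19.png",350,60,510,220,5)
c=cam("top"); crop(c,"t19.png",130,90,330,240,4)
cupgo([.50,.285,.33],100,20,0)
```

```text
t 24.0 tcp [0.5117 0.3348 0.2881] x [ 0.36  -0.264 -0.895] z [-0.16   0.928 -0.338] w 0.0646 F [ 0.4 -1.  -1. ] j [ 0.49  0.68 -0.75  1.82 -0.93  1.08 -0.64]
rv [-3.100e-01  6.000e-02 -7.242e+01] t [-27.7  11.4   2.8]
```

View pics/s19.png

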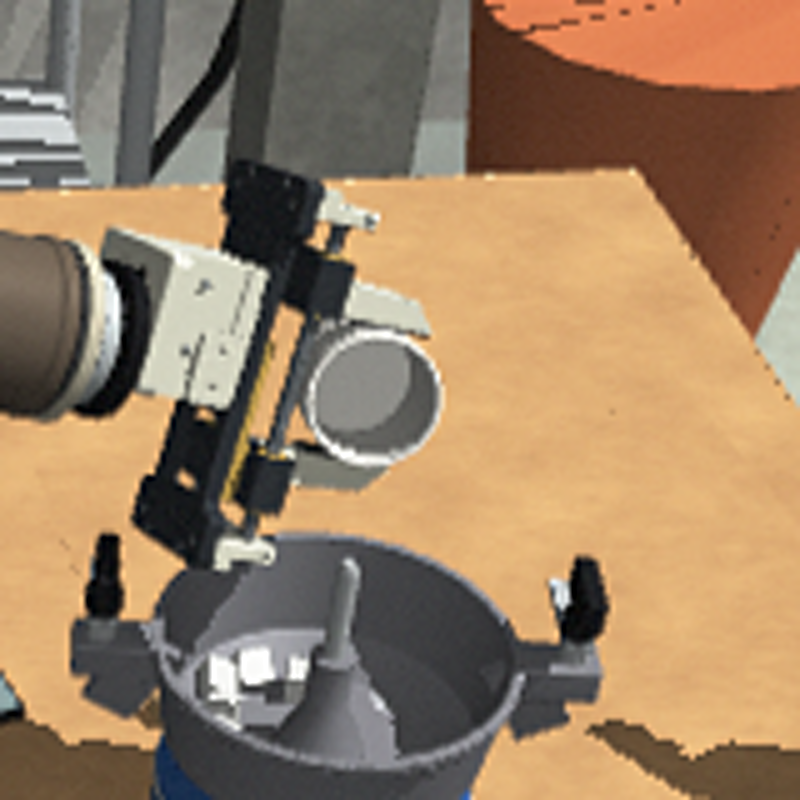

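Emit:
{"api": "play_rows", "payload": {"increments": [[0,0,-8,-5,2,0,1],[0,0,-16,-10,4,1,1],[0,0,-24,-15,6,1,1],[0,0,-32,-20,8,1,1],[0,0,-40,-25,10,2,1],[0,0,-48,-28,11,3,1],[0,0,-56,-28,11,3,1],[0,0,-64,-28,11,3,1],[0,0,-72,-28,11,3,1],[0,0,-72,-28,11,3,1]]}}

```text
time: 25.1
tcp_pos: [0.4899, 0.3425, 0.3089]
eef_rot: [-0.573, 0.815, 0.069, -0.051]
wrist_force: [-0.2, -0.5, 0.9]
grip_width: 0.0645
```

Run:
```python
from h import *
s=st()
cupgo([.58,.06,.36],95,20,0)
```

```text
t 25.1 tcp [0.4899 0.3425 0.3089] x [ 0.985  0.17  -0.004] z [-0.162  0.927 -0.338] w 0.0645 F [-0.2 -0.5  0.9] j [ 0.66  0.75 -1.05  1.84 -0.76  0.94  0.44]
rv [-0.24  4.6   1.43] t [  45.4   51.4 -232.2]
```

Emit:
{"api": "play_rows", "payload": {"increments": [[0,0,0,2,-5,-30,1],[0,1,0,8,5,-70,1],[0,2,1,18,18,-115,1],[0,3,1,28,30,-160,1],[0,4,1,38,42,-205,1],[0,4.6,1.4,45,51,-232,1],[0,4.6,1.4,45,51,-232,1]]}}

```text
time: 25.8
tcp_pos: [0.5778, 0.1132, 0.3382]
eef_rot: [-0.574, 0.818, 0.03, -0.024]
wrist_force: [-0.1, -0.2, -0.8]
grip_width: 0.0646
```

Run:
```python
from h import *
s=st()
r=pointing([.52,.744,-.42],[.818,-.575,0])
go([.6329,-.066,.20],r)
```

```text
t 25.8 tcp [0.5778 0.1132 0.3382] x [ 0.997  0.077 -0.005] z [-0.074  0.938 -0.34 ] w 0.0646 F [-0.1 -0.2 -0.8] j [ 0.88  0.8  -0.93  1.54 -0.61  1.34  0.36]
rv [-4.66 36.53 14.79] t [  41.8  191.9 -125.2]
```

Emit:
{"api": "play_rows", "payload": {"increments": [[-0.6,4.5,2,5,15,-20,1],[-1,9,4,10,35,-40,1],[-1.6,13.5,5.5,16,58,-60,1],[-2,18,7.5,22,82,-80,1],[-2.8,22.5,9,28,106,-100,1],[-3.4,27,11,33,130,-110,1],[-4,31.5,13,38,155,-120,1],[-4.6,36,14.8,42,180,-125,1],[-4.7,36.5,14.8,42,192,-125,1],[-4.7,36.5,14.8,42,192,-125,1]]}}

```text
time: 26.8
tcp_pos: [0.6317, -0.0596, 0.2]
eef_rot: [-0.517, 0.804, -0.249, 0.159]
wrist_force: [-0.9, -0.1, -0.3]
grip_width: 0.0643
```

Run:
```python
from h import *
s=st()
r=pointing([.52,.744,-.42],[.818,-.575,-.004])
go([.6329,-.066,.0555],r)
c=cam("top"); crop(c,"t20.png",300,80,500,230,4)
```

```text
t 26.8 tcp [ 0.6317 -0.0596  0.2   ] x [ 0.826 -0.564 -0.002] z [ 0.513  0.751 -0.416] w 0.0643 F [-0.9 -0.1 -0.3] j [ 1.21  0.8  -0.87  1.89 -0.85  0.78  0.6 ]
rv [-0.26  0.59  0.41] t [  4.9 133.4  55.9]
```

View pics/t20.png

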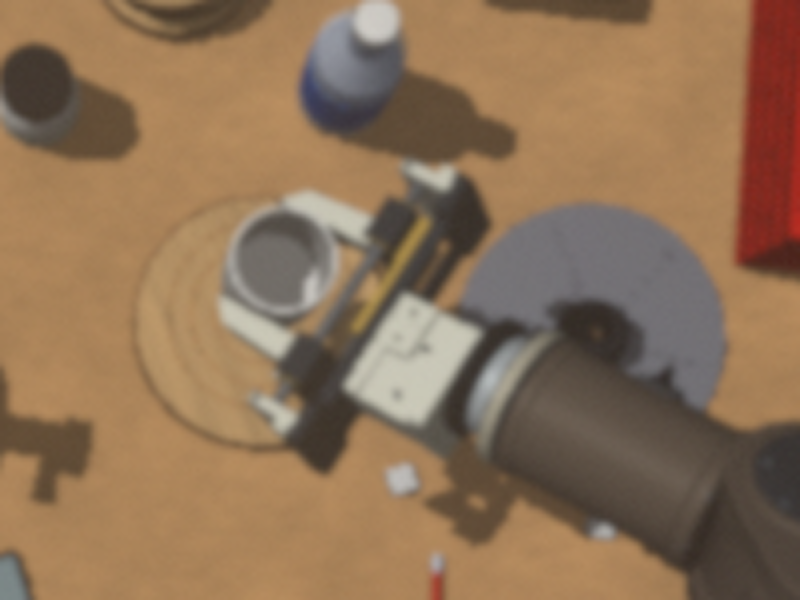

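Emit:
{"api": "play_rows", "payload": {"increments": [[0,0.6,0.4,2,25,10,1],[-0.3,0.6,0.4,5,55,23,1],[-0.3,0.6,0.4,5,85,35,1],[-0.3,0.6,0.4,5,110,45,1],[-0.3,0.6,0.4,5,122,51,1],[-0.3,0.6,0.4,5,128,53.5,1],[-0.3,0.6,0.4,5,131,55,1],[-0.3,0.6,0.4,5,131,55,1]]}}

```text
time: 27.65
tcp_pos: [0.6352, -0.0667, 0.0601]
eef_rot: [-0.513, 0.804, -0.254, 0.163]
wrist_force: [-0.4, 0.7, -0.7]
grip_width: 0.0646
```

Run:
```python
from h import *
s=st()
r=pointing([.52,.744,-.42],[.818,-.575,-.004])
go([.6329,-.066,.0555],r)
```

```text
t 27.65 tcp [ 0.6352 -0.0667  0.0601] x [ 0.818 -0.575  0.002] z [ 0.522  0.742 -0.42 ] w 0.0646 F [-0.4  0.7 -0.7] j [ 1.19  1.05 -0.83  1.91 -0.83  0.61  0.8 ]
rv [ 0.01 -0.15  0.3 ] t [-2.3  4.5  1.3]
```

Emit:
{"api": "play_rows", "payload": {"increments": [[0,0,0.3,-1,1.5,0.5,1],[0,0,0.3,-1,3,1,1],[0,0,0.3,-1,4.5,1.5,1],[0,0,0.3,-1,5,2,1],[0,0,0.3,-1,5,2,1]]}}

```text
time: 28.15
tcp_pos: [0.6341, -0.0664, 0.0548]
eef_rot: [-0.514, 0.803, -0.256, 0.162]
wrist_force: [-1.0, -1.3, 4.2]
grip_width: 0.0645
```

Emit:
{"api": "play_rows", "payload": {"increments": [[0,0,0,0,0,0,0.6],[0,0,0,0,0,0,0.3],[0,0,0,0,0,0,0.1],[0,0,0,0,0,0,0],[0,0,0,0,0,0,0],[0,0,0,0,0,-10,0],[0,0,0,0,0,-40,0],[0,0,0,0,0,-80,0],[0,0,0,0,0,-120,0],[0,0,0,0,-40,-140,0],[0,0,0,0,-80,-160,0],[0,0,0,0,-80,-160,0]]}}

```text
time: 29.35
tcp_pos: [0.5712, -0.159, 0.1992]
eef_rot: [-0.512, 0.804, -0.254, 0.164]
wrist_force: [0.2, 1.4, -0.9]
grip_width: 0.092
```

Run:
```python
from h import *
s=st()
c=cam("scene"); cv2.imwrite("pics/s21.png",c["color"])
c=cam("top"); cv2.imwrite("pics/t21.png",c["color"])
go([.46,-.15,.25],down(0))
```

```text
t 29.35 tcp [ 0.5712 -0.159   0.1992] x [ 0.817 -0.577  0.003] z [ 0.524  0.74  -0.422] w 0.092 F [ 0.2  1.4 -0.9] j [ 1.35  0.79 -0.79  1.83 -0.76  0.97  0.61]
rv [-62.88 -19.88 -31.4 ] t [-94.7 -26.7 -74.4]
```

View pics/s21.png

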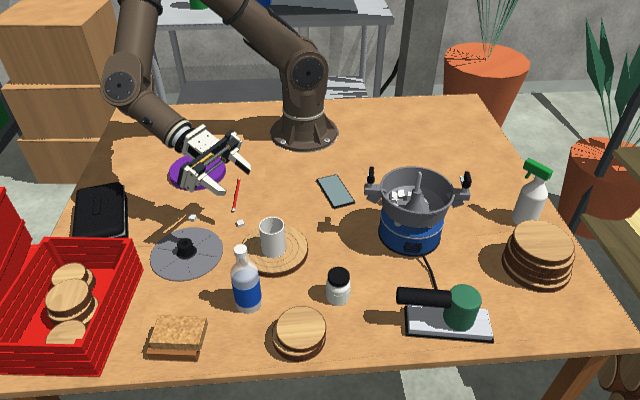

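View pics/t21.png

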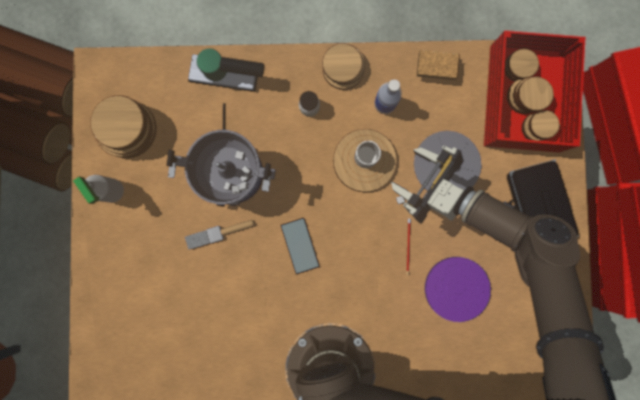

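Run:
```python
from h import *
go([.44,-.25,.30],down(0))
c=cam("top"); s=cam("scene")
print(onz(s,240,223,.012),onz(s,192,217,.012))
```

```text
rv [-62.88 -19.88 -31.4 ] t [ -53.4  -32.7 -180. ]
[ 0.48797101 -0.20606624  0.012     ] [ 0.45226165 -0.34835196  0.012     ]
```

Emit:
{"api": "play_rows", "payload": {"increments": [[-6,-2,-3,-5,-3,-30,0],[-12,-4,-6,-11,-7,-60,0],[-18,-6,-9,-16,-10,-90,0],[-25,-8,-12,-22,-13,-120,0],[-32,-10,-16,-27,-16,-140,0],[-38,-12,-19,-32,-20,-160,0],[-45,-14,-22,-38,-23,-180,0],[-52,-16,-26,-45,-27,-180,0],[-59,-18.5,-29,-50,-30,-180,0],[-63,-20,-31.4,-53,-33,-180,0],[-63,-20,-31.4,-53,-33,-180,0],[-63,-20,-31.4,-53,-33,-180,0]]}}

```text
time: 30.75
tcp_pos: [0.4403, -0.2496, 0.2984]
eef_rot: [-0.002, 1.0, 0.001, -0.002]
wrist_force: [0.2, 0.2, 0.5]
grip_width: 0.0918
```

Run:
```python
from h import *
st()
c=cam("wrist"); cv2.imwrite("pics/w22.png",c["color"])
c=cam("scene"); crop(c,"s22.png",120,140,340,300,3)
```

```text
t 30.75 tcp [ 0.4403 -0.2496  0.2984] x [ 1.     0.001 -0.004] z [-0.004  0.004 -1.   ] w 0.0918 F [0.2 0.2 0.5] j [ 0.95  0.24 -0.66  1.63  0.15  1.33  0.26]
```

View pics/w22.png

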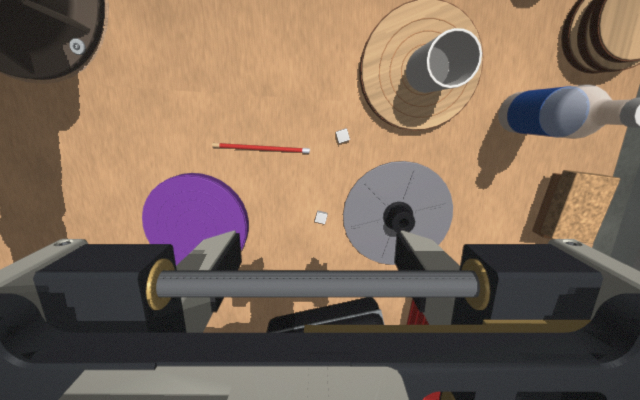

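View pics/s22.png

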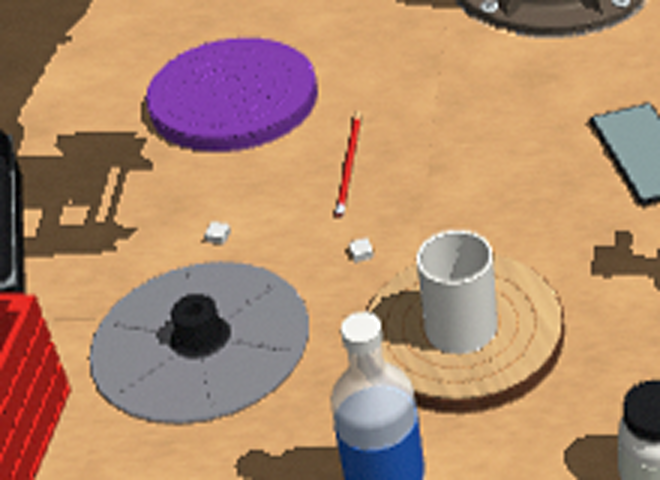

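```bash
cat >> h.py <<'E'
def tiles(c,z=.012,box=None,amin=20,amax=1500):
    im=c["color"]; hsv=cv2.cvtColor(im,cv2.COLOR_BGR2HSV); m=((hsv[...,1]<45)&(hsv[...,2]>150)).astype(np.uint8)
    if box: mm=np.zeros_like(m); u0,v0,u1,v1=box; mm[v0:v1,u0:u1]=1; m*=mm
    cs,_=cv2.findContours(m,cv2.RETR_EXTERNAL,cv2.CHAIN_APPROX_NONE); out=[]
    for k in cs:
        a=cv2.contourArea(k)
        if amin<a<amax:
            r=cv2.minAreaRect(k); b=cv2.boxPoints(r)
            P=np.array([onz(c,u,v,z) for u,v in b])
            e=P[1]-P[0]; print("px",np.round(r[0],1),"area",a,"xyz",P.mean(0).round(4),"sides",np.linalg.norm(P[1]-P[0]).round(4),np.linalg.norm(P[2]-P[1]).round(4),"ang",np.degrees(np.arctan2(e[1],e[0])).round(1)%90)
            out.append(P.mean(0))
    return out
E
python3 - <<'E'
from h import *
c=cam("wrist"); tiles(c,box=(250,110,400,235)); crop(c,"w22c.png",290,110,370,230,6)
E
```

```text
px [321.4 216.1] area 103.0 xyz [ 0.4451 -0.3482  0.012 ] sides 0.0216 0.0183 ang 76.6
px [306. 149.] area 21.0 xyz [ 0.4196 -0.2309  0.012 ] sides 0.0099 0.0065 ang 89.9
px [342.8 134.2] area 115.5 xyz [ 0.4797 -0.2071  0.012 ] sides 0.0182 0.0189 ang 15.6
```

View pics/w22c.png

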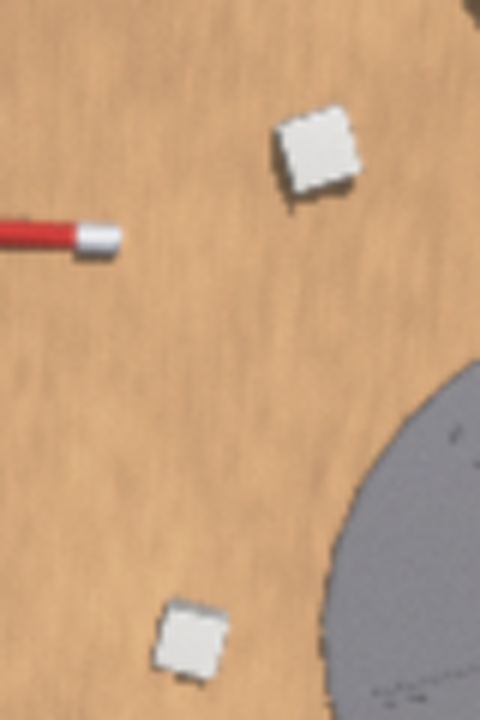

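Run:
```python
from h import *
gotip([.480,-.207,.06],down(-74.4))
```

```text
rv [-1.000e-02  3.500e-01  7.426e+01] t [ 41.3 -43.4 275.8]
```

Emit:
{"api": "play_rows", "payload": {"increments": [[0,0,8,5,-5,30,0.5],[0,0,16,10,-10,60,0.5],[0,0,24,15,-15,90,0.5],[0,0,32,20,-20,120,0.5],[0,0,40,24,-25,150,0.5],[0,0,48,28,-30,180,0.5],[0,0,56,32,-35,210,0.5],[0,0,64,37,-40,240,0.5],[0,0,72,41,-43,265,0.5],[0,0,74.3,41,-43,276,0.5],[0,0,74.3,41,-43,276,0.5]]}}

```text
time: 32.0
tcp_pos: [0.4789, -0.2069, 0.021]
eef_rot: [0.001, 0.797, -0.605, -0.004]
wrist_force: [-0.5, -0.7, 1.1]
grip_width: 0.0461
```

Run:
```python
from h import *
st()
c=cam("wrist"); cv2.imwrite("pics/w23.png",c["color"]); tiles(c,box=(250,100,400,300),amin=60)
```

```text
t 32.0 tcp [ 0.4789 -0.2069  0.021 ] x [ 0.269 -0.963 -0.005] z [-0.007  0.003 -1.   ] w 0.0461 F [-0.5 -0.7  1.1] j [ 0.56  0.51 -0.34  1.97  0.25  0.71 -1.23]
px [320.7 216.3] area 445.5 xyz [ 0.4811 -0.2069  0.012 ] sides 0.0184 0.0186 ang 11.2
```

View pics/w23.png

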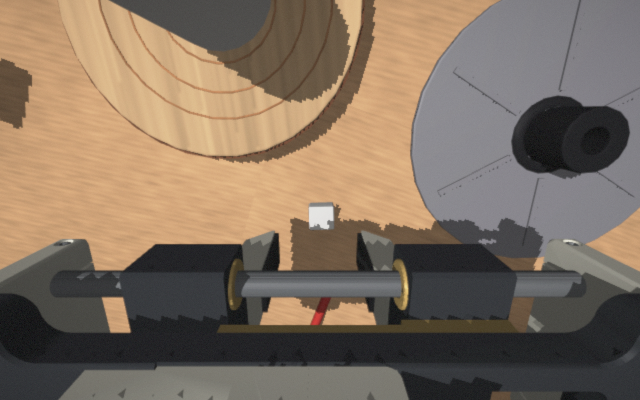

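Emit:
{"api": "play_rows", "payload": {"increments": [[0,0,0,0,-2,25,0.5],[0,0,0,0,-2,45,0.5],[0,0,0,0,-2,52,0.5],[0,0,0,0,-2,54,0.5],[0,0,0,0,-2,54,0.8],[0,0,0,0,-2,54,1],[0,0,0,0,-2,54,1],[0,0,0,0,-2,54,1],[0,0,0,0,-2,54,1]], "force": 15}}

```text
time: 32.95
tcp_pos: [0.483, -0.2058, -0.0301]
eef_rot: [0.0, 0.797, -0.603, -0.001]
wrist_force: [-0.6, -0.2, 5.0]
grip_width: 0.0181
```

```bash
sed -i 's/^TIP=.*/TIP=.032/' h.py
python3 - <<'E'
from h import *
st(); gotip([.60,.235,.27],down(-60)); gotip([.60,.235,.19],down(-60))
E
```

```text
t 32.95 tcp [ 0.483  -0.2058 -0.0301] x [ 0.272 -0.962 -0.002] z [-0.002  0.001 -1.   ] w 0.0181 F [-0.6 -0.2  5. ] j [ 0.52  0.58 -0.3   2.    0.3   0.6  -1.27]
rv [  0.09   0.1  -14.22] t [-392.8 -232.  -267.9]
rv [  0.09   0.1  -14.22] t [-392.7 -232.1 -187.9]
```

Emit:
{"api": "play_rows", "payload": {"increments": [[0,0,0,0,0,-30,1],[0,0,0,0,0,-80,1],[0,0,0,0,0,-130,1],[0,0,0,-20,-10,-180,1],[0,0,0,-55,-32,-225,1],[0,0,-2,-95,-56,-262,1],[0,0,-4,-135,-80,-268,1],[0,0,-6,-175,-104,-268,1],[0,0,-8,-217,-128,-268,1],[0,0,-10,-259,-152,-268,1],[0,0,-12,-300,-177,-268,1],[0,0,-14,-340,-200,-268,1]]}}

```text
time: 34.15
tcp_pos: [0.5821, 0.1714, 0.2377]
eef_rot: [0.0, 0.865, -0.501, -0.001]
wrist_force: [0.0, -0.2, -0.1]
grip_width: 0.0181
```

Run:
```python
from h import *
st(); gotip([.60,.235,.19],down(-60))
```

```text
t 34.15 tcp [0.5821 0.1714 0.2377] x [ 0.498 -0.867 -0.002] z [-0.003  0.001 -1.   ] w 0.0181 F [ 0.  -0.2 -0.1] j [ 0.01  0.43 -0.56  1.51  0.23  1.27 -1.63]
rv [ 0.11  0.13 -0.16] t [-46.  -47.3  79.8]
```

Emit:
{"api": "play_rows", "payload": {"increments": [[0,0,0,-25,-25,0,1],[0,0,0,-46,-47,10,1],[0,0,0,-46,-47,50,1],[0,0,0,-46,-47,80,1],[0,0,0,-46,-47,80,1],[0,0,0,-46,-47,80,0.6],[0,0,0,-46,-47,80,0.6],[0,0,0,-46,-47,80,0.6],[0,0,0,-46,-47,40,0.6],[0,0,0,-46,-47,0,0.6],[0,0,0,-30,-30,-10,0.5]]}}

```text
time: 35.25
tcp_pos: [0.5946, 0.2153, 0.2538]
eef_rot: [-0.004, 0.866, -0.5, 0.0]
wrist_force: [1.3, 0.6, 0.9]
grip_width: 0.0408
```

Run:
```python
from h import *
st(); c=cam("wrist"); cv2.imwrite("pics/w24.png",c["color"])
c=cam("scene"); cv2.imwrite("pics/s24.png",c["color"]); tiles(c,box=(150,195,290,260),amin=15)
c=cam("top"); tiles(c,box=(370,195,470,235),amin=4)
gotip([.445,-.3485,.1],down(-103))
```

```text
t 35.25 tcp [0.5946 0.2153 0.2538] x [ 0.5   -0.866 -0.004] z [ 0.004  0.007 -1.   ] w 0.0408 F [1.3 0.6 0.9] j [-0.06  0.46 -0.57  1.42  0.25  1.32 -1.69]
px [240.  251.5] area 128.5 xyz [ 0.5994 -0.1998  0.012 ] sides 0.0332 0.0552 ang 85.8
px [275.  235.6] area 618.5 xyz [ 0.5427 -0.1052  0.012 ] sides 0.0747 0.1621 ang 25.900000000000006
px [192.4 216.7] area 24.0 xyz [ 0.4509 -0.3473  0.012 ] sides 0.0201 0.0239 ang 82.30000000000001
px [450. 211.] area 31.0 xyz [ 0.4426 -0.3527  0.012 ] sides 0.0172 0.0172 ang 89.2
rv [-0.06  0.09 42.64] t [411.4 405.9 180.9]
```

View pics/w24.png

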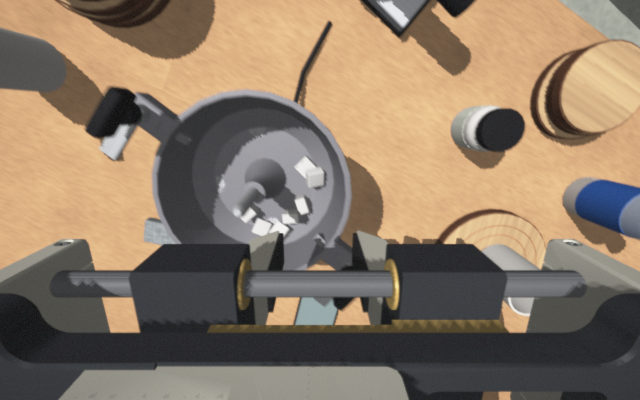

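View pics/s24.png

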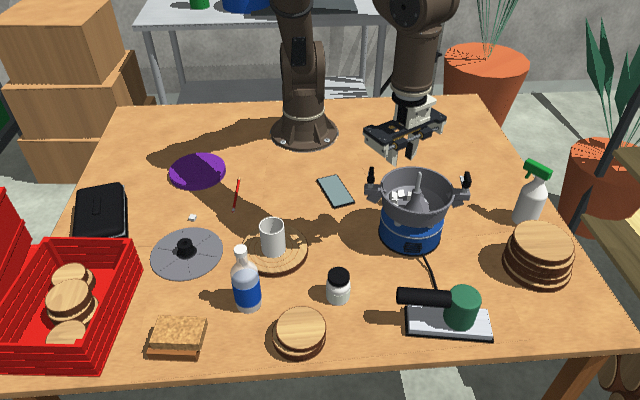

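Emit:
{"api": "play_rows", "payload": {"increments": [[0,0,2,30,30,0,0.5],[0,0,6,64,63,0,0.5],[0,0,10,98,97,0,0.5],[0,0,14,132,130,0,0.5],[0,0,18,166,164,0,0.5],[0,0,22,200,197,0,0.5],[0,0,26,234,231,0,0.5],[0,0,30,268,264,20,0.5],[0,0,34,302,298,50,0.5],[0,0,38,336,331,80,0.5],[0,0,42,370,365,110,0.5],[0,0,42.6,400,395,140,0.5]]}}

```text
time: 36.6
tcp_pos: [0.4532, -0.3157, 0.1193]
eef_rot: [-0.001, -0.623, 0.782, 0.001]
wrist_force: [1.3, 0.1, -0.2]
grip_width: 0.0459
```

Run:
```python
from h import *
st(); gotip([.445,-.3485,.07],down(-103))
```

```text
t 36.6 tcp [ 0.4532 -0.3157  0.1193] x [-0.224 -0.975 -0.001] z [-0.002  0.001 -1.   ] w 0.0459 F [ 1.3  0.1 -0.2] j [ 0.7   0.4  -0.25  1.82  0.12  0.94 -1.4 ]
rv [0.14 0.03 0.05] t [33.9  0.5 81.3]
```

Emit:
{"api": "play_rows", "payload": {"increments": [[0,0,0,34,0,30,0.5],[0,0,0,34,0,60,0.5],[0,0,0,34,0,70,0.5],[0,0,0,34,0,70,0.5]]}}

```text
time: 37.0
tcp_pos: [0.4453, -0.3457, 0.0488]
eef_rot: [-0.001, -0.624, 0.781, 0.003]
wrist_force: [0.4, -0.3, 0.2]
grip_width: 0.0456
```

Run:
```python
from h import *
st(); c=cam("wrist"); tiles(c,box=(250,100,400,300),amin=60); crop(c,"w25.png",200,120,440,300,3)
```

```text
t 37.0 tcp [ 0.4453 -0.3457  0.0488] x [-0.221 -0.975 -0.003] z [-0.005  0.004 -1.   ] w 0.0456 F [ 0.4 -0.3  0.2] j [ 0.73  0.51 -0.22  1.86  0.15  0.8  -1.37]
px [316.5 204.5] area 61.5 xyz [ 0.4473 -0.3432  0.012 ] sides 0.0186 0.0042 ang 77.1
```

View pics/w25.png

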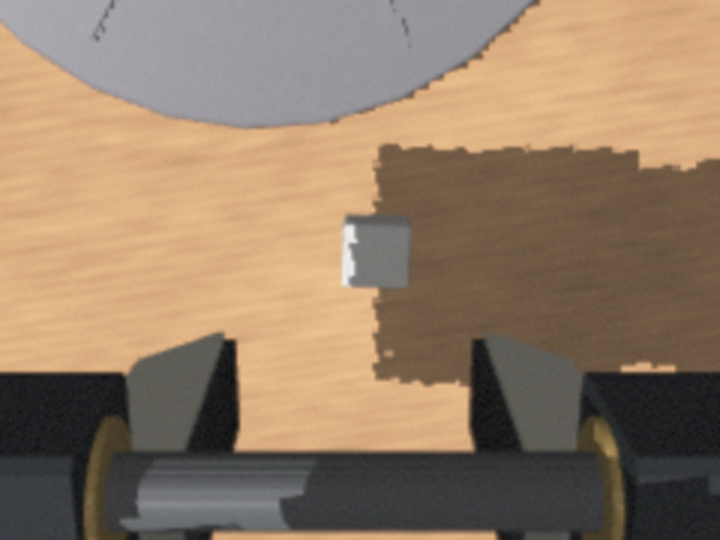

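Run:
```python
from h import *
c=cam("wrist"); p=onz(c,325.5,204.7,.012); print(p); gotip([p[0],p[1],.003],down(-103))
```

```text
[ 0.44625713 -0.351018    0.012     ]
rv [0.12 0.06 0.29] t [ 4.7 -0.4 80.2]
```

Emit:
{"api": "play_rows", "payload": {"increments": [[0,0,0,5,0,35,0.5],[0,0,0,5,0,65,0.5],[0,0,0,5,0,75,0.5],[0,0,0,5,0,77,0.5],[0,0,0,5,0,77,0.8],[0,0,0,5,0,77,1],[0,0,0,5,0,77,1],[0,0,0,5,0,77,1],[0,0,0,5,0,77,1]]}}

```text
time: 38.0
tcp_pos: [0.4446, -0.3524, -0.0264]
eef_rot: [-0.001, -0.624, 0.782, 0.001]
wrist_force: [-0.4, 0.2, 0.0]
grip_width: 0.0107
```

Emit:
{"api": "play_rows", "payload": {"increments": [[0,0,0,0,0,-40,1],[0,0,0,0,0,-90,1],[0,0,0,0,0,-140,1],[0,0,0,0,0,-190,1],[0,0,0,0,0,-240,1],[0,0,0,0,0,-270,1]]}}

```text
time: 38.6
tcp_pos: [0.4461, -0.3531, 0.2477]
eef_rot: [-0.0, -0.624, 0.782, -0.001]
wrist_force: [1.5, -0.8, -0.2]
grip_width: 0.0003
```

Run:
```python
from h import *
st(); gotip([.60,.23,.27],down(-60))
```

```text
t 38.6 tcp [ 0.4461 -0.3531  0.2477] x [-0.222 -0.975  0.001] z [ 0.001 -0.001 -1.   ] w 0.0003 F [ 1.5 -0.8 -0.2] j [ 0.76  0.31 -0.25  1.61  0.08  1.23 -1.3 ]
rv [ -0.05  -0.09 -42.83] t [-602.7  -20.6    9. ]
```

```bash
sed -i 's/^TIP=.*/TIP=.037/' h.py
python3 - <<'E'
from h import *
c=cam("wrist"); crop(c,"w26.png",200,120,440,300,3); cv2.imwrite("pics/w26f.png",c["color"]); tiles(c,box=(250,100,400,240),amin=60)
E
```

```text
px [317. 166.] area 143.0 xyz [ 0.4451 -0.3503  0.012 ] sides 0.0179 0.0182 ang 77.2
```

View pics/w26.png

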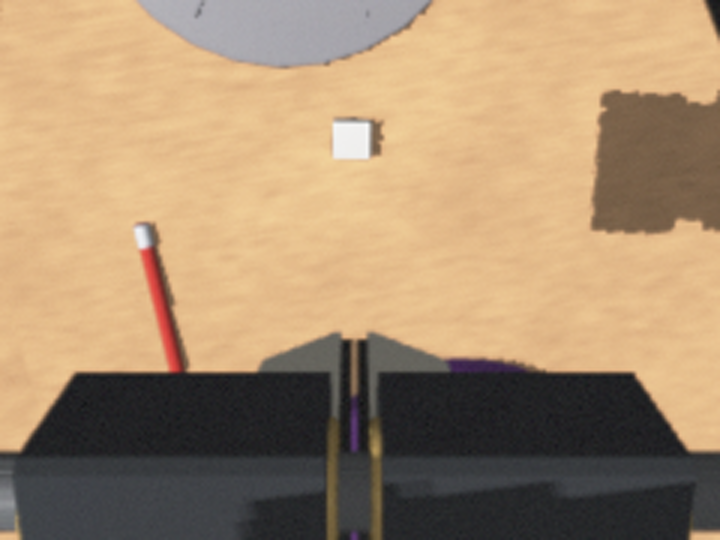

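View pics/w26f.png

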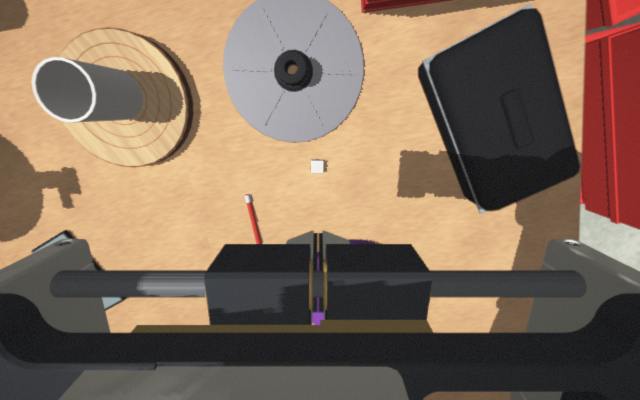

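Emit:
{"api": "play_rows", "payload": {"increments": [[0,0,0,-2,1,45,0.5],[0,0,0,-2,1,95,0.5],[0,0,0,-2,1,145,0.5],[0,0,0,-2,1,195,0.5],[0,0,0,-2,1,245,0.5],[0,0,0,-2,1,272,0.5],[0,0,0,-2,1,280,0.5],[0,0,0,-2,1,281,0.7],[0,0,0,-2,1,281,1],[0,0,0,-2,1,281,1],[0,0,0,-2,1,281,1],[0,0,0,-2,1,281,1]]}}

```text
time: 39.85
tcp_pos: [0.4444, -0.3505, -0.037]
eef_rot: [-0.0, -0.624, 0.782, 0.001]
wrist_force: [0.2, 0.3, 5.8]
grip_width: 0.0189
```

Emit:
{"api": "play_rows", "payload": {"increments": [[0,0,0,0,0,-40,1],[0,0,0,0,0,-90,1],[0,0,0,0,0,-140,1],[0,0,0,0,0,-190,1],[0,0,0,0,0,-240,1],[0,0,0,0,0,-270,1]]}}

```text
time: 40.45
tcp_pos: [0.4456, -0.3509, 0.2368]
eef_rot: [0.0, -0.624, 0.782, -0.001]
wrist_force: [0.0, -0.4, -0.4]
grip_width: 0.0194
```

Run:
```python
from h import *
st(); gotip([.60,.23,.27],down(-60))
```

```text
t 40.45 tcp [ 0.4456 -0.3509  0.2368] x [-0.222 -0.975  0.001] z [ 0.001 -0.002 -1.   ] w 0.0194 F [ 0.  -0.4 -0.4] j [ 0.76  0.32 -0.25  1.63  0.09  1.2  -1.3 ]
rv [ -0.06  -0.1  -42.82] t [-600.7  -21.6    3.1]
```

Emit:
{"api": "play_rows", "payload": {"increments": [[0,0,-3,-40,-1,0,1],[0,0,-7,-88,-3,0,1],[0,0,-11,-136,-5,0,1],[0,0,-15,-184,-7,0,1],[0,0,-19,-232,-9,0,1],[0,0,-23,-280,-10,0,1],[0,0,-27,-328,-12,0,1],[0,0,-31,-376,-14,0,1],[0,0,-35,-424,-16,0,1],[0,0,-39,-472,-18,0,1],[0,0,-42,-520,-20,0,1],[0,0,-42.8,-565,-21,0,1]]}}

```text
time: 41.65
tcp_pos: [0.5907, 0.1978, 0.2326]
eef_rot: [0.0, 0.866, -0.499, -0.002]
wrist_force: [0.7, 0.3, -0.7]
grip_width: 0.0187
```

Run:
```python
from h import *
st(); gotip([.60,.232,.19],down(-60))
```

```text
t 41.65 tcp [0.5907 0.1978 0.2326] x [ 0.501 -0.865 -0.003] z [-0.003  0.001 -1.   ] w 0.0187 F [ 0.7  0.3 -0.7] j [-0.02  0.47 -0.59  1.47  0.26  1.28 -1.68]
rv [0.1  0.15 0.08] t [-24.7 -25.4  79.6]
```

Emit:
{"api": "play_rows", "payload": {"increments": [[0,0,0,-25,-25,5,1],[0,0,0,-25,-25,45,1],[0,0,0,-25,-25,79,1],[0,0,0,-25,-25,79,1],[0,0,0,-25,-25,79,0.6],[0,0,0,-25,-25,79,0.6],[0,0,0,-25,-25,79,0.6],[0,0,0,-25,-25,40,0.6],[0,0,0,-25,-25,0,0.6],[0,0,0,20,-5,-40,0.5],[0,0,0,20,-5,-40,0.5]]}}

```text
time: 42.75
tcp_pos: [0.6077, 0.1781, 0.278]
eef_rot: [-0.002, 0.865, -0.502, 0.002]
wrist_force: [0.3, -0.7, -0.8]
grip_width: 0.0453
```

Run:
```python
from h import *
st(); c=cam("wrist"); cv2.imwrite("pics/w27.png",c["color"])
c=cam("top"); cv2.imwrite("pics/t27.png",c["color"])
c=cam("scene"); cv2.imwrite("pics/s27.png",c["color"])
```

```text
t 42.75 tcp [0.6077 0.1781 0.278 ] x [ 0.496 -0.868  0.001] z [ 0.005  0.002 -1.   ] w 0.0453 F [ 0.3 -0.7 -0.8] j [ 0.    0.46 -0.58  1.38  0.25  1.38 -1.63]
```

View pics/w27.png

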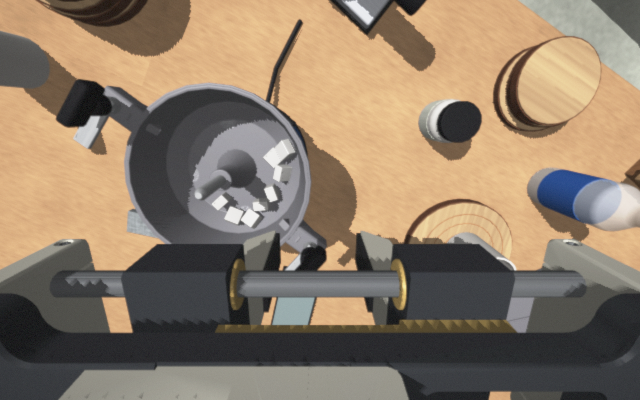

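View pics/t27.png

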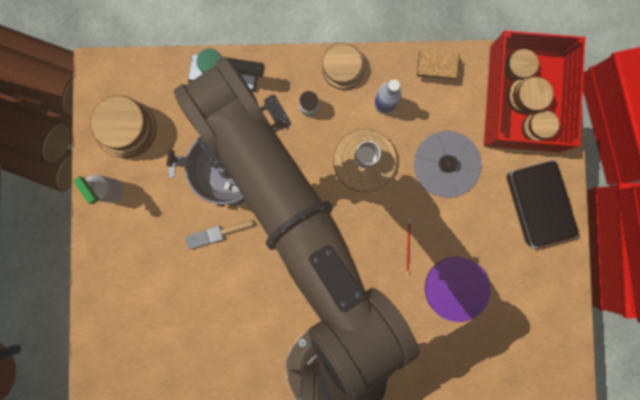

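View pics/s27.png

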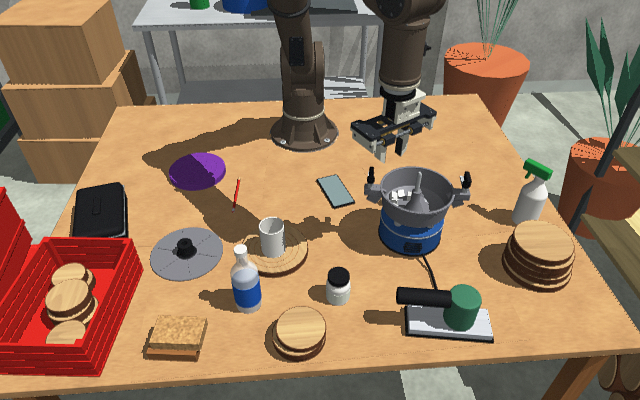

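Run:
```python
from h import *
c=cam("scene")
gotip([.58,-.345,.20],down(-60))
```

```text
rv [ 0.1   0.18 -0.03] t [444.1 284.  108.3]
```

Emit:
{"api": "play_rows", "payload": {"increments": [[0,0,0,25,16,0,0.3],[0,0,0,65,42,0,0.3],[0,0,0,105,67,0,0.3],[0,0,0,145,93,0,0.3],[0,0,0,185,118,0,0.3],[0,0,0,225,144,10,0.3],[0,0,0,265,170,25,0.3],[0,0,0,305,195,40,0.3],[0,0,0,345,221,60,0.3],[0,0,0,385,246,80,0.3],[0,0,0,425,272,100,0.3],[0,0,0,444,284,108,0.3]]}}

```text
time: 44.15
tcp_pos: [0.5782, -0.348, 0.1597]
eef_rot: [0.001, 0.865, -0.501, -0.004]
wrist_force: [-0.5, -0.9, 0.1]
grip_width: 0.0642
```

Run:
```python
from h import *
st(); c=cam("wrist"); cv2.imwrite("pics/w28.png",c["color"])
```

```text
t 44.15 tcp [ 0.5782 -0.348   0.1597] x [ 0.498 -0.867 -0.006] z [-0.008  0.003 -1.   ] w 0.0642 F [-0.5 -0.9  0.1] j [ 0.74  0.59 -0.45  1.43  0.26  1.19 -0.79]
```

View pics/w28.png

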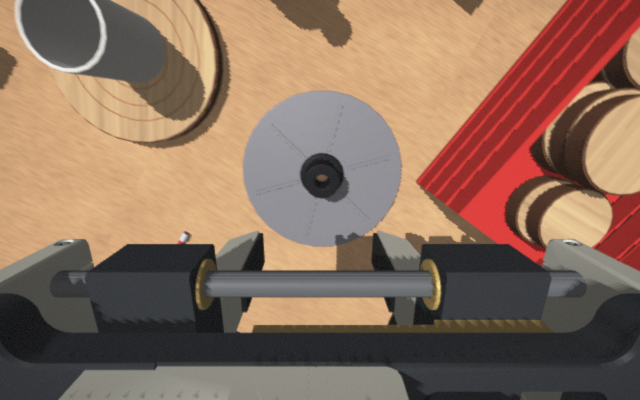

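Run:
```python
from h import *
c=cam("wrist"); crop(c,"w28c.png",280,130,370,220,7); print(onz(c,323,168,.006),onz(c,322,177.5,.042))
gotip([.579,-.347,.10],down(0))
```

```text
[ 0.58832639 -0.35052134  0.006     ] [ 0.58459135 -0.35091212  0.042     ]
rv [  0.14   0.54 -60.33] t [-0.5 -3.1 96.3]
```

View pics/w28c.png

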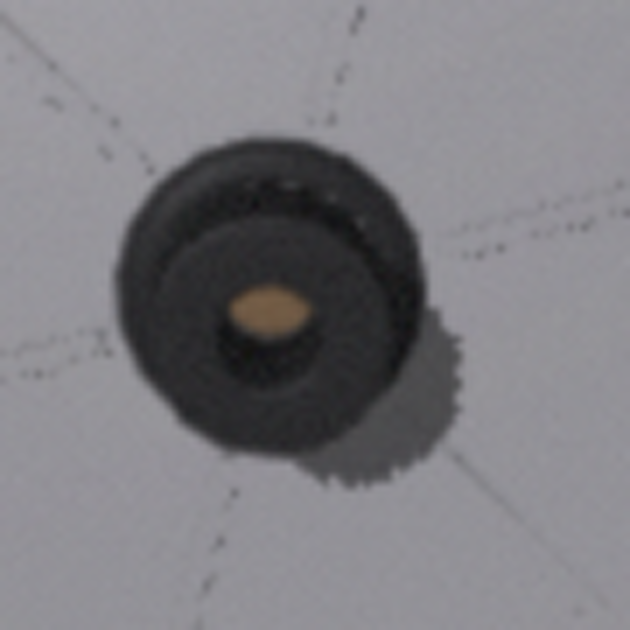

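Run:
```python
from h import *
c=cam("wrist"); p=onz(c,318.4,177.9,.042); print(p, onz(c,280+270/7,130+300/7,.006))
gotip([p[0],p[1],.10],down(0))
```

```text
[ 0.58292333 -0.34451182  0.042     ] [ 0.58118601 -0.34558119  0.006     ]
rv [ 1.000e-02  4.700e-01 -6.014e+01] t [ 1.4 -4.4 97.7]
```

Emit:
{"api": "play_rows", "payload": {"increments": [[0,0,-8,1,-4,10,0.3],[0,0,-16,1,-4,20,0.3],[0,0,-24,1,-4,35,0.3],[0,0,-32,1,-4,50,0.3],[0,0,-40,1,-4,65,0.3],[0,0,-48,1,-4,80,0.3],[0,0,-56,1,-4,90,0.3],[0,0,-60,1,-4,97,0.3],[0,0,-60,1,-4,97,0.3]]}}

```text
time: 45.2
tcp_pos: [0.5842, -0.3409, 0.0655]
eef_rot: [-0.002, 1.0, 0.002, -0.002]
wrist_force: [-0.4, -0.3, 1.1]
grip_width: 0.0643
```

Run:
```python
from h import *
s=st(); c=cam("wrist"); cv2.imwrite("pics/w29.png",c["color"])
```

```text
t 45.2 tcp [ 0.5842 -0.3409  0.0655] x [ 1.     0.004 -0.004] z [-0.004  0.004 -1.   ] w 0.0643 F [-0.4 -0.3  1.1] j [ 0.85  0.73 -0.67  1.52  0.48  1.07  0.07]
```

View pics/w29.png

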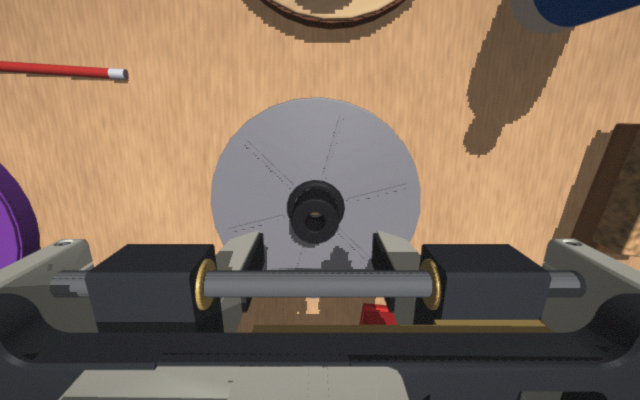

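Run:
```python
from h import *
c=cam("wrist"); crop(c,"w29c.png",270,165,360,255,7)
print(onz(c,315.5,221,.042),onz(c,316,208,.006))
c=cam("scene"); crop(c,"s29.png",140,215,230,285,8)
```

```text
[ 0.58293686 -0.34754885  0.042     ] [ 0.58303948 -0.34840127  0.006     ]
```

View pics/w29c.png

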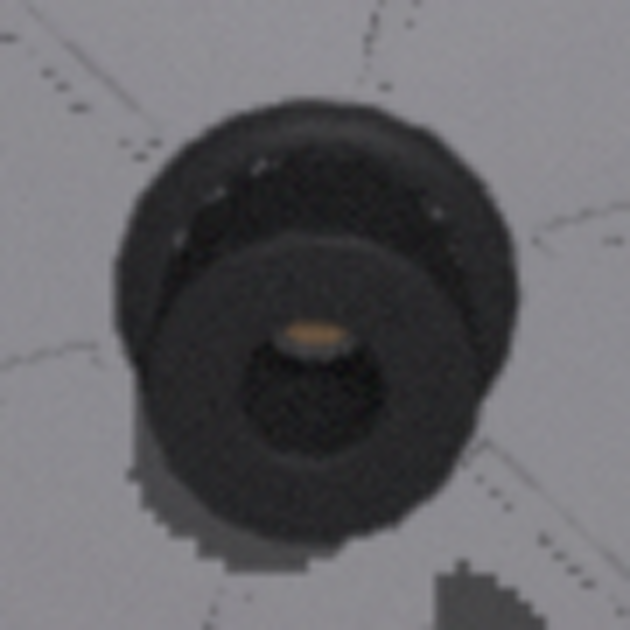

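View pics/s29.png

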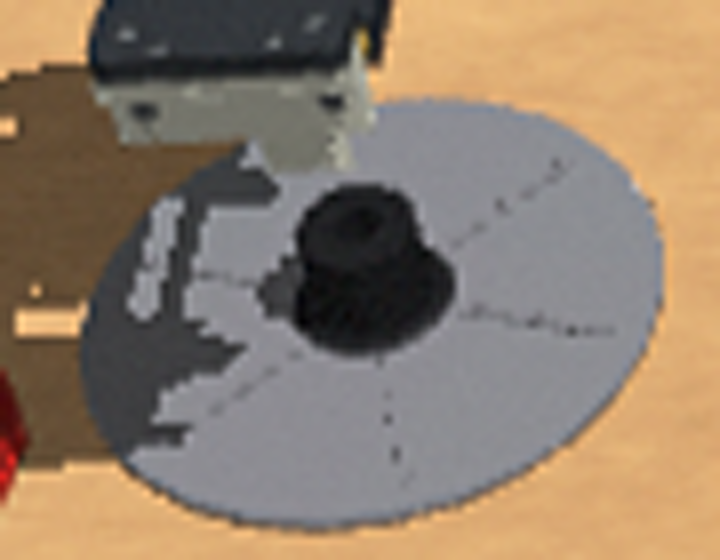

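Run:
```python
from h import *
gotip([.583,-.347,.022],down(0))
```

```text
rv [-0.11  0.13 -0.04] t [-1.8  4.6 82.3]
```

Emit:
{"api": "play_rows", "payload": {"increments": [[0,0,0,-1,4.6,30,0.3],[0,0,0,-1,4.6,60,0.3],[0,0,0,-1,4.6,75,0.3],[0,0,0,-1,4.6,81,0.3],[0,0,0,-1,4.6,81,0.3],[0,0,0,-1,4.6,81,0.6],[0,0,0,-1,4.6,81,1],[0,0,0,-1,4.6,81,1],[0,0,0,-1,4.6,81,1],[0,0,0,-1,4.6,81,1]], "force": 30}}

```text
time: 46.35
tcp_pos: [0.5832, -0.3489, -0.0135]
eef_rot: [-0.0, 1.0, -0.0, -0.001]
wrist_force: [-1.3, -0.7, 5.2]
grip_width: 0.0388
```

Run:
```python
from h import *
s=st(); c=cam("wrist"); crop(c,"w30.png",200,120,440,300,3)
```

```text
t 46.35 tcp [ 0.5832 -0.3489 -0.0135] x [ 1.    -0.    -0.002] z [-0.002  0.001 -1.   ] w 0.0388 F [-1.3 -0.7  5.2] j [ 0.83  0.81 -0.62  1.57  0.55  0.94  0.03]
```

View pics/w30.png

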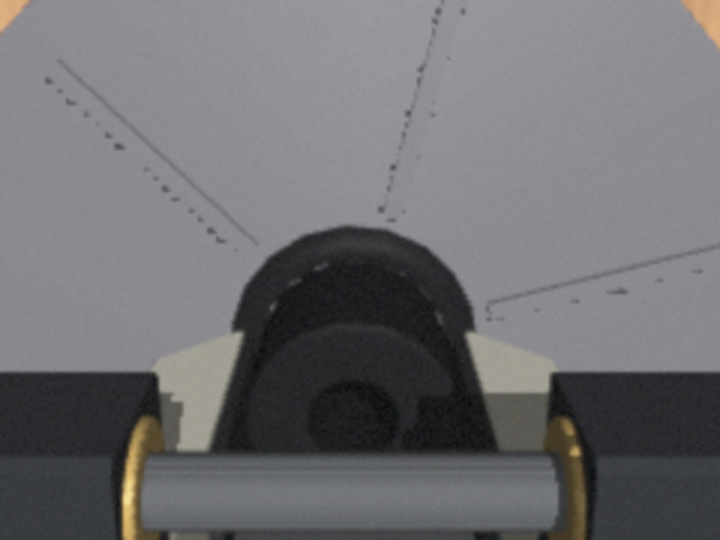

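Run:
```python
from h import *
c=cam("wrist"); s=st()
print(onz(c,318.3,258.3,.042))
go([.562,.275,.27],down(0))
```

```text
t 46.45 tcp [ 0.5831 -0.3489 -0.0135] x [ 1.    -0.    -0.002] z [-0.002  0.001 -1.   ] w 0.0385 F [-1.9 -0.6  5. ] j [ 0.83  0.81 -0.62  1.57  0.55  0.94  0.03]
[ 0.58370784 -0.34585775  0.042     ]
rv [-0.05  0.14 -0.02] t [ -22.  -624.1 -283. ]
```

Emit:
{"api": "play_rows", "payload": {"increments": [[0,0,0,0,0,0,0.3],[0,0,0,0,0,0,0.3],[0,0,0,0,0,-40,0.3],[0,0,0,0,0,-90,0.3],[0,0,0,0,-10,-140,0.3],[0,0,0,0,-40,-190,0.3],[0,0,0,0,-75,-225,0.3],[0,0,0,-3,-115,-255,0.3],[0,0,0,-6,-160,-280,0.3],[0,0,0,-8,-205,-284,0.3],[0,0,0,-10,-250,-284,0.3],[0,0,0,-12,-298,-284,0.3]]}}

```text
time: 47.65
tcp_pos: [0.5715, -0.049, 0.2707]
eef_rot: [-0.001, 1.0, -0.0, -0.001]
wrist_force: [1.8, 1.1, -0.1]
grip_width: 0.0643
```

Emit:
{"api": "play_rows", "payload": {"increments": [[0,0,0,-1,-48,0,0.3],[0,0,0,-3,-96,0,0.3],[0,0,0,-5,-144,0,0.3],[0,0,0,-7,-192,0,0.3],[0,0,0,-8,-240,0,0.3],[0,0,0,-9,-288,0,0.3],[0,0,0,-9,-326,0,0.3],[0,0,0,-9,-326,0,0.3],[0,0,0,-9,-326,0,0.3]]}}

```text
time: 48.55
tcp_pos: [0.5624, 0.2759, 0.2703]
eef_rot: [-0.001, 1.0, 0.001, -0.002]
wrist_force: [-0.5, -0.4, 0.8]
grip_width: 0.0641
```

Run:
```python
from h import *
s=st(); c=cam("wrist"); cv2.imwrite("pics/w31.png",c["color"]); go([.562,.275,.1765],down(0))
```

```text
t 48.55 tcp [0.5624 0.2759 0.2703] x [ 1.     0.002 -0.004] z [-0.004  0.001 -1.   ] w 0.0641 F [-0.5 -0.4  0.8] j [-0.02  0.51 -0.83  1.39  0.37  1.4  -0.85]
rv [-0.03  0.19 -0.02] t [-0.7 -0.6 93.8]
```

View pics/w31.png

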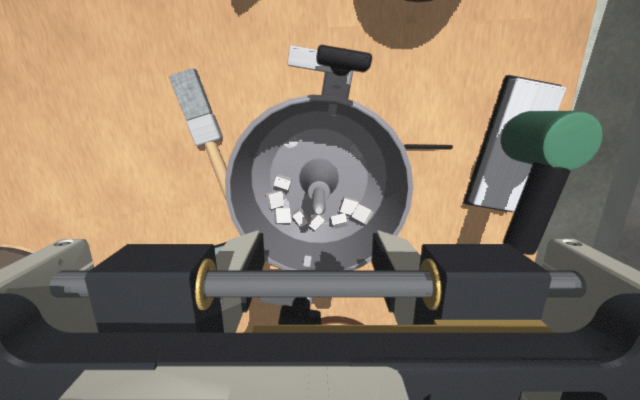

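Emit:
{"api": "play_rows", "payload": {"increments": [[0,0,0,0,0,40,0.3],[0,0,0,0,0,80,0.3],[0,0,0,0,0,94,0.3],[0,0,0,0,0,94,0.3],[0,0,0,0,0,94,0.3]]}}

```text
time: 49.1
tcp_pos: [0.5636, 0.2749, 0.1782]
eef_rot: [-0.001, 1.0, -0.001, -0.001]
wrist_force: [0.8, 0.9, 0.6]
grip_width: 0.0643
```

Run:
```python
from h import *
s=st(); c=cam("wrist"); crop(c,"w32.png",270,180,370,290,7); print(onz(c,318.3,258.3,.232))
```

```text
t 49.1 tcp [0.5636 0.2749 0.1782] x [ 1.    -0.002 -0.002] z [-0.002  0.002 -1.   ] w 0.0643 F [0.8 0.9 0.6] j [-0.03  0.57 -0.8   1.53  0.42  1.22 -0.9 ]
[0.56414065 0.27691638 0.232     ]
```

View pics/w32.png

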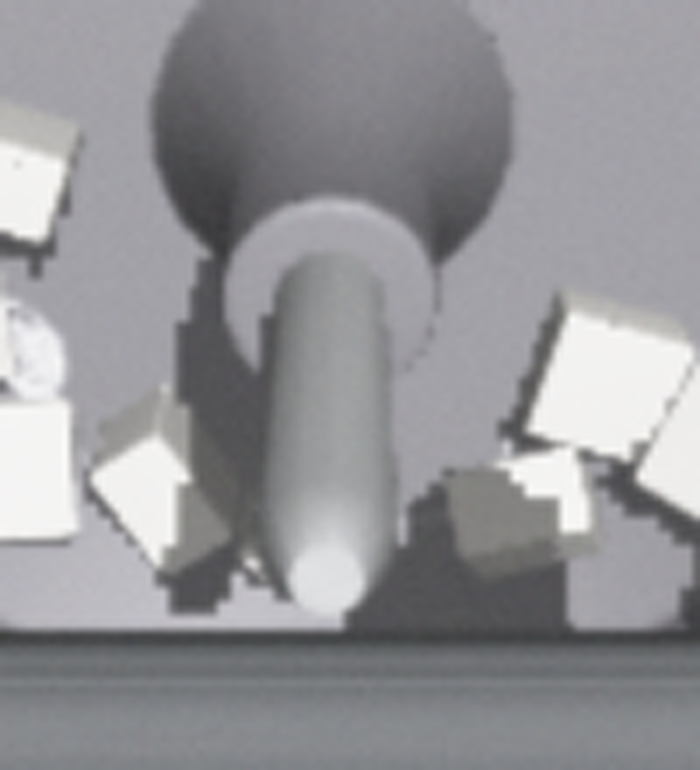

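Run:
```python
from h import *
s=st(); c=cam("wrist"); p=onz(c,316.3,262.1,.232); q=onz(c,318,258,.232); print(p,q,p-q,p-s["tcp_pos"])
go([.584,-.347,.27],down(0))
```

```text
t 49.15 tcp [0.5637 0.2755 0.1788] x [ 1.    -0.001 -0.001] z [-0.001  0.003 -1.   ] w 0.0645 F [-0.   0.7 -0.5] j [-0.03  0.57 -0.8   1.53  0.42  1.22 -0.9 ]
[0.56315895 0.27485374 0.232     ] [0.56409922 0.27736754 0.232     ] [-9.40264039e-04 -2.51379656e-03 -2.77555756e-17] [-0.00058498 -0.00066905  0.05321222]
rv [-0.18  0.02 -0.06] t [ 20.8 622.4 -93. ]
```

Emit:
{"api": "play_rows", "payload": {"increments": [[0,0,0,0,0,-45,0.3],[0,0,0,0,0,-90,0.3],[0,0,0,1,40,-93,0.3],[0,0,0,3,88,-93,0.3],[0,0,0,4,136,-93,0.3],[0,0,0,6,184,-93,0.3],[0,0,0,8,232,-93,0.3],[0,0,0,9,280,-93,0.3],[0,0,0,11,328,-93,0.3],[0,0,0,13,376,-93,0.3],[0,0,0,15,424,-93,0.3],[0,0,0,17,472,-93,0.3]]}}

```text
time: 50.4
tcp_pos: [0.5802, -0.199, 0.2711]
eef_rot: [-0.0, 1.0, -0.0, -0.0]
wrist_force: [1.2, -0.1, 0.3]
grip_width: 0.0643
```

Emit:
{"api": "play_rows", "payload": {"increments": [[0,0,0,1,45,0,0.3],[0,0,0,2,90,0,0.3],[0,0,0,3,135,20,0.3],[0,0,0,4,150,60,0.3],[0,0,0,4,151,110,0.3],[0,0,0,4,151,160,0.3],[0,0,0,4,151,200,0.3],[0,0,0,4,151,205,0.3],[0,0,0,4,151,205,0.3]]}}

```text
time: 51.3
tcp_pos: [0.5836, -0.3478, 0.0648]
eef_rot: [-0.001, 1.0, -0.0, -0.001]
wrist_force: [-0.4, 0.7, 1.1]
grip_width: 0.0639
```

Run:
```python
from h import *
s=st(); c=cam("wrist"); cv2.imwrite("pics/w33.png",c["color"]); crop(c,"w33c.png",270,165,360,255,7);
```

```text
t 51.3 tcp [ 0.5836 -0.3478  0.0648] x [ 1.    -0.    -0.003] z [-0.003  0.002 -1.   ] w 0.0639 F [-0.4  0.7  1.1] j [ 0.86  0.73 -0.67  1.51  0.49  1.07  0.08]
```

View pics/w33c.png

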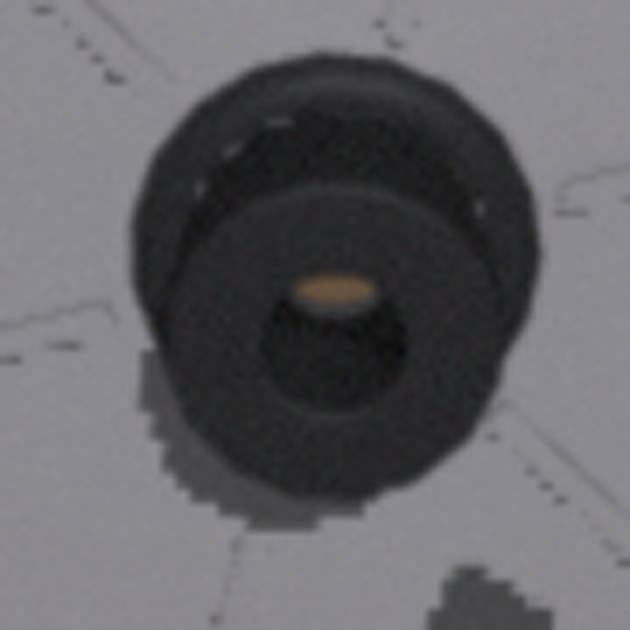

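Run:
```python
from h import *
s=read_state(); c=cam("wrist"); p=onz(c,317.3,213.4,.042); print(p,p-s["tcp_pos"]); gotip([p[0],p[1],.021],down(0))
```

```text
[ 0.58464199 -0.34775197  0.042     ] [-0.00012435  0.00031529 -0.02438822]
rv [ 0.01 -0.07 -0.03] t [-0.8 -0.4 83.1]
```

Emit:
{"api": "play_rows", "payload": {"increments": [[0,0,0,0,-1,35,0.3],[0,0,0,0,-1,65,0.3],[0,0,0,0,-1,78,0.3],[0,0,0,0,-1,82,0.3],[0,0,0,0,-1,82,0.6],[0,0,0,0,-1,82,1],[0,0,0,0,-1,82,1],[0,0,0,0,-1,82,1],[0,0,0,0,-1,82,1],[0,0,0,0,-1,82,1]], "force": 40}}

```text
time: 52.4
tcp_pos: [0.5836, -0.3469, -0.0171]
eef_rot: [-0.0, 1.0, -0.0, -0.001]
wrist_force: [-0.6, 0.3, 6.3]
grip_width: 0.0386
```

Emit:
{"api": "play_rows", "payload": {"increments": [[0,0,0,0,0,-10,1],[0,0,0,0,0,-30,1],[0,0,0,0,0,-70,1],[0,0,0,0,0,-110,1],[0,0,0,0,0,-150,1],[0,0,0,0,0,-190,1],[0,0,0,0,0,-230,1],[0,0,0,0,0,-270,1],[0,0,0,0,0,-270,1]]}}

```text
time: 53.3
tcp_pos: [0.5864, -0.347, 0.2589]
eef_rot: [0.001, 1.0, -0.0, 0.003]
wrist_force: [0.1, -0.6, -1.8]
grip_width: 0.0388
```

Run:
```python
from h import *
s=st(); c=cam("wrist"); crop(c,"w34.png",270,180,370,290,7); c=cam("scene"); cv2.imwrite("pics/s34.png",c["color"])
```

```text
t 53.3 tcp [ 0.5864 -0.347   0.2589] x [ 1.    -0.     0.006] z [ 0.006 -0.002 -1.   ] w 0.0388 F [ 0.1 -0.6 -1.8] j [ 0.87  0.58 -0.73  1.27  0.38  1.42  0.17]
```

View pics/w34.png

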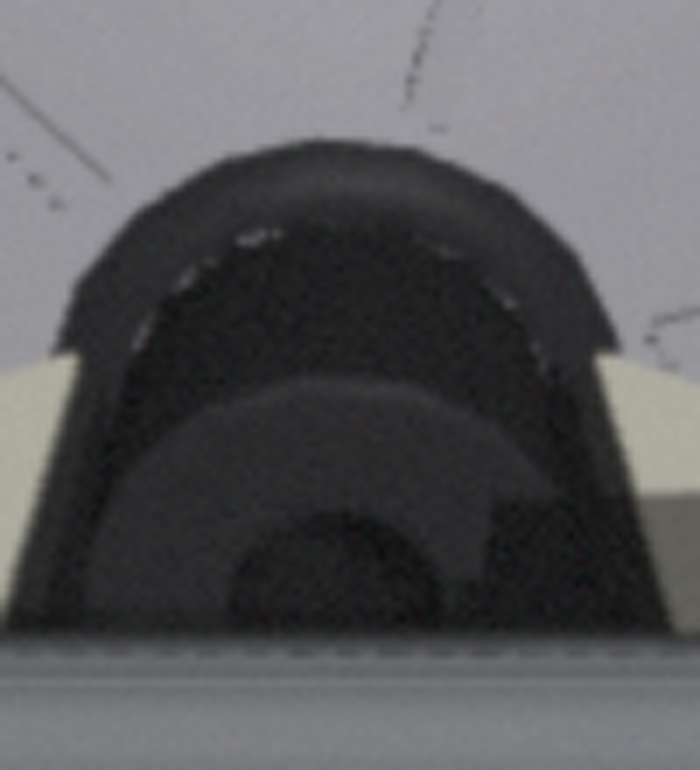

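View pics/s34.png

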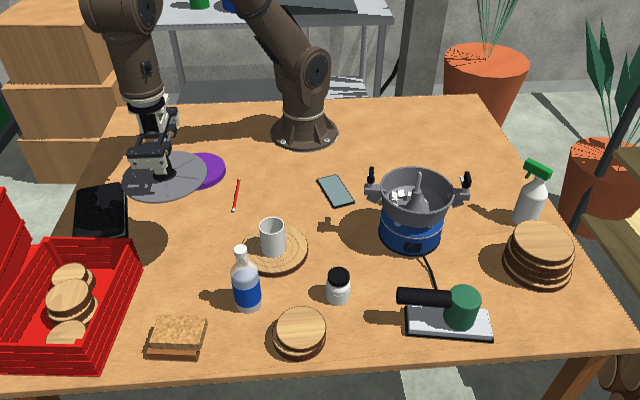

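Run:
```python
from h import *
s=st(); c=cam("wrist"); Rm=Rq(s["eef_rot"])
p=onz(c,317.4,265.1,s["tcp_pos"][2]+.0591); b=Rm.inv().apply(p-s["tcp_pos"])*1000; print("bore in tool mm",b)
# TCP target above shaft
t=np.array([.5632,.2749]); 
rot=down(0); off=rot.apply(b/1000); print("TCP xy target",t-off[:2])
go([t[0]-off[0],t[1]-off[1],.29],rot)
```

```text
t 53.4 tcp [ 0.5839 -0.3468  0.253 ] x [ 1.    -0.    -0.001] z [-0.001  0.001 -1.   ] w 0.0384 F [ 0.   0.6 -3. ] j [ 0.87  0.59 -0.72  1.28  0.38  1.42  0.17]
bore in tool mm [-1.15192680e-02 -9.70608402e-01 -5.90995572e+01]
TCP xy target [0.56321152 0.27392939]
rv [-0.08  0.22 -0.02] t [ -20.3 -620.8  -37.6]
```

Emit:
{"api": "play_rows", "payload": {"increments": [[0,0,0,0,-15,-15,1],[0,0,0,-1,-45,-30,1],[0,0,0,-3,-88,-38,1],[0,0,0,-4,-132,-38,1],[0,0,0,-6,-176,-38,1],[0,0,0,-7,-220,-38,1],[0,0,0,-9,-264,-38,1],[0,0,0,-10,-308,-38,1],[0,0,0,-12,-352,-38,1],[0,0,0,-14,-396,-38,1],[0,0,0,-15,-440,-38,1],[0,0,0,-17,-484,-38,1]]}}

```text
time: 54.65
tcp_pos: [0.5655, 0.1394, 0.2905]
eef_rot: [-0.001, 1.0, 0.0, -0.002]
wrist_force: [1.3, -0.2, -0.7]
grip_width: 0.0386
```

Run:
```python
from h import *
s=st(); go([.5632,.2739,.27],down(0))
```

```text
t 54.65 tcp [0.5655 0.1394 0.2905] x [ 1.     0.    -0.004] z [-0.004  0.001 -1.   ] w 0.0386 F [ 1.3 -0.2 -0.7] j [ 0.24  0.43 -0.85  1.46  0.32  1.4  -0.61]
rv [-0.07  0.24  0.02] t [  -2.2 -134.5   20.6]
```

Emit:
{"api": "play_rows", "payload": {"increments": [[0,0,0,-1,-40,0,1],[0,0,0,-2,-80,0,1],[0,0,0,-2,-115,10,1],[0,0,0,-2,-130,20,1],[0,0,0,-2,-134,20,1],[0,0,0,-2,-134,20,1],[0,0,0,-2,-134,20,1]]}}

```text
time: 55.35
tcp_pos: [0.5655, 0.2693, 0.271]
eef_rot: [-0.0, 1.0, -0.001, -0.001]
wrist_force: [0.8, -0.9, 0.2]
grip_width: 0.0382
```

Run:
```python
from h import *
s=st(); go([.5632,.2739,.27],down(0)); c=cam("wrist"); cv2.imwrite("pics/w35.png",c["color"]); c=cam("scene"); crop(c,"s35.png",340,90,500,230,4)
```

```text
t 55.35 tcp [0.5655 0.2693 0.271 ] x [ 1.    -0.002 -0.003] z [-0.003  0.001 -1.   ] w 0.0382 F [ 0.8 -0.9  0.2] j [-0.01  0.51 -0.83  1.39  0.37  1.41 -0.84]
rv [-0.03  0.15 -0.14] t [-2.3 -4.6  1. ]
```

View pics/s35.png

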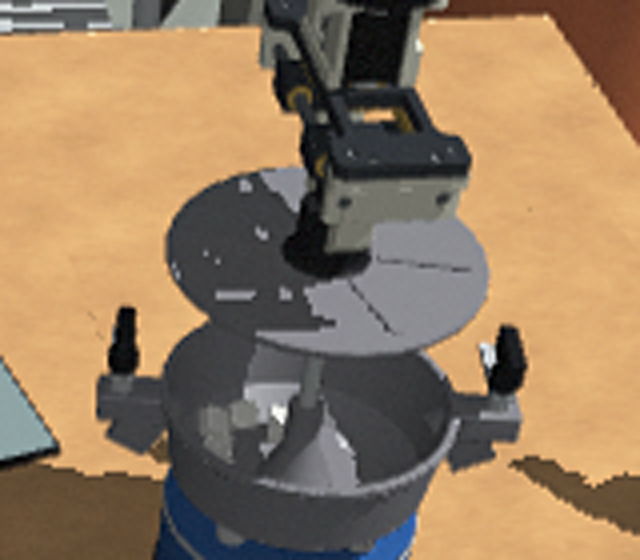

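View pics/w35.png

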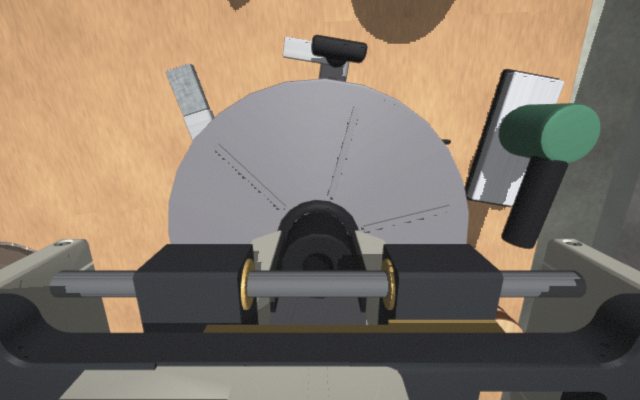

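Emit:
{"api": "play_rows", "payload": {"increments": [[0,0,0,-2,-4,10,1],[0,0,0,-2,-4.5,30,1],[0,0,0,-2,-4.5,44,1],[0,0,0,-2,-4.5,44,1],[0,0,0,-2,-4.5,44,1]]}}

```text
time: 55.95
tcp_pos: [0.5628, 0.2752, 0.2266]
eef_rot: [-0.001, 1.0, -0.0, -0.002]
wrist_force: [0.7, -0.5, -1.2]
grip_width: 0.0387
```

Run:
```python
from h import *
P=[]
for i in range(4): P.append(read_state()["tcp_pos"]); camera("top")
print(np.array(P).round(4)); s=st(); go([.5632,.2739,.2],down(0))
c=cam("scene"); crop(c,"s36.png",340,90,500,230,4); c=cam("wrist"); crop(c,"w36.png",270,180,370,290,7)
```

```text
[[0.5628 0.2752 0.2266]
 [0.5631 0.2757 0.2272]
 [0.5632 0.2758 0.2275]
 [0.5632 0.2759 0.2276]]
t 56.15 tcp [0.5632 0.2758 0.2275] x [ 1.    -0.001 -0.002] z [-0.002  0.002 -1.   ] w 0.0389 F [ 0.4  1.3 -1.4] j [-0.02  0.54 -0.82  1.46  0.4   1.32 -0.87]
rv [-0.12  0.11 -0.04] t [ 0.1  2.  27.5]
```

View pics/s36.png

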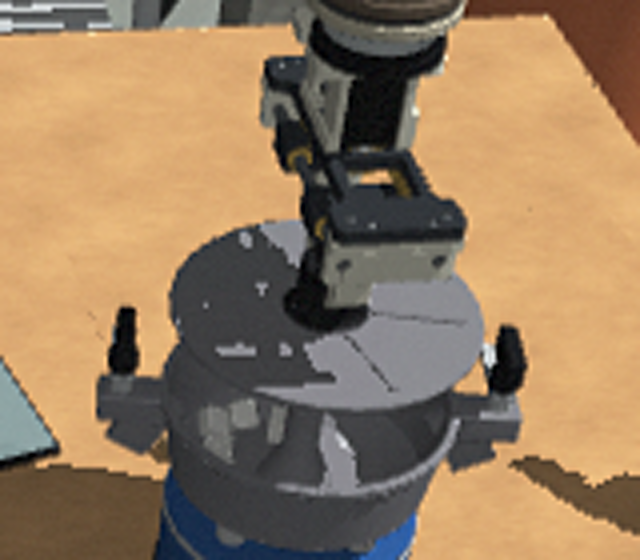

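View pics/w36.png

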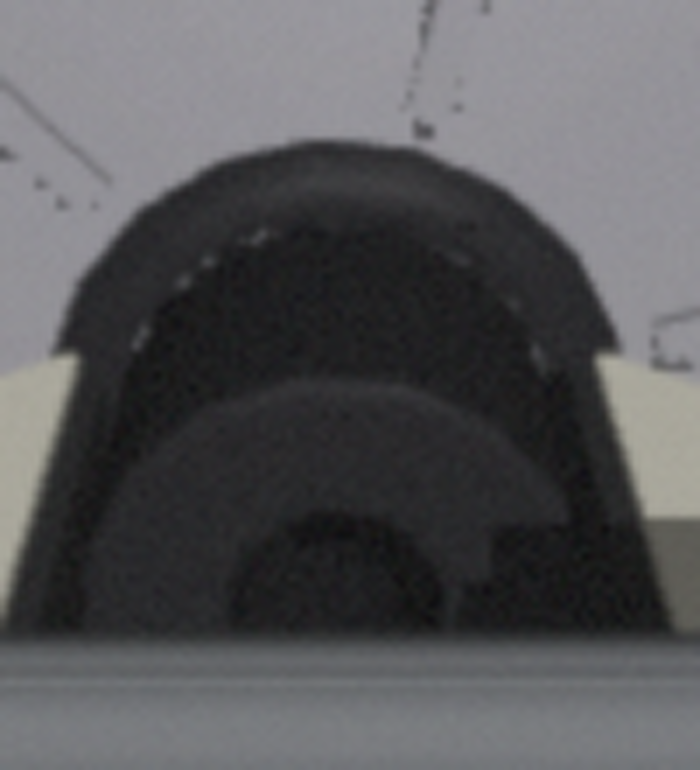

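Emit:
{"api": "play_rows", "payload": {"increments": [[0,0,0,0,2,0,1],[0,0,0,0,2,4,1],[0,0,0,0,2,8,1],[0,0,0,0,2,12,1],[0,0,0,0,2,16,1],[0,0,0,0,2,20,1],[0,0,0,0,2,22,1],[0,0,0,0,2,22,1]]}}

```text
time: 57.05
tcp_pos: [0.5626, 0.2735, 0.2043]
eef_rot: [-0.001, 1.0, -0.0, -0.002]
wrist_force: [-0.6, -0.1, -0.2]
grip_width: 0.0388
```

Run:
```python
from h import *
s=st(); c=cam("scene"); crop(c,"s37.png",340,90,500,230,4); c=cam("wrist"); crop(c,"w37.png",270,180,370,290,7)
```

```text
t 57.05 tcp [0.5626 0.2735 0.2043] x [ 1.    -0.    -0.004] z [-0.004  0.001 -1.   ] w 0.0388 F [-0.6 -0.1 -0.2] j [-0.02  0.55 -0.82  1.49  0.41  1.27 -0.88]
```

View pics/w37.png

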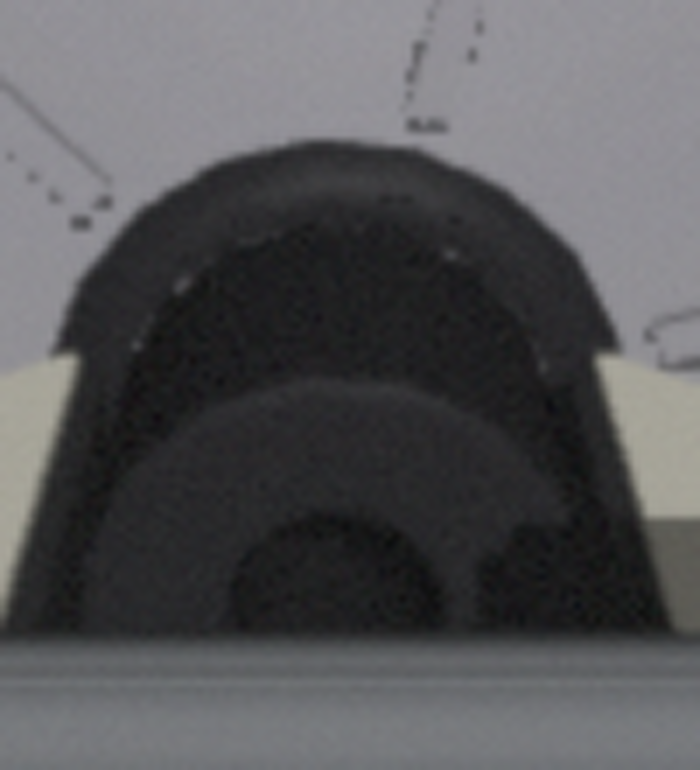

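Emit:
{"api": "play_rows", "payload": {"increments": [[0,0,0,0,0,5,1],[0,0,0,0,0,10,1],[0,0,0,0,0,15,1],[0,0,0,0,0,20,1],[0,0,0,0,0,25,1],[0,0,0,0,0,30,1],[0,0,0,0,0,30,1]]}}

```text
time: 57.85
tcp_pos: [0.5623, 0.2733, 0.1737]
eef_rot: [-0.0, 1.0, -0.0, -0.002]
wrist_force: [0.1, -0.2, -0.9]
grip_width: 0.0386
```

Run:
```python
from h import *
s=st(); c=cam("scene"); crop(c,"s38.png",340,90,500,230,4); c=cam("wrist"); cv2.imwrite("pics/w38.png",c["color"])
```

```text
t 57.85 tcp [0.5623 0.2733 0.1737] x [ 1.    -0.    -0.004] z [-0.004  0.001 -1.   ] w 0.0386 F [ 0.1 -0.2 -0.9] j [-0.02  0.58 -0.81  1.54  0.43  1.22 -0.9 ]
```

View pics/s38.png

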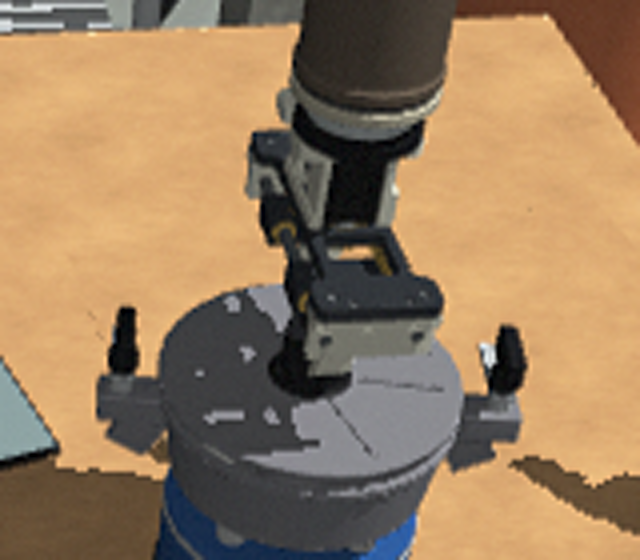

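View pics/w38.png

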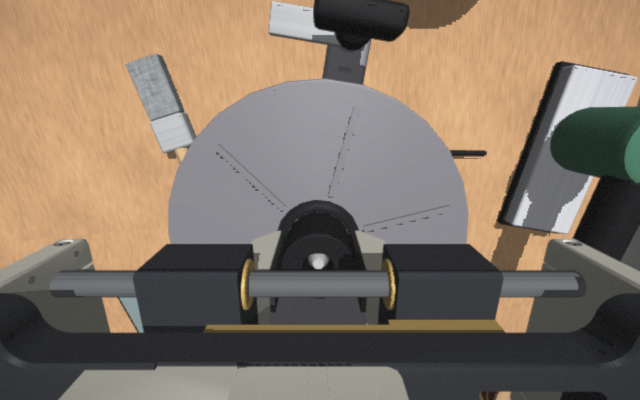

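The shaft tip now shows in the hub's bore at pixel (317,261), and the lid is nearly down on the rim. I'll lower it the rest of the way.

Emit:
{"api": "play_rows", "payload": {"increments": [[0,0,0,0,0,3,1],[0,0,0,0,0,6,1],[0,0,0,0,0,9,1],[0,0,0,0,0,11,1],[0,0,0,0,0,12,1],[0,0,0,0,0,12,1]]}}

```text
time: 58.55
tcp_pos: [0.5626, 0.2736, 0.1635]
eef_rot: [-0.001, 1.0, -0.0, -0.001]
wrist_force: [-2.9, -1.6, 6.0]
grip_width: 0.0384
```

Emit:
{"api": "play_rows", "payload": {"increments": [[0,0,0,0,0,0,0.7],[0,0,0,0,0,0,0.35],[0,0,0,0,0,0,0.3],[0,0,0,0,0,0,0.3],[0,0,0,0,0,-30,0.3],[0,0,0,0,0,-70,0.3],[0,0,0,0,0,-110,0.3],[0,0,0,0,0,-110,0.3]]}}

```text
time: 59.35
tcp_pos: [0.5646, 0.2759, 0.2785]
eef_rot: [-0.003, 1.0, -0.0, 0.002]
wrist_force: [0.7, 0.4, 1.2]
grip_width: 0.0647
```

Run:
```python
from h import *
s=st(); c=cam("scene"); crop(c,"s39.png",340,90,500,260,4); c=cam("wrist"); cv2.imwrite("pics/w39.png",c["color"])
```

```text
t 59.35 tcp [0.5646 0.2759 0.2785] x [ 1.    -0.     0.004] z [ 0.004  0.006 -1.   ] w 0.0647 F [0.7 0.4 1.2] j [-0.02  0.51 -0.84  1.38  0.37  1.41 -0.85]
```

View pics/s39.png

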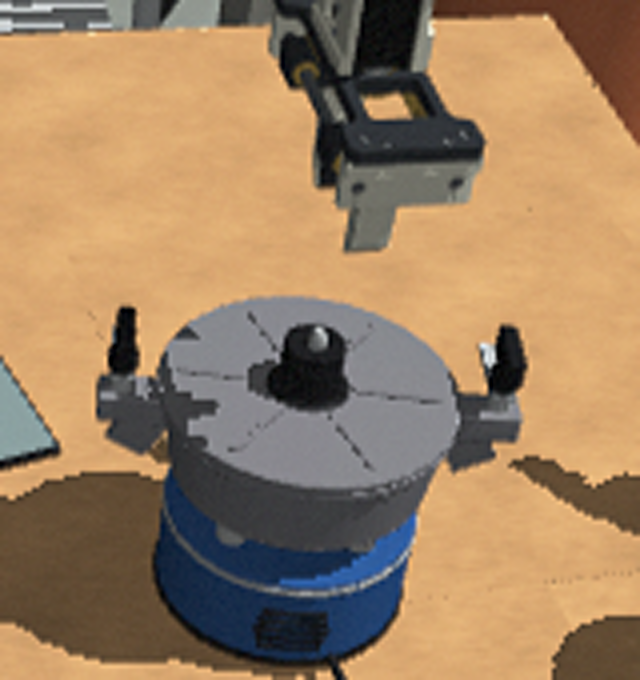

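View pics/w39.png

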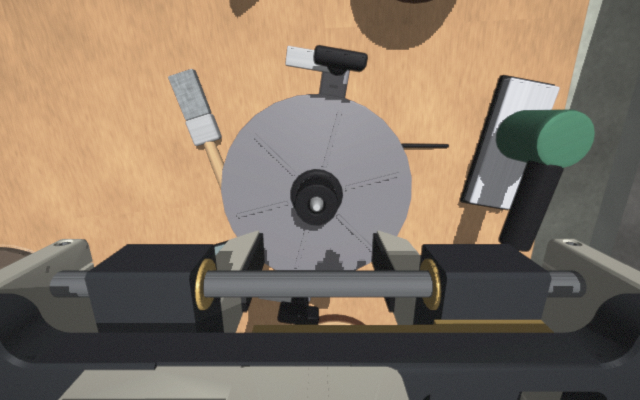

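Run:
```python
from h import *
s=st(); go([.582,.3945,.27],down(83))
```

```text
t 59.45 tcp [0.5633 0.2739 0.2735] x [ 1.    -0.    -0.001] z [-0.001  0.002 -1.   ] w 0.064 F [ 0.   0.3 -2.1] j [-0.02  0.51 -0.83  1.38  0.37  1.41 -0.85]
rv [-1.600e-01 -3.000e-02 -8.303e+01] t [  18.6 -120.6    3.7]
```

Emit:
{"api": "play_rows", "payload": {"increments": [[0,0,-8,2,-12,0,0.5],[0,0,-16,4,-24,0,0.5],[0,0,-24,6,-36,0,0.5],[0,0,-32,8,-48,0,0.5],[0,0,-40,10,-60,0,0.5],[0,0,-48,12,-72,0,0.5],[0,0,-56,14,-84,0,0.5],[0,0,-64,16,-96,0,0.5],[0,0,-72,18,-108,0,0.5],[0,0,-80,18.6,-120,3,0.5],[0,0,-83,18.6,-120,3,0.5],[0,0,-83,18.6,-120,3,0.5]]}}

```text
time: 60.65
tcp_pos: [0.5811, 0.3934, 0.2676]
eef_rot: [-0.002, 0.749, 0.663, -0.002]
wrist_force: [0.2, -0.4, 0.5]
grip_width: 0.046
```

Run:
```python
from h import *
s=st(); c=cam("wrist"); crop(c,"w40.png",200,120,440,300,3); go([.582,.3945,.1715],down(83))
```

```text
t 60.65 tcp [0.5811 0.3934 0.2676] x [ 0.121  0.993 -0.001] z [-0.005 -0.    -1.   ] w 0.046 F [ 0.2 -0.4  0.5] j [-0.14  0.74 -1.1   1.16  0.64  1.58  0.35]
rv [-0.27  0.02 -0.08] t [ 1.5  0.9 96.7]
```

View pics/w40.png

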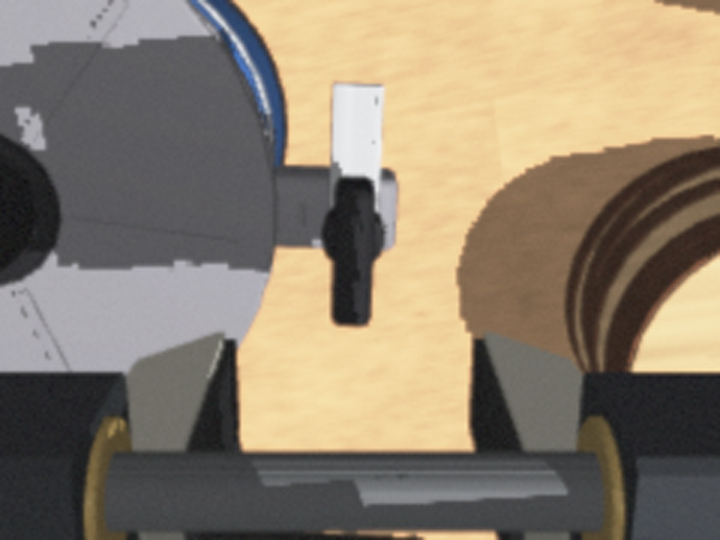

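Run:
```python
from h import *
c=cam("wrist"); p=onz(c,317,203.3,.229); print(p); go([p[0],p[1],.1715],down(83))
```

```text
[0.57893245 0.39473808 0.229     ]
rv [-0.24  0.01 -0.13] t [ 1.4 -2.4 97.1]
```

Emit:
{"api": "play_rows", "payload": {"increments": [[0,0,0,1,-1,40,0.5],[0,0,0,1,-1,80,0.5],[0,0,0,1,-1,97,0.5],[0,0,0,1,-1,97,0.5],[0,0,0,1,-1,97,0.8],[0,0,0,1,-1,97,1],[0,0,0,1,-1,97,1],[0,0,0,1,-1,97,1],[0,0,0,1,-1,97,1]], "force": 15}}

```text
time: 61.65
tcp_pos: [0.5807, 0.3931, 0.1736]
eef_rot: [-0.0, 0.749, 0.662, -0.001]
wrist_force: [-3.7, -2.3, 8.6]
grip_width: 0.0121
```

Emit:
{"api": "play_rows", "payload": {"increments": [[0,0,-8,0,0,0,1],[0,0,-16,0,0,0,1],[0,0,-24,0,0,0,1],[0,0,-32,0,0,0,1],[0,0,-40,0,0,0,1],[0,0,-48,0,0,0,1],[0,0,-56,0,0,0,1],[0,0,-64,0,0,0,1],[0,0,-72,0,0,0,1],[0,0,-80,0,0,0,1],[0,0,-85,0,0,0,1],[0,0,-85,0,0,0,1]]}}

```text
time: 62.85
tcp_pos: [0.5815, 0.3921, 0.1736]
eef_rot: [-0.001, 0.104, 0.995, -0.001]
wrist_force: [-1.3, -9.3, 7.9]
grip_width: 0.0113
```

Run:
```python
from h import *
s=st(); print(s["ft_torque"]); c=cam("wrist"); crop(c,"w41.png",150,60,470,300,2)
```

```text
t 62.85 tcp [0.5815 0.3921 0.1736] x [-0.978  0.207  0.001] z [-0.002 -0.002 -1.   ] w 0.0113 F [-1.3 -9.3  7.9] j [-0.08  0.87 -1.23  1.31  0.81  1.49  1.7 ]
[-2.10000859  0.28807292  0.01939296]
```

View pics/w41.png

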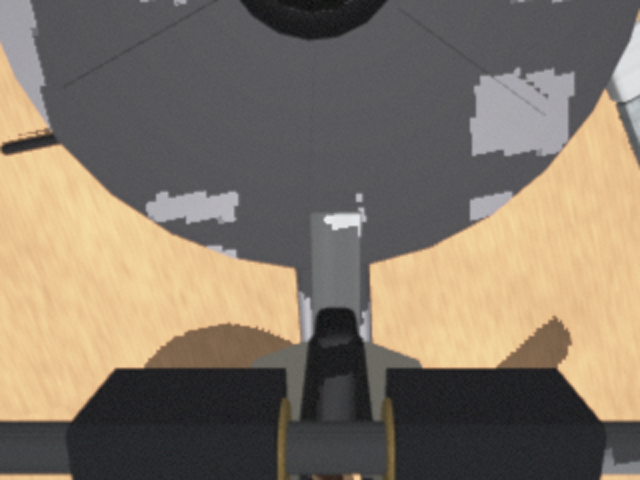

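Emit:
{"api": "play_rows", "payload": {"increments": [[0,0,-3,0,0,0,1],[0,0,-5,0,0,0,1],[0,0,-5,0,0,0,1]]}}

```text
time: 63.2
tcp_pos: [0.5815, 0.3923, 0.1736]
eef_rot: [-0.001, 0.062, 0.998, -0.001]
wrist_force: [-0.9, -8.3, 6.4]
grip_width: 0.012
```

Run:
```python
from h import *
s=st(); print(s["ft_torque"]); c=cam("wrist"); crop(c,"w42.png",150,0,470,240,2)
```

```text
t 63.2 tcp [0.5815 0.3923 0.1736] x [-0.992  0.124  0.001] z [-0.002 -0.002 -1.   ] w 0.012 F [-0.9 -8.3  6.4] j [-0.08  0.87 -1.23  1.31  0.81  1.49  1.79]
[-1.90014818  0.26763905 -0.18709831]
```

View pics/w42.png

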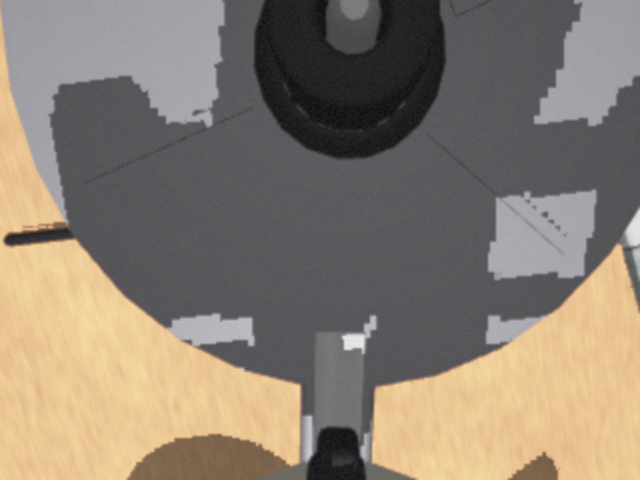

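Run:
```python
from h import *
go([.5425,.154,.27],down(81.5))
```

```text
rv [-1.800e-01  4.000e-02  9.134e+01] t [   9.1 -241.5  -95.8]
```

Emit:
{"api": "play_rows", "payload": {"increments": [[0,0,0,0,0,0,0.6],[0,0,0,0,0,0,0.5],[0,0,0,0,0,0,0.5],[0,0,0,0,0,-40,0.5],[0,0,0,0,0,-85,0.5],[0,0,0,0,0,-105,0.5]]}}

```text
time: 63.85
tcp_pos: [0.5805, 0.3962, 0.2822]
eef_rot: [-0.001, 0.061, 0.998, 0.003]
wrist_force: [-0.7, 0.4, 1.0]
grip_width: 0.0457
```

Run:
```python
from h import *
st(); go([.5425,.154,.27],down(81.5))
```

```text
t 63.85 tcp [0.5805 0.3962 0.2822] x [-0.993  0.122  0.001] z [-0.001  0.005 -1.   ] w 0.0457 F [-0.7  0.4  1. ] j [-0.12  0.78 -1.23  1.14  0.73  1.65  1.87]
rv [ 0.17 -0.31 91.52] t [   8.3 -245.1   10.9]
```

Emit:
{"api": "play_rows", "payload": {"increments": [[0,0,8,1,-22,0,0.5],[0,0,16,2,-44,0,0.5],[0,0,24,2,-66,0,0.5],[0,0,32,3,-88,0,0.5],[0,0,40,4,-110,0,0.5],[0,0,48,5,-132,0,0.5],[0,0,56,5,-154,0,0.5],[0,0,64,6,-176,0,0.5],[0,0,72,7,-200,0,0.5],[0,0,80,8,-224,5,0.5],[0,0,88,8,-245,11,0.5],[0,0,91.5,8,-245,11,0.5]]}}

```text
time: 65.05
tcp_pos: [0.5428, 0.1489, 0.2658]
eef_rot: [-0.001, 0.761, 0.649, -0.002]
wrist_force: [-0.3, -1.0, 0.5]
grip_width: 0.0458
```

Emit:
{"api": "play_rows", "payload": {"increments": [[0,0,0,0,0,0,0.5],[0,0,0,0,0,0,0.5]]}}

```text
time: 65.25
tcp_pos: [0.5427, 0.1532, 0.2668]
eef_rot: [-0.002, 0.757, 0.654, -0.0]
wrist_force: [0.2, 0.0, 0.4]
grip_width: 0.0462
```

Run:
```python
from h import *
st(); c=cam("wrist"); crop(c,"w43.png",200,120,440,300,3); go([.5425,.154,.1715],down(81.5))
```

```text
t 65.25 tcp [0.5427 0.1532 0.2668] x [0.145 0.989 0.001] z [-0.003  0.002 -1.   ] w 0.0462 F [0.2 0.  0.4] j [ 0.32  0.46 -1.01  1.54  0.39  1.36  0.7 ]
rv [-0.17 -0.09  0.16] t [ 0.5 -0.  95.3]
```

View pics/w43.png

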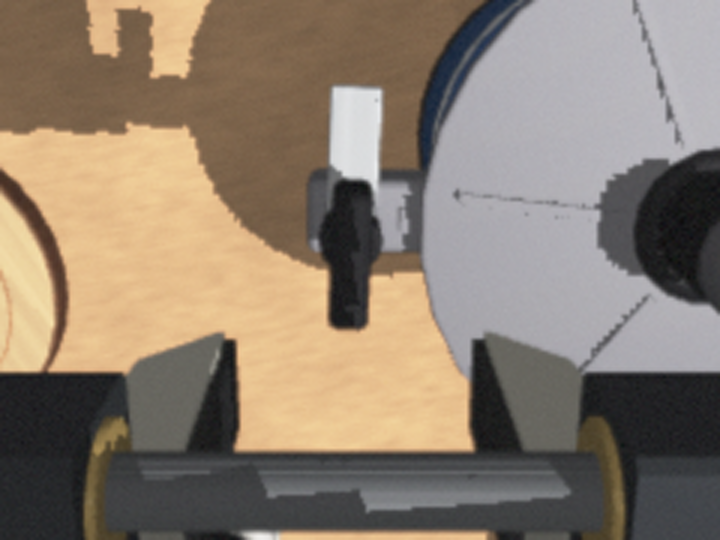

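Emit:
{"api": "play_rows", "payload": {"increments": [[0,0,0,-1,-1,40,0.5],[0,0,0,-1,-1,80,0.5],[0,0,0,-1,-1,95,0.5],[0,0,0,-1,-1,95,0.5],[0,0,0,-1,-1,95,0.8],[0,0,0,-1,-1,95,1],[0,0,0,-1,-1,95,1],[0,0,0,-1,-1,95,1],[0,0,0,-1,-1,95,1]]}}

```text
time: 66.2
tcp_pos: [0.5417, 0.1524, 0.1723]
eef_rot: [-0.002, 0.758, 0.653, 0.0]
wrist_force: [0.3, -1.7, 0.5]
grip_width: 0.0118
```

Emit:
{"api": "play_rows", "payload": {"increments": [[0,0,8,0,0,0,1],[0,0,16,0,0,0,1],[0,0,24,0,0,0,1],[0,0,32,0,0,0,1],[0,0,40,0,0,0,1],[0,0,48,0,0,0,1],[0,0,56,0,0,0,1],[0,0,64,0,0,0,1],[0,0,72,0,0,0,1],[0,0,80,0,0,0,1],[0,0,87,0,0,0,1],[0,0,87,0,0,0,1]]}}

```text
time: 67.4
tcp_pos: [0.5443, 0.1544, 0.1724]
eef_rot: [-0.003, 0.999, -0.05, 0.001]
wrist_force: [10.2, 7.4, -7.6]
grip_width: 0.0118
```

Run:
```python
from h import *
s=st(); print(s["ft_torque"]); c=cam("wrist"); crop(c,"w44.png",150,0,470,240,2)
```

```text
t 67.4 tcp [0.5443 0.1544 0.1724] x [ 0.995 -0.1    0.002] z [ 0.003  0.006 -1.   ] w 0.0118 F [10.2  7.4 -7.6] j [ 0.07  0.42 -0.6   1.71  0.26  1.09 -0.71]
[ 1.60810016 -2.35701962 -0.01201376]
```

View pics/w44.png

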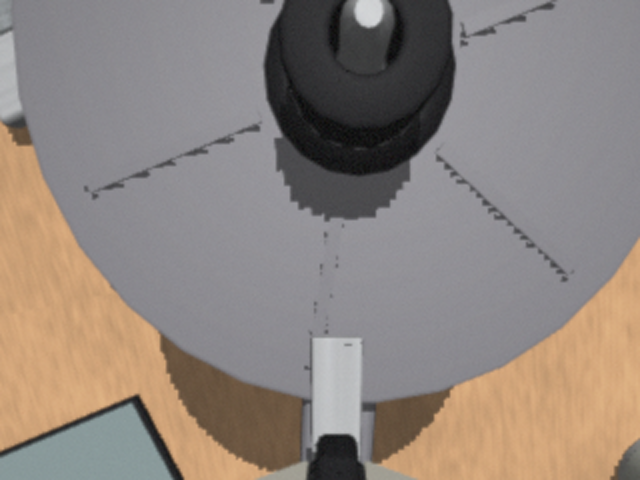

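Emit:
{"api": "play_rows", "payload": {"increments": [[0,0,2,0,0,0,1],[0,0,4.5,0,0,0,1],[0,0,4.5,0,0,0,1],[0,0,4.5,0,0,0,1]]}}

```text
time: 67.85
tcp_pos: [0.5444, 0.1543, 0.1724]
eef_rot: [-0.003, 0.996, -0.087, 0.001]
wrist_force: [11.5, 6.9, -6.6]
grip_width: 0.0117
```

Run:
```python
from h import *
s=st(); print(s["ft_torque"])
```

```text
t 67.85 tcp [0.5444 0.1543 0.1724] x [ 0.985 -0.173  0.002] z [ 0.003  0.006 -1.   ] w 0.0117 F [11.5  6.9 -6.6] j [ 0.06  0.42 -0.59  1.71  0.25  1.09 -0.78]
[ 1.49122866 -2.38568592  0.27293522]
```

Torque on the tool rose to 0.27 N m, so the right clamp is at its stop. I'll release it, retreat and check everything.

Emit:
{"api": "play_rows", "payload": {"increments": [[0,0,0,0,0,0,0.6],[0,0,0,0,0,0,0.5],[0,0,0,0,0,0,0.5],[0,0,0,0,0,-40,0.5],[0,0,0,0,0,-85,0.5],[0,0,0,0,0,-130,0.5],[0,0,0,-40,10,-150,0.5],[0,0,0,-85,20,-150,0.5],[0,0,0,-130,30,-150,0.5],[0,0,0,-150,40,-150,0.5],[0,0,0,-150,40,-150,0.5]]}}

```text
time: 68.95
tcp_pos: [0.3844, 0.1377, 0.3226]
eef_rot: [0.001, 0.996, -0.087, -0.001]
wrist_force: [0.5, 0.1, 0.2]
grip_width: 0.0459
```

Run:
```python
from h import *
st(); c=cam("scene"); cv2.imwrite("pics/s45.png",c["color"]); crop(c,"s45c.png",350,140,500,260,5)
c=cam("top"); cv2.imwrite("pics/t45.png",c["color"]); crop(c,"t45c.png",150,110,310,220,5)
```

```text
t 68.95 tcp [0.3844 0.1377 0.3226] x [ 0.985 -0.173 -0.002] z [-0.002 -0.001 -1.   ] w 0.0459 F [0.5 0.1 0.2] j [ 0.18  0.02 -0.65  1.78  0.02  1.35 -0.65]
```

View pics/s45.png

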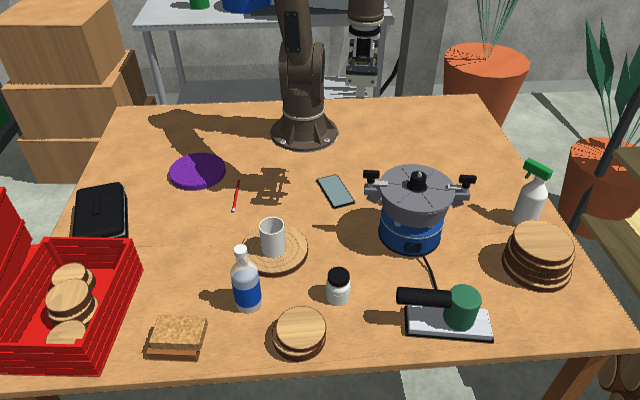

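View pics/s45c.png

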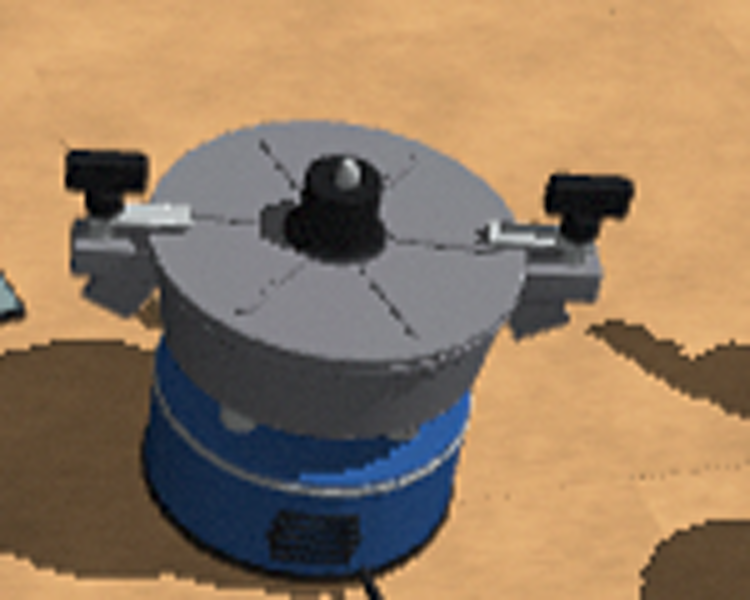

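View pics/t45.png

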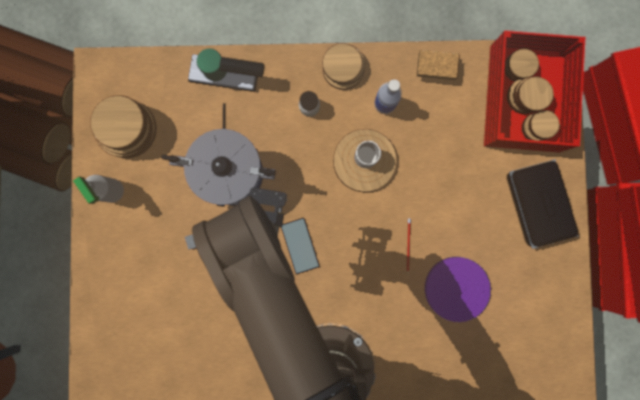

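View pics/t45c.png

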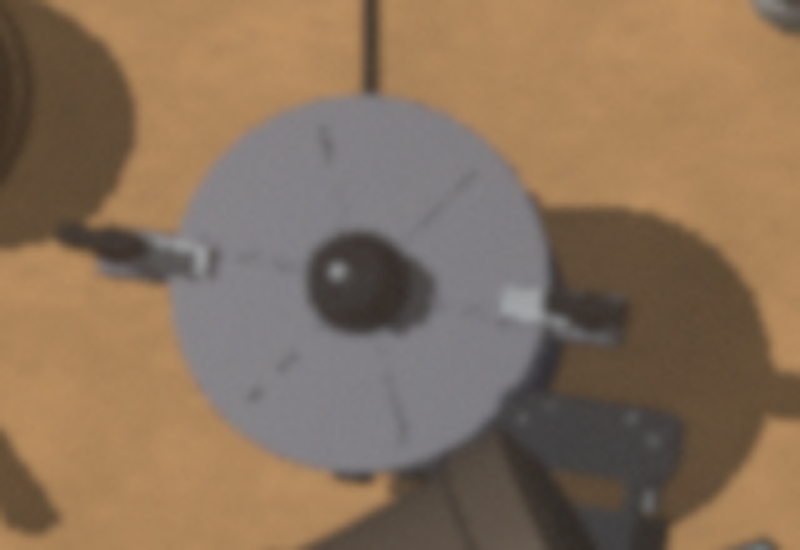

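Run:
```python
from rig import *
print(hand_in())
```

```text
the job is handed in; nothing more can be done
None
```

I handed the job in at about 69 s of the 210 s allowed. The tumbler is loaded, the lid is on and both clamps are closed.

**What I did:**
1. Swung both straps clear; both started about 45° out over the bowl.
2. Gripped the cup from the side, poured its tiles into the bowl and stood it back on the wood slice.
3. Put in the two loose tiles I found on the table.
4. Slid the lid over the shaft until it met the rim at about 6 N, with the gripper at the height that matches the lid sitting flat.
5. Turned both knobs to their end stops; the tool torque rose to about 0.19 and 0.27 N m there.

**Last checks:**
- **Lid and straps:** the final pictures show the lid flat with the shaft tip showing in the hub, and both straps over the lid pointing at the shaft.
- **Cup and tiles:** the cup is upright on the slice, and it looked empty right after the pour. No loose tiles are in view on the table.
- **Other objects:** they look undisturbed. The brush was partly hidden by the arm in the last top view, but it was in place in a wrist picture taken just after the lid was set.

**What went wrong or disagreed:**
- **Gripper reach:** the fingertips are about 37 mm short of the reported TCP. Because of this, my first grip on the left knob and my first grip on the second loose tile missed. Neither the strap nor the tile visibly moved, and I corrected for it from then on.
- **Cameras:** the top and scene cameras disagree by 5 to 9 mm, so I used the wrist camera for the tight fits.
- **First pour position:** the arm hit its joint limits there, so I poured from a different direction.

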